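# Put two freshly glued printing blocks to press

### The job

The lino on both printing blocks has just been glued: put them to press, lino side up, the long one first. Lay the long block in the long bed, lay the cover board squarely on it and stand the bar weight lengthwise in the middle of the board; only then lay the square block in the square bed and stand the round weight in the middle of it. Everything should lie flat and centred, and the three paint jars standing among the things must stay where they are.

Things in the scene. Friction and masses are not known exactly. Their poses are not given: they have to be found in the camera images.
- long_block_c (a point): The long printing block: a rectangular wooden block, 130 x 56 mm and 36 mm high, with a dark lino face on top carved with a leaf (one long vein and side veins). The point is its centre, 18 mm above its underside. x runs along its 130 mm length, y across its 56 mm width, z up. It weighs 0.10 to 0.17 kg.
- square_block_c (a point): The square printing block: wood, 60 x 60 mm and 36 mm high, with a dark lino face on top carved with an eight-pointed star. The point is its centre, 18 mm above its underside; x and y run along its sides, z up. About 0.08 kg.
- cover_board_c (a point): The cover board: a plain plywood board, 140 x 62 mm and 18 mm thick, lying flat. The point is its centre, 9 mm above its underside. x runs along its 140 mm length, y across its 62 mm width. About 0.11 kg.
- bar_weight_c (a point): The bar weight: a steel slab 100 x 40 mm and 18 mm thick, with an upright dark wooden rib on its middle as a grip. The rib is 70 mm long along x, 14 mm thick along y and reaches from 18 to 58 mm above the underside. The point is 29 mm above the underside, in the middle of slab and rib. x runs along the 100 mm length. 0.48 to 0.78 kg.
- round_weight_c (a point): The round weight: a steel disc 60 mm across and 20 mm thick, with a dark wooden knob on its axis as a grip. The knob is 26 mm across, from 30 to 60 mm above the underside, on a 16 mm neck. The point is on the axis, 30 mm above the underside; z up. 0.38 to 0.63 kg.
- long_bed_in (a point): The long press bed, fixed to the table: a white board 162 x 88 mm and 6 mm thick with a dark steel L-shaped stop at each corner. The stops are 8 mm thick, rise 8 mm above the white board and enclose a recess of 146 x 72 mm; between the stops the sides are open (102 mm free along each long side, 28 mm along each short side). The point is the centre of the recess, on the white board's top, 6 mm above the table. x runs along the recess's length, y across it.
- square_bed_in (a point): The square press bed, fixed to the table: a white board 92 x 92 mm and 6 mm thick with a dark steel L-shaped stop at each corner. The stops are 8 mm thick, rise 8 mm above the white board and enclose a recess of 76 x 76 mm; the middle 52 mm of each side is open. The point is the centre of the recess, on the white board's top, 6 mm above the table. x and y run along its sides.
- jar_blue: A paint jar with a blue body, pale label and black lid, standing upright, 48 mm across and 75 mm high, origin at the centre of its underside. It is not part of the job: leave it standing where it is.
- jar_yellow: A paint jar with a yellow body, pale label and black lid, standing upright, 48 mm across and 75 mm high, origin at the centre of its underside. It is not part of the job: leave it standing where it is.
- jar_white: A paint jar with a white body, pale label and black lid, standing upright, 48 mm across and 75 mm high, origin at the centre of its underside. It is not part of the job: leave it standing where it is.
Mind the look-alikes: they are no part of the job. What is shaped like the part that bears long_block_c but green is not meant.

How it is judged:
By the outcome, as a careful person would: the job done as asked, in the order asked, and still so for the second after the job is handed in, with the robot touching nothing.
It also fails if it takes over 144 s, if anything falls off the work surface, if the arm or the gripper's body presses on something with over 40 N, if the wrist force passes 120 N, or if a joint passes its speed limit or range.

### The arm

A 6-joint arm with a two-finger parallel gripper is mounted at the origin on the work surface. World frame = base frame: x ahead of the robot, y to its left, z up, the work surface at z = 0. Lengths are in m, angles in rad, forces in N, time in s.
With the tool pointing down it reaches from about 0.4 to 0.825 m from the base axis. Payload 7 kg.
Tool frame: the origin (TCP) lies at the very end of the fingers, on their centre line; the grasp point (between the pads) lies 19 mm behind it; z points along the fingers, y is the direction in which the jaws open and shut (so a half turn about z gives the same grasp; the last joint's range is limited). The gripper opens to 88 mm and grips with 3 to 60 N. Pads are 19 mm wide; open, the fingers measure 130 mm over their backs; the gripper's body (78 mm by 193 mm) begins 47 mm behind the grasp point.
Start: joints at [1.497, 0.359, 0.012, 0, -1.224, -0.288], TCP at [0.239, 0.631, 0.227] pointing down, gripper open.
Joint ranges: [-3.07, 3.07], [-1.43, 2.12], [-1.02, 1.25], [-3.03, 1.67], [-3.05, -0], [-3.03, 3.03]. Speed limits (rad/s): [2.39, 2.39, 3.01, 3.14, 3.14, 3.14].

### API

Orientations are given as [roll, pitch, yaw] about the fixed x, y, z axes, in that order (R = Rz(yaw) Ry(pitch) Rx(roll)).
In Python, from station import arm gives the robot as it stands.
- The arm moves only by the shell command python3 -m inch 'ROWS' [FORCE]. ROWS is text: rows parted by semicolons, each of 7 numbers parted by spaces: the closure, from 0 (fully open) to 1 (shut), then the shift along the tool's x, y, z each as a share of 300 mm, from -1 to 1, then the turn, a rotation vector about the tool's x, y, z each as a share of 60 degrees, from -1 to 1. In form: grip tx ty tz rx ry rz; .... A call has 1 to 12 rows; each row is the pose to reach, as a shift and turn from the pose commanded when the call began, along the tool's axes at that moment; what a row does not reach only later rows make up. A row lasts 1/10 s, in which the tool goes at most 50 mm and 8.59 degrees, less where a joint would pass 70% of its speed; a pose out of reach is approached as far as the arm can. A call with a number of a shift or a turn outside -1 to 1 is refused whole. A call with a gripper value outside its range is refused whole. The fingers move at their own pace and stop on an object; FORCE is the grip in N (left out, the last holds). Time passes only in rows, so rows that repeat a pose let the fingers close. It gives the time, the measured TCP pose, the force and the opening at its end, in the units of the state.
- arm.get_state(): the state, without advancing time (a new reading comes with each control period).
- arm.grab_frame(name): name is "side" or "top"; returns a dict with "img" (420x560x3 uint8, red, green, blue), "range_z" (420x560 float32, m along the optical axis (not along the pixel's ray), 0 where there is no reading), "fx", "fy", "cx", "cy" (pixels), "dist" ([k1, k2, p1, p2, k3] as OpenCV has them; the pictures are not rectified), "extrinsics" (4x4, takes a point from world to camera coordinates). Camera axes: x right, y up, looking along -z (the intrinsics and any distortion apply to the point x, -y, -z); pixel columns grow to the right and rows downward; lengths in m; the calibration is good to about 2 mm. A picture is of the moment at which its call begins.
- arm.job_done(): hands the job in, once; it reports no verdict.
The state is a dict: "t": time; "q": joint angles; "qd": joint speeds; "joint_efforts": joint torques, N m; "eef_pos": TCP position; "ee_rot": TCP orientation; "force": force on the tool from outside, world axes, zero at the start; "moment": the same for the moment, N m; "width": finger opening in m.
Only numpy, scipy, OpenCV 4.12 (cv2) and the standard library are available. Lean on these libraries where they do the work, as an engineer would, in place of code of your own. Each camera call takes 0.05 s, during which the arm holds its last target.

## Working session

There is one attempt and no reset: what is moved stays moved. The work goes in short steps, Python scripts to look and compute and a shell command to move; the robot and the scene stay as the last step left them, time stands still between calls to the robot, and variables do not carry over. Pictures are saved under pics/ and viewed, and the job is handed in when it is done.

```bash
ls; mkdir -p pics
python3 - <<'E'
from station import arm
import cv2,numpy as np
for n in ("top","side"):
    f=arm.grab_frame(n)
    cv2.imwrite(f"pics/{n}0.png",f["img"][:,:,::-1])
    np.savez(f"pics/{n}0.npz",**{k:np.array(v) for k,v in f.items()})
    print(n,f["fx"],f["fy"],f["cx"],f["cy"],f["dist"]);print(np.round(f["extrinsics"],4))
print(arm.get_state())
E
```

```text
pics
top 510.61816645108553 510.61816645108553 274.56276691763907 206.92567865107793 [0.05567927 0.         0.         0.         0.        ]
[[ 1.9300e-02 -9.9980e-01  2.6000e-03 -8.0700e-02]
 [ 9.9370e-01  1.9500e-02  1.1020e-01 -4.7890e-01]
 [-1.1020e-01  5.0000e-04  9.9390e-01 -1.7582e+00]
 [ 0.0000e+00  0.0000e+00  0.0000e+00  1.0000e+00]]
side 456.74958866484803 456.74958866484803 281.6759213315102 207.24464202120325 [-0.00520423  0.          0.          0.          0.        ]
[[-0.8936 -0.4487 -0.0105  0.4046]
 [ 0.3418 -0.6955  0.632  -0.255 ]
 [-0.2908  0.5612  0.7749 -1.2939]
 [ 0.      0.      0.      1.    ]]
{'t': 0.1, 'q': array([ 1.49710406e+00,  3.59317008e-01,  1.11712378e-02, -2.91713807e-04,
       -1.22408901e+00, -2.88109547e-01]), 'qd': array([-0.00105734,  0.00042644,  0.00140187,  0.00338923, -0.00100977,
        0.00115507]), 'joint_efforts': array([-2.21846560e-03, -5.84167349e+01,  2.93753010e+01,  7.01553270e+00,
        1.01927086e-02, -5.61882530e-05]), 'eef_pos': array([0.23879467, 0.6308988 , 0.22572731]), 'ee_rot': array([ 3.14013556e+00, -1.45816661e-04, -3.61901028e-01]), 'force': array([ 0.09701546, -0.31676854,  0.83656255]), 'moment': array([-0.05081934, -0.02706563,  0.01066593]), 'width': 0.08764544846400549}
```

View pics/top0.png

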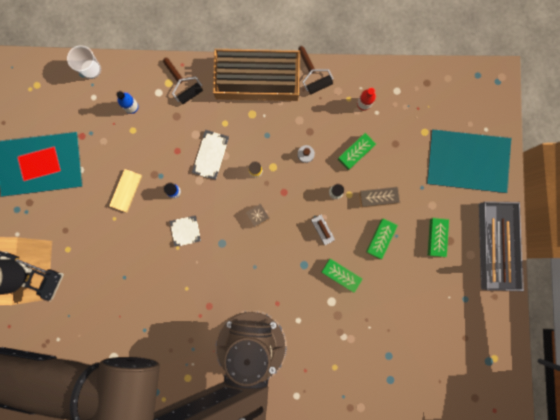

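View pics/side0.png

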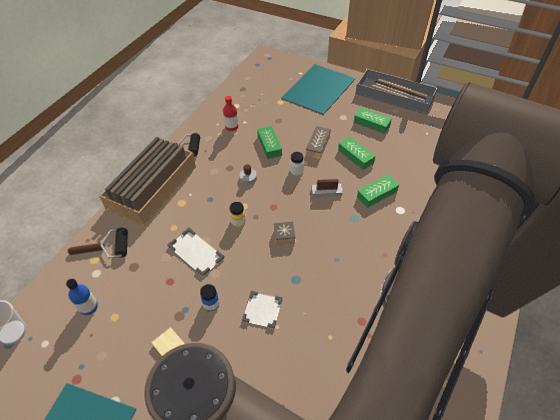

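Candidates for the long block in the top view: dark brown at (380,197), and green look-alikes at (356,151), (382,239), (439,238) and (342,275). I choose the brown one. The other parts are:
- bar weight (322,229)
- round weight (306,153)
- square block (257,215)
- cover board (125,190)
- long bed (211,155) and square bed (185,231)
- jars: blue (172,190), yellow (255,168), white (337,190)

Next I check the choice in a close crop.

Run:
```python
import cv2
a=cv2.imread("pics/top0.png")
b=cv2.resize(a[120:260,230:410],None,fx=4,fy=4,interpolation=cv2.INTER_CUBIC)
cv2.imwrite("pics/crop_a.png",b)
b=cv2.resize(a[120:260,100:280],None,fx=4,fy=4,interpolation=cv2.INTER_CUBIC)
cv2.imwrite("pics/crop_b.png",b)
```

```text
(no output)
```

View pics/crop_a.png

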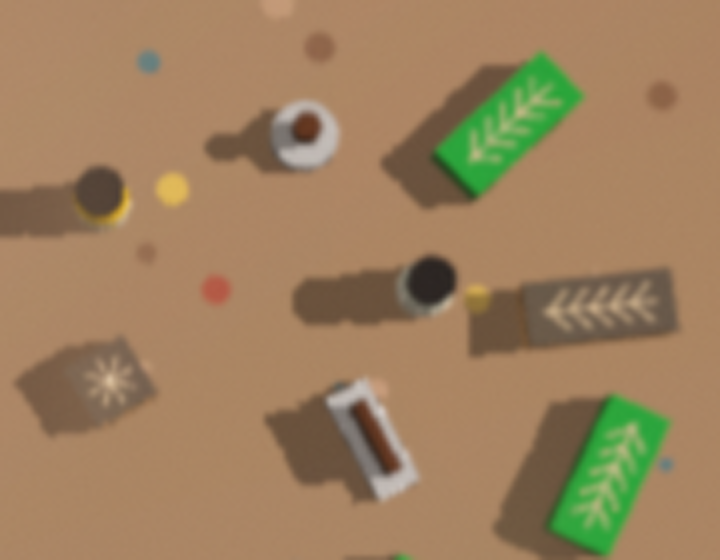

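View pics/crop_b.png

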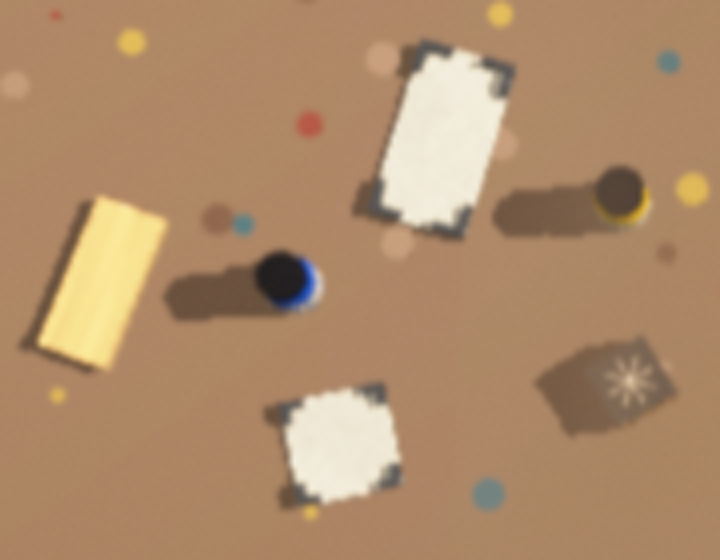

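The crop confirms it: the brown leaf-carved block is at top pixel (380,197), and the plain board, star block and both weights are where listed. Now I measure using the depth.

```bash
cat > h.py <<'E'
import numpy as np,cv2
from station import arm
def cap(n,name=None):
    f=arm.grab_frame(n)
    if name:
        cv2.imwrite(f"pics/{name}.png",f["img"][:,:,::-1]); np.savez(f"pics/{name}.npz",**{k:np.array(v) for k,v in f.items()})
    return f
def load(name):
    return dict(np.load(f"pics/{name}.npz"))
def norm(f,uv):
    K=np.array([[f["fx"],0,f["cx"]],[0,f["fy"],f["cy"]],[0,0,1]],float)
    return cv2.undistortPoints(np.asarray(uv,float).reshape(-1,1,2),K,np.asarray(f["dist"],float)).reshape(-1,2)
def rays(f,uv):
    n=norm(f,uv); E=np.asarray(f["extrinsics"]);R,t=E[:3,:3],E[:3,3]
    return -R.T@t, np.c_[n[:,0],-n[:,1],-np.ones(len(n))]@R
def onplane(f,uv,z):
    o,d=rays(f,uv); s=(z-o[2])/d[:,2]; return o+s[:,None]*d
def cloud(f):
    h,w=f["range_z"].shape
    u,v=np.meshgrid(np.arange(w),np.arange(h))
    o,d=rays(f,np.c_[u.ravel(),v.ravel()])
    r=f["range_z"].ravel()
    P=o+d*r[:,None]; P[r==0]=np.nan
    return P.reshape(h,w,3)
def proj(f,P):
    E=np.asarray(f["extrinsics"]);c=np.asarray(P)@E[:3,:3].T+E[:3,3]
    K=np.array([[f["fx"],0,f["cx"]],[0,f["fy"],f["cy"]],[0,0,1]],float)
    c=c*[1,-1,-1]
    return cv2.projectPoints(c.reshape(-1,1,3),np.zeros(3),np.zeros(3),K,np.asarray(f["dist"],float))[0].reshape(-1,2)
def rect(f,mask,z):
    """largest component of mask -> min area rect on plane z: centre, size, long-axis yaw deg"""
    n,l,s,c=cv2.connectedComponentsWithStats(mask.astype(np.uint8))
    k=1+np.argmax(s[1:,4]); v,u=np.nonzero(l==k)
    P=onplane(f,np.c_[u,v],z)[:,:2]
    (cx,cy),(a,b),t=cv2.minAreaRect((P*1000).astype(np.float32))
    if b>a: a,b,t=b,a,t+90
    t=(t+90)%180-90
    return np.round(np.r_[P.mean(0)*1000,cx,cy,a,b,t,s[k,4]],1)
E
python3 - <<'E'
from h import *
for n in("top0","side0"):
    f=load(n);C=cloud(f);print(n)
    px={'long':(380,197),'bar':(322,229),'round':(306,153),'sq':(257,215),'board':(125,190),'lbed':(211,155),'sbed':(185,231),'jb':(172,190),'jy':(255,168),'jw':(337,190)} if n=="top0" else {'long':(318,139),'bar':(327,190),'round':(248,176),'sq':(284,231),'board':(168,342),'lbed':(196,251),'sbed':(262,310),'jb':(209,297),'jy':(237,215),'jw':(296,163)}
    H=dict(long=36,bar=18,round=20,sq=36,board=18,lbed=6,sbed=6,jb=75,jy=75,jw=75)
    for k,(u,v) in px.items():
        r=30
        m=np.zeros(C.shape[:2],bool);m[v-r:v+r,u-r:u+r]=1
        z=C[...,2]*1000
        if k in('bar','round'): mm=m&(z>10)
        else: mm=m&(abs(z-H[k])<(4 if k!='lbed' and k!='sbed' else 2.5))
        top=np.nanpercentile(z[mm],[5,50,95]) if mm.any() else None
        if mm.any(): print(k,rect(f,mm,H[k]/1000),np.round(top,1))
E
```

```text
top0
long [ 525.7 -434.7  525.1 -434.8  129.9   56.   -82.1  389. ] [32.6 36.2 39.6]
bar [ 407.3 -240.4  408.7 -240.3  102.7   48.6   29.1  329. ] [10.2 19.  61.6]
round [ 675.5 -177.4  675.8 -177.4   58.5   58.   -43.6  226. ] [10.6 20.  62.9]
sq [452.4 -10.9 451.8 -11.4  60.2  59.5  33.5 201. ] [32.7 36.  39.4]
board [532.4 454.6 532.  453.5 140.6  66.1 -20.5 435. ] [14.5 18.3 21.5]
lbed [664.1 155.1 658.6 154.8 163.6 136.1  34.2 423. ] [3.7 5.7 8.1]
sbed [385.7 248.7 380.9 247.8 102.9  69.3  63.3 180. ] [3.8 5.6 8. ]
jb [532.7 286.8 532.8 288.2  39.6  39.4 -28.6  73. ] [71.5 74.5 77.9]
jy [ 6.122e+02 -6.000e-01  6.114e+02  1.000e-01  4.170e+01  3.770e+01
  1.400e+00  7.700e+01] [71.5 75.7 78.6]
jw [ 5.406e+02 -2.845e+02  5.407e+02 -2.848e+02  4.140e+01  3.750e+01
  4.000e-01  8.400e+01] [71.5 75.5 78.7]
side0
long [ 522.4 -434.8  522.7 -434.3  134.3   56.6  -82.8  325. ] [32.4 35.4 39. ]
bar [ 407.2 -246.6  410.  -246.7  101.5   68.8   31.3  405. ] [12.7 27.4 59.2]
round [ 675.7 -179.7  679.7 -179.6   83.6   60.3  -30.8  234. ] [14.3 25.6 73.8]
sq [449.8 -11.  450.2 -11.   62.9  60.5 -58.8 290. ] [32.8 35.3 38.9]
board [570.9 438.4 567.9 440.8  62.5  62.1 -20.1 414. ] [14.6 17.4 20.9]
lbed [667.1 162.  666.3 159.5 163.9  92.4 -15.1 754. ] [3.7 5.6 8.2]
sbed [393.1 240.8 391.9 240.7  95.6  93.1  17.3 622. ] [3.7 5.5 8. ]
jb [531.5 287.3 531.4 286.8  43.1  40.3 -58.1 170. ] [71.7 74.3 77.3]
jy [ 6.095e+02  5.000e-01  6.092e+02  4.000e-01  4.380e+01  3.980e+01
 -8.090e+01  1.020e+02] [71.4 74.2 77.9]
jw [ 537.9 -284.7  538.2 -284.4   38.6   37.5  -64.1   85. ] [71.7 73.8 77.7]
```

Run:
```python
from h import *
for n in("top0","side0"):
    f=load(n);C=cloud(f);z=C[...,2]*1000;im=f["img"];hsv=cv2.cvtColor(im,cv2.COLOR_RGB2HSV).astype(int)
    H_,S,V=hsv[...,0],hsv[...,1],hsv[...,2]
    print(n)
    def win(u,v,r=28):
        m=np.zeros(S.shape,bool);m[v-r:v+r,u-r:u+r]=1;return m
    t=n=="top0"
    white=(S<45)&(V>150)
    print('lbed',rect(f,white&win(*((211,155) if t else (196,251)),r=32),.006))
    print('sbed',rect(f,white&win(*((185,231) if t else (262,310))),.006))
    w=win(*((322,229) if t else (327,190)))
    print('bar slab',rect(f,(S<50)&(V>100)&w&(z>5),.018))
    print('rib',rect(f,(z>45)&w,.058))
    w=win(*((306,153) if t else (248,176)),r=18)
    print('disc',rect(f,(S<50)&(V>100)&w&(z>5),.020)); print('knob',rect(f,(z>45)&w,.060))
    print('board',rect(f,(S>70)&(V>170)&(H_>15)&(H_<35)&win(*((125,190) if t else (168,342))),.018))
    print('greens')
    g=((H_>45)&(H_<75)&(S>130)&(z>25)).astype(np.uint8)
    k,l,s,c=cv2.connectedComponentsWithStats(g)
    for i in range(1,k):
        if s[i,4]>60: print(rect(f,l==i,.036))
```

```text
top0
lbed [665.9 162.6 666.3 161.7 159.8  85.9 -15.2 948. ]
sbed [392.7 242.2 392.8 241.2  89.5  87.9 -76.7 580. ]
bar slab [ 405.6 -239.4  407.9 -239.7  105.8   39.9   29.   223. ]
rib [ 406.6 -240.3  406.3 -240.2   68.7   15.4   29.6   91. ]
disc [ 672.4 -176.7  675.8 -177.4   57.8   53.2    0.8  167. ]
knob [ 675.2 -177.   674.  -176.6   28.3   20.8    0.7   46. ]
board [530.7 451.3 530.4 451.2 144.9  71.4 -19.  829. ]
greens
[ 685.2 -356.   684.5 -355.6  131.2   54.7  -44.8  410. ]
[ 377.7 -441.6  378.  -442.2  130.7   58.4  -25.   463. ]
[ 385.5 -637.3  386.2 -637.8  129.3   59.3   -3.7  476. ]
[ 249.7 -302.6  248.9 -303.9  129.9   55.4   58.5  400. ]
side0
lbed [ 666.7  160.6  667.6  159.8  161.5   88.4  -15.6 1084. ]
sbed [392.6 240.7 392.6 239.9  93.   92.4  13.6 851. ]
bar slab [ 405.5 -234.   404.1 -237.6  100.4   44.5   29.1  153. ]
rib [ 403.4 -235.7  402.6 -234.    68.5   25.5   31.3  108. ]
disc [ 672.4 -173.7  675.8 -177.    61.3   57.5   53.7  138. ]
knob [ 670.5 -173.1  671.3 -172.3   37.7   23.6  -60.8   51. ]
board [570.6 437.1 567.9 438.9  64.4  63.8 -19.6 467. ]
greens
[ 679.2 -347.1  681.8 -352.5  138.    57.9  -46.6  231. ]
```

Both views agree to within about 3 mm. The brown long block's nearest neighbour is a green block, whose corner is about (449,-444). I'll reach with the jaws only partly open.

```bash
cat > go.py <<'E'
import sys,numpy as np
from scipy.spatial.transform import Rotation as Rn
from station import arm
def show(x,y,z,yaw,base=None):
    s=arm.get_state(); p=s["eef_pos"]*1000 if base is None else np.array(base[:3]); R=Rn.from_euler("xyz",s["ee_rot"]) if base is None else Rn.from_euler("xyz",[np.pi,0,np.deg2rad(base[3])])
    T=Rn.from_euler("xyz",[np.pi,0,np.deg2rad(yaw)])
    d=R.inv().apply(np.array([x,y,z])-p); rv=np.rad2deg((R.inv()*T).as_rotvec())
    if abs(rv[2])>90: rv=np.rad2deg((R.inv()*Rn.from_euler("xyz",[np.pi,0,np.deg2rad(yaw+180)])).as_rotvec())
    print("shift",np.round(d/300,4),"turn",np.round(rv/60,4),"| mm",np.round(d,1),"rows>=",max(np.linalg.norm(d)/50,np.linalg.norm(rv)/8.59).round(1))
a=[float(v) for v in sys.argv[1:]]
show(*a[:4],base=a[4:8] if len(a)==8 else None)
s=arm.get_state();print("t",s["t"],"pos",np.round(s["eef_pos"]*1000,1),"rpy",np.round(np.rad2deg(s["ee_rot"]),1),"q6",round(s["q"][5],2),"F",np.round(s["force"],1),"w",round(s["width"]*1000,1))
E
python3 go.py 430 420 220 -40; python3 go.py 600 200 220 -55 430 420 220 -40;python3 go.py 640 -90 220 -75 600 200 220 -55; python3 go.py 524.5 -360 190 -82.3 640 -90 220 -75
```

```text
shift [0.845  0.4318 0.0198] turn [ 0.0014 -0.0004  0.3211] | mm [253.5 129.5   6. ] rows>= 5.7
t 0.1 pos [238.8 630.9 225.7] rpy [179.9  -0.  -20.7] q6 -0.29 F [ 0.1 -0.3  0.8] w 87.6
shift [0.9055 0.1975 0.    ] turn [ 0.   -0.    0.25] | mm [271.6  59.3   0. ] rows>= 5.6
t 0.1 pos [238.8 630.9 225.7] rpy [179.9  -0.  -20.7] q6 -0.29 F [ 0.1 -0.3  0.8] w 87.6
shift [0.8683 0.4452 0.    ] turn [-0.     -0.      0.3333] | mm [260.5 133.6   0. ] rows>= 5.9
t 0.1 pos [238.8 630.9 225.7] rpy [179.9  -0.  -20.7] q6 -0.29 F [ 0.1 -0.3  0.8] w 87.6
shift [0.7697 0.6048 0.1   ] turn [ 0.     -0.      0.1217] | mm [230.9 181.4  30. ] rows>= 5.9
t 0.1 pos [238.8 630.9 225.7] rpy [179.9  -0.  -20.7] q6 -0.29 F [ 0.1 -0.3  0.8] w 87.6
```

```bash
python3 -m inch '0.15 0.845 0.432 0.02 0 0 0.32;0.15 0.845 0.432 0.02 0 0 0.32;0.15 0.845 0.432 0.02 0 0 0.32;0.15 0.845 0.432 0.02 0 0 0.32;0.15 0.845 0.432 0.02 0 0 0.32;0.15 0.845 0.432 0.02 0 0 0.32;0.15 0.845 0.432 0.02 0 0 0.32' 20; python3 go.py 600 200 220 -55
```

```text
t: 0.8
eef_pos: [0.4322, 0.4169, 0.2202]
ee_rot: [3.14, -0.0, -0.701]
force: [-0.4, 0.6, -0.2]
width: 0.0744
shift [0.8938 0.1918 0.0014] turn [ 0.0011 -0.0005  0.2474] | mm [268.1  57.5   0.4] rows>= 5.5
t 0.8 pos [432.2 416.9 220.2] rpy [179.9  -0.  -40.2] q6 -0.22 F [-0.4  0.6 -0.2] w 74.4
```

```bash
python3 -m inch '0.15 0.9 0.195 0 0 0 0.25;0.15 0.9 0.195 0 0 0 0.25;0.15 0.9 0.195 0 0 0 0.25;0.15 0.9 0.195 0 0 0 0.25;0.15 0.9 0.195 0 0 0 0.25;0.15 0.9 0.195 0 0 0 0.25'; python3 -m inch '0.15 0.87 0.445 0 0 0 0.333;0.15 0.87 0.445 0 0 0 0.333;0.15 0.87 0.445 0 0 0 0.333;0.15 0.87 0.445 0 0 0 0.333;0.15 0.87 0.445 0 0 0 0.333;0.15 0.87 0.445 0 0 0 0.333;0.15 0.87 0.445 0 0 0 0.333'; python3 go.py 524.5 -360 190 -82.3
```

```text
t: 1.4
eef_pos: [0.601, 0.1996, 0.2201]
ee_rot: [3.141, -0.0, -0.96]
force: [-0.5, 0.5, 0.7]
width: 0.0743
t: 2.1
eef_pos: [0.6403, -0.0924, 0.2198]
ee_rot: [3.14, -0.0, -1.312]
force: [-0.8, 0.9, -1.0]
width: 0.0744
shift [0.7633 0.6013 0.1004] turn [ 0.0014 -0.0004  0.119 ] | mm [229.  180.4  30.1] rows>= 5.9
t 2.1 pos [640.3 -92.4 219.8] rpy [179.9  -0.  -75.2] q6 0.1 F [-0.8  0.9 -1. ] w 74.4
```

```bash
python3 -m inch '0.15 0.77 0.6 0.1 0 0 0.122;0.15 0.77 0.6 0.1 0 0 0.122;0.15 0.77 0.6 0.1 0 0 0.122;0.15 0.77 0.6 0.1 0 0 0.122;0.15 0.77 0.6 0.1 0 0 0.122;0.15 0.77 0.6 0.1 0 0 0.122;0.15 0.77 0.6 0.1 0 0 0.122;0.15 0.77 0.6 0.1 0 0 0.122'; python3 go.py 524.5 -434.7 90 -82.3
```

```text
t: 2.9
eef_pos: [0.5262, -0.3584, 0.1899]
ee_rot: [3.141, 0.001, -1.437]
force: [0.6, 0.4, 0.0]
width: 0.0752
shift [0.2517 0.0394 0.333 ] turn [ 0.0008  0.0006 -0.0007] | mm [75.5 11.8 99.9] rows>= 2.5
t 2.9 pos [ 526.2 -358.4  189.9] rpy [180.    0.  -82.3] q6 0.43 F [0.6 0.4 0. ] w 75.2
```

```bash
python3 -m inch '0.15 0.25 0.04 0.333 0 0 0;0.15 0.25 0.04 0.333 0 0 0;0.15 0.25 0.04 0.333 0 0 0;0.15 0.25 0.04 0.333 0 0 0;0.15 0.25 0.04 0.333 0 0 0'; python3 go.py 524.5 -434.7 7 -82.3
python3 - <<'E'
from h import *
f=cap("side","s1");cv2.imwrite("pics/s1c.png",cv2.resize(f["img"][60:220,220:420,::-1],None,fx=4,fy=3.75))
E
```

```text
t: 3.4
eef_pos: [0.5258, -0.4329, 0.0905]
ee_rot: [3.141, 0.0, -1.434]
force: [-0.0, 1.6, 0.9]
width: 0.0742
shift [0.0055 0.0048 0.2783] turn [0.0007 0.0003 0.0023] | mm [ 1.6  1.4 83.5] rows>= 1.7
t 3.4 pos [ 525.8 -432.9   90.5] rpy [180.    0.  -82.2] q6 0.54 F [-0.   1.6  0.9] w 74.2
```

View pics/s1c.png

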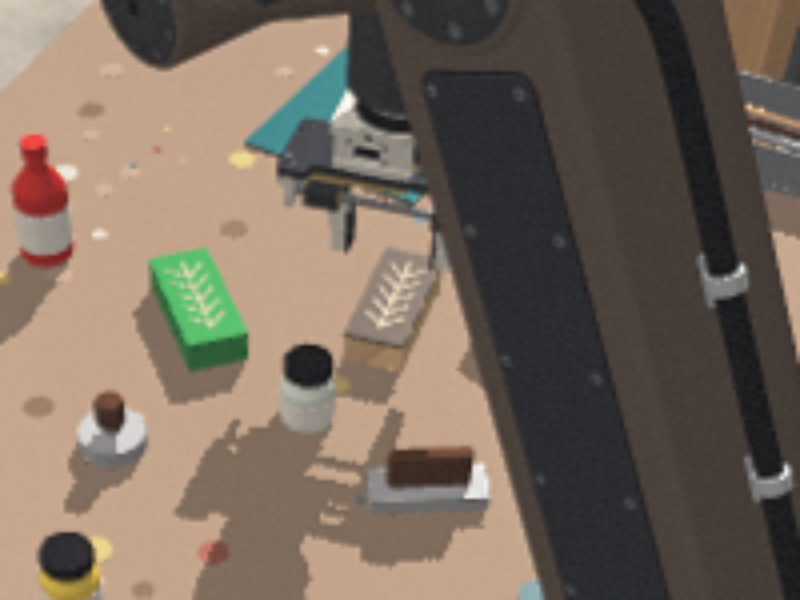

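The gripper is above the brown block (crop centre about (395,295)) with the fingers astride it. Down and grip.

```bash
python3 -m inch '0.15 0.005 0.004 0.09 0 0 0;0.15 0.005 0.004 0.18 0 0 0;0.15 0.005 0.004 0.24 0 0 0;0.15 0.005 0.004 0.276 0 0 0;0.15 0.005 0.004 0.276 0 0 0;0.6 0.005 0.004 0.276 0 0 0;0.6 0.005 0.004 0.276 0 0 0;0.6 0.005 0.004 0.276 0 0 0;0.6 0.005 0.004 0.276 0 0 0;0.6 0.005 0.004 0.276 0 0 0' 25; python3 go.py 524.5 -434.7 7 -82.3;python3 -m inch '0.6 0 0 -0.05 0 0 0;0.6 0 0 -0.15 0 0 0;0.6 0 0 -0.28 0 0 0;0.6 0 0 -0.4 0 0 0;0.6 0 0 -0.5 0 0 0;0.6 0 0 -0.5 0 0 0'; python3 go.py 640 -100 160 -55
python3 - <<'E'
from h import *
f=cap("side","s2");cv2.imwrite("pics/s2c.png",cv2.resize(f["img"][40:200,220:420,::-1],None,fx=4,fy=3.75))
E
```

```text
t: 4.45
eef_pos: [0.5245, -0.4359, 0.0092]
ee_rot: [-3.14, -0.001, -1.435]
force: [-0.3, 2.1, 6.0]
width: 0.0563
shift [-0.0039 -0.0004  0.0074] turn [-0.0012 -0.001   0.0014] | mm [-1.2 -0.1  2.2] rows>= 0.1
t 4.45 pos [ 524.5 -435.9    9.2] rpy [-1.799e+02 -1.000e-01 -8.220e+01] q6 0.54 F [-0.3  2.1  6. ] w 56.3
t: 5.05
eef_pos: [0.5262, -0.4373, 0.1647]
ee_rot: [-3.134, -0.006, -1.435]
force: [0.5, -0.3, -1.6]
width: 0.0559
shift [-1.0626 -0.5284  0.0129] turn [-0.0054 -0.0073 -0.4533] | mm [-318.8 -158.5    3.9] rows>= 7.1
t 5.05 pos [ 526.2 -437.3  164.7] rpy [-179.6   -0.3  -82.2] q6 0.54 F [ 0.5 -0.3 -1.6] w 55.9
```

View pics/s2c.png

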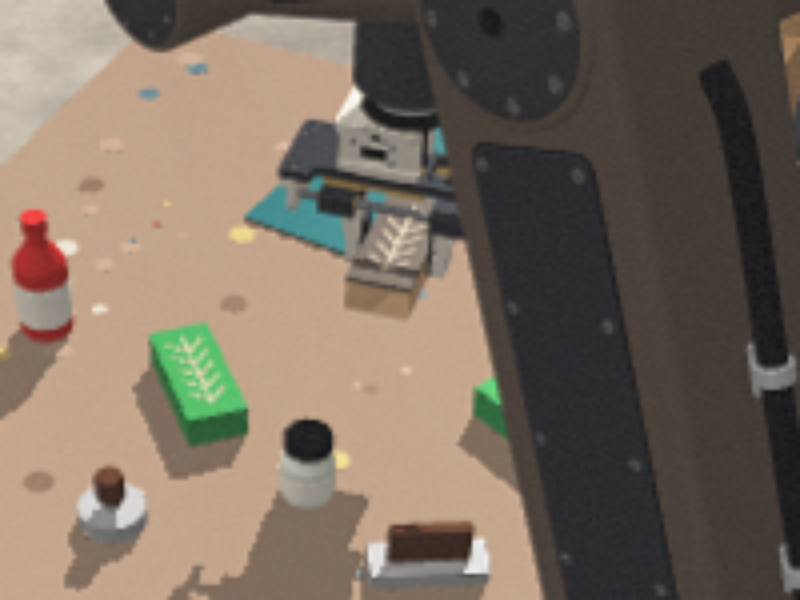

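```bash
python3 go.py 620 -180 160 -60; python3 go.py 660 0 160 -35 620 -180 160 -60;python3 go.py 666.3 161.5 110 -15.4 660 0 160 -35
```

```text
shift [-0.8041 -0.4288  0.0053] turn [-0.0039 -0.004  -0.3705] | mm [-241.2 -128.6    1.6] rows>= 5.5
t 5.1 pos [ 525.2 -436.4  161.8] rpy [-179.7   -0.2  -82.2] q6 0.54 F [-0.4  0.3 -1.3] w 55.8
shift [-0.4529 -0.4155 -0.    ] turn [ 0.      0.     -0.4167] | mm [-135.9 -124.6   -0. ] rows>= 3.7
t 5.1 pos [ 525.2 -436.4  161.8] rpy [-179.7   -0.2  -82.2] q6 0.54 F [-0.4  0.3 -1.3] w 55.8
shift [-0.2916 -0.453   0.1667] turn [-0.      0.     -0.3267] | mm [ -87.5 -135.9   50. ] rows>= 3.4
t 5.1 pos [ 525.2 -436.4  161.8] rpy [-179.7   -0.2  -82.2] q6 0.54 F [-0.4  0.3 -1.3] w 55.8
```

```bash
python3 -m inch '0.6 -0.1 -0.05 0 0 0 -0.05;0.6 -0.22 -0.11 0 0 0 -0.1;0.6 -0.34 -0.18 0 0 0 -0.16;0.6 -0.46 -0.25 0 0 0 -0.22;0.6 -0.58 -0.31 0 0 0 -0.28;0.6 -0.69 -0.37 0 0 0 -0.33;0.6 -0.77 -0.41 0 0 0 -0.36;0.6 -0.8 -0.43 0 0 0 -0.37'; python3 -m inch '0.6 -0.05 -0.05 0 0 0 -0.05;0.6 -0.12 -0.11 0 0 0 -0.11;0.6 -0.2 -0.19 0 0 0 -0.19;0.6 -0.29 -0.27 0 0 0 -0.27;0.6 -0.38 -0.35 0 0 0 -0.35;0.6 -0.43 -0.39 0 0 0 -0.4;0.6 -0.45 -0.415 0 0 0 -0.417'; python3 go.py 666.3 161.5 110 -15.4
```

```text
t: 5.9
eef_pos: [0.6194, -0.1779, 0.1572]
ee_rot: [3.141, 0.001, -1.045]
force: [-0.9, 0.2, -1.1]
width: 0.0561
t: 6.6
eef_pos: [0.6594, 0.0, 0.1573]
ee_rot: [3.141, 0.001, -0.609]
force: [0.2, -1.1, -1.1]
width: 0.0558
shift [-0.2888 -0.4549  0.1576] turn [ 0.0006  0.001  -0.3245] | mm [ -86.6 -136.5   47.3] rows>= 3.4
t 6.6 pos [659.4   0.  157.3] rpy [ 1.80e+02  1.00e-01 -3.49e+01] q6 0.67 F [ 0.2 -1.1 -1.1] w 55.8
```

```bash
python3 -m inch '0.6 -0.03 -0.05 0.01 0 0 -0.04;0.6 -0.08 -0.12 0.03 0 0 -0.09;0.6 -0.13 -0.2 0.06 0 0 -0.15;0.6 -0.19 -0.29 0.09 0 0 -0.21;0.6 -0.24 -0.38 0.12 0 0 -0.27;0.6 -0.275 -0.43 0.145 0 0 -0.31;0.6 -0.29 -0.455 0.157 0 0 -0.325;0.6 -0.29 -0.455 0.157 0 0 -0.325;0.6 -0.29 -0.455 0.157 0 0 -0.325';  python3 - <<'E'
from h import *
f=cap("side","s3");cv2.imwrite("pics/s3c.png",cv2.resize(f["img"][150:310,110:310,::-1],None,fx=4,fy=3.75))
f=cap("top","t3");cv2.imwrite("pics/t3c.png",cv2.resize(f["img"][80:240,120:320,::-1],None,fx=4,fy=3.75))
E
python3 go.py 666.3 161.5 15.5 -15.4
```

```text
t: 7.5
eef_pos: [0.6668, 0.1596, 0.1109]
ee_rot: [3.141, 0.0, -0.272]
force: [-1.1, -0.2, -1.0]
width: 0.0559
shift [-0.0044 -0.0062  0.3194] turn [-0.0003 -0.0005 -0.0035] | mm [-1.3 -1.9 95.8] rows>= 1.9
t 7.6 pos [667.  159.3 111.3] rpy [-180.    -0.   -15.6] q6 0.78 F [ 0.  -1.  -1.2] w 55.6
```

View pics/s3c.png

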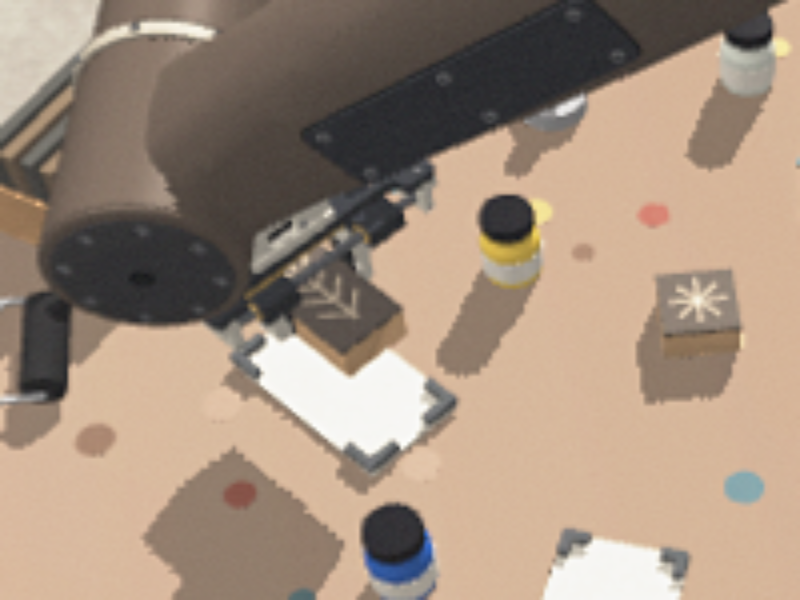

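View pics/t3c.png

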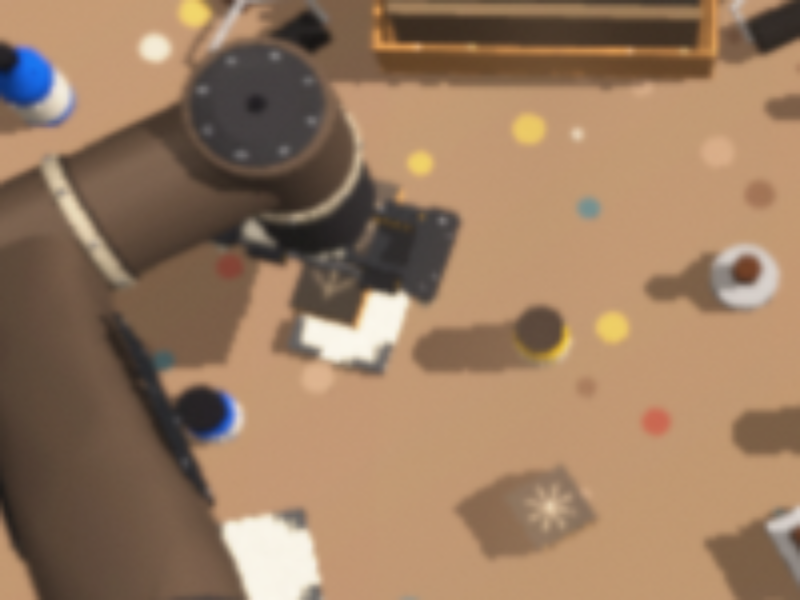

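```bash
python3 -m inch '0.6 -0.004 -0.006 0.06 0 0 0;0.6 -0.004 -0.006 0.13 0 0 0;0.6 -0.004 -0.006 0.19 0 0 0;0.6 -0.004 -0.006 0.23 0 0 0;0.6 -0.004 -0.006 0.25 0 0 0;0.6 -0.004 -0.006 0.25 0 0 0'; python3 go.py 666.3 161.5 15.5 -15.4;  python3 - <<'E'
from h import *
f=cap("side","s4");cv2.imwrite("pics/s4c.png",cv2.resize(f["img"][190:290,130:255,::-1],None,fx=6,fy=6))
E
```

```text
t: 8.2
eef_pos: [0.666, 0.162, 0.0353]
ee_rot: [3.141, 0.001, -0.271]
force: [0.7, 0.4, -0.8]
width: 0.0561
shift [0.0014 0.0011 0.0661] turn [ 0.0006  0.0005 -0.0025] | mm [ 0.4  0.3 19.8] rows>= 0.4
t 8.2 pos [666.  162.   35.3] rpy [180.    0.  -15.5] q6 0.78 F [ 0.7  0.4 -0.8] w 56.1
```

View pics/s4c.png

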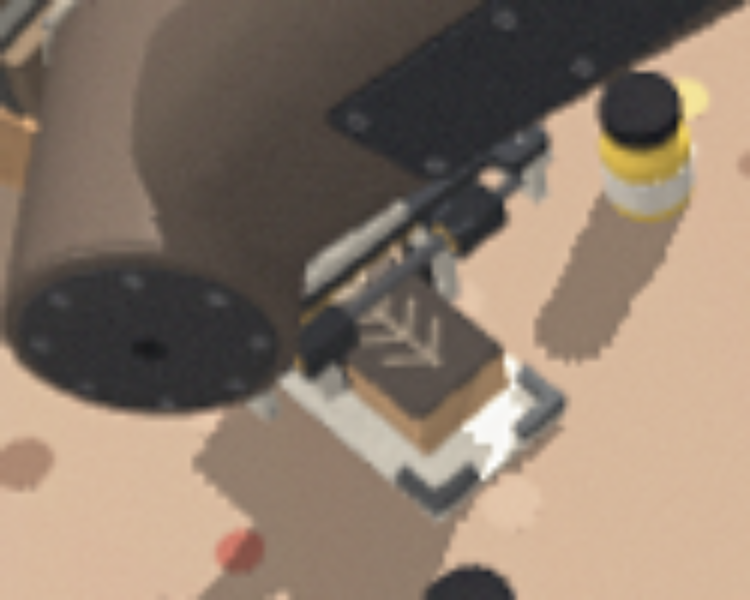

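The block hangs squarely over the recess with its near end at crop (430,430), inside the stops. Lowering and releasing.

```bash
python3 -m inch '0.6 0.001 0.001 0.03 0 0 -0.002;0.6 0.001 0.001 0.05 0 0 -0.002;0.6 0.001 0.001 0.06 0 0 -0.002;0.6 0.001 0.001 0.066 0 0 -0.002;0.6 0.001 0.001 0.066 0 0 -0.002'; python3 go.py 666.3 161.5 15.5 -15.4; python3 -m inch '0.15 0 0 0 0 0 0;0.15 0 0 0 0 0 0;0.15 0 0 0 0 0 0;0.15 0 0 -0.04 0 0 0;0.15 0 0 -0.15 0 0 0;0.15 0 0 -0.3 0 0 0;0.15 0 0 -0.45 0 0 0;0.15 0 0 -0.5 0 0 0'; python3 go.py 600 310 180 -18;python3 go.py 531 452.5 120 -19.8 600 310 180 -18
```

```text
t: 8.75
eef_pos: [0.6662, 0.1622, 0.0157]
ee_rot: [3.141, 0.0, -0.269]
force: [0.0, 0.4, -0.3]
width: 0.0558
shift [0.0008 0.0021 0.0006] turn [0.0003 0.0002 0.0002] | mm [0.2 0.6 0.2] rows>= 0.0
t 8.75 pos [666.2 162.2  15.7] rpy [180.    0.  -15.4] q6 0.78 F [ 0.   0.4 -0.3] w 55.8
t: 9.55
eef_pos: [0.6689, 0.1629, 0.1732]
ee_rot: [-3.136, -0.007, -0.268]
force: [-0.2, 0.6, 0.7]
width: 0.0744
shift [-0.351  -0.4123 -0.0231] turn [-0.005  -0.0069  0.0443] | mm [-105.3 -123.7   -6.9] rows>= 3.3
t 9.55 pos [668.9 162.9 173.2] rpy [-179.7   -0.4  -15.3] q6 0.78 F [-0.2  0.6  0.7] w 74.4
shift [-0.3655 -0.3807  0.2   ] turn [ 0.   -0.    0.03] | mm [-109.7 -114.2   60. ] rows>= 3.4
t 9.55 pos [668.9 162.9 173.2] rpy [-179.7   -0.4  -15.3] q6 0.78 F [-0.2  0.6  0.7] w 74.4
```

```bash
python3 -m inch '0.05 -0.35 -0.41 -0.02 0 0 0.044;0.05 -0.35 -0.41 -0.02 0 0 0.044;0.05 -0.35 -0.41 -0.02 0 0 0.044;0.05 -0.35 -0.41 -0.02 0 0 0.044;0.05 -0.35 -0.41 -0.02 0 0 0.044;0.05 -0.72 -0.79 0.18 0 0 0.074;0.05 -0.72 -0.79 0.18 0 0 0.074;0.05 -0.72 -0.79 0.18 0 0 0.074;0.05 -0.72 -0.79 0.18 0 0 0.074;0.05 -0.72 -0.79 0.18 0 0 0.074'; python3 go.py 531 452.5 3 -19.8
python3 - <<'E'
from h import *
f=cap("top","t5");C=cloud(f);z=C[...,2]*1000
cv2.imwrite("pics/t5c.png",cv2.resize(f["img"][110:230,80:240,::-1],None,fx=5,fy=5))
m=np.zeros(z.shape,bool);m[130:185,180:240]=1
print(rect(f,m&(abs(z-42)<5),.042))
f=cap("side","s5");C=cloud(f);z=C[...,2]*1000
m=np.zeros(z.shape,bool);m[210:290,150:240]=1
print(rect(f,m&(abs(z-42)<5),.042))
E
```

```text
t: 10.55
eef_pos: [0.5197, 0.4489, 0.1106]
ee_rot: [3.139, 0.001, -0.344]
force: [-0.3, -0.6, 0.4]
width: 0.0832
shift [ 0.0316 -0.0247  0.3585] turn [0.002  0.0006 0.0016] | mm [  9.5  -7.4 107.6] rows>= 2.2
t 10.55 pos [519.7 448.9 110.6] rpy [179.9   0.  -19.7] q6 0.23 F [-0.3 -0.6  0.4] w 83.2
[670.4 162.9 669.6 163.1 131.1  57.2 -15.6 446. ]
[669.5 163.6 669.7 163.5 130.1  57.9 -15.6 652. ]
```

View pics/t5c.png

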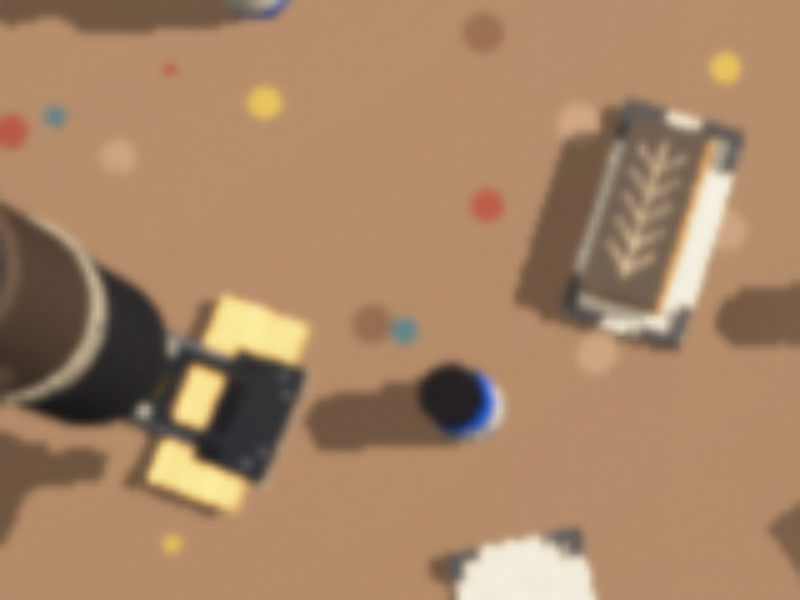

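Run:
```python
from h import *
f=load("t5");g=load("top0")
q=lambda a:np.array(a)/5+np.array([80,110])
st=onplane(f,q([(625,102),(745,133),(680,348),(562,315)]),.014)
print("stops",st.mean(0)*1000)
im=cv2.imread("pics/t5.png");cv2.imwrite("pics/t5d.png",cv2.resize(im[125:185,185:240],None,fx=10,fy=10,interpolation=cv2.INTER_CUBIC))
im=cv2.imread("pics/s5.png");cv2.imwrite("pics/s5d.png",cv2.resize(im[215:285,155:235],None,fx=8,fy=8,interpolation=cv2.INTER_CUBIC))
for n in ("s5","t5"): 
    f=load(n);P=[(669.8,163.2,42)]
```

```text
stops [663.67002786 159.38476923  14.        ]
```

View pics/t5d.png

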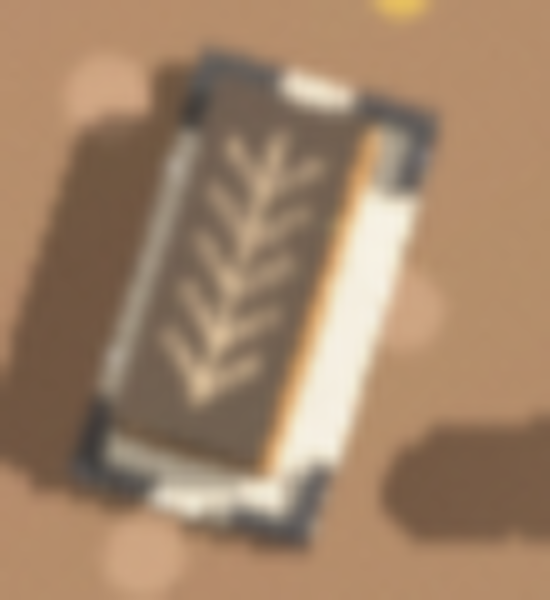

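View pics/s5d.png

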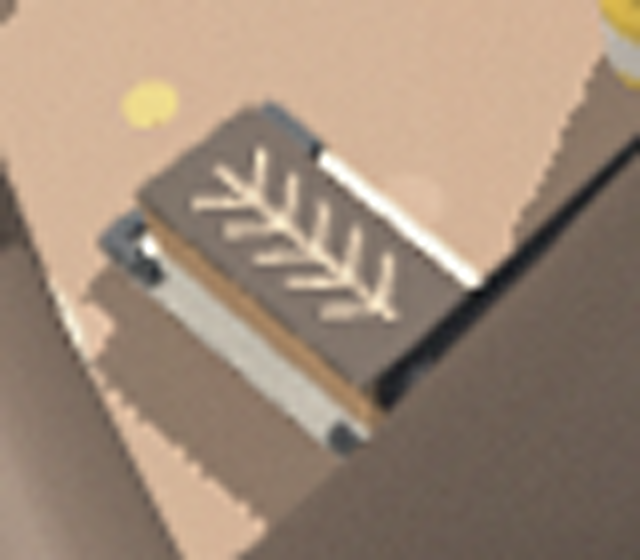

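Run:
```python
from h import *
f=load("t5")
a=np.deg2rad(-15.5);ex=np.array([np.cos(a),np.sin(a)]);ey=np.array([-np.sin(a),np.cos(a)])
def L(pts,z,e,name):
    p=(np.array(pts)+.5)/10-.5+[185,125]
    P=onplane(f,p,z)[:,:2]*1000-[666,161.5]
    print(name,np.round(P@e,1),round(float((P@e).mean()),1))
L([(185,140),(103,395)],.006,ey,"bed left y")
L([(410,200),(340,465)],.006,ey,"bed right y")
L([(205,120),(120,400)],.042,ey,"blk left y")
L([(365,130),(262,470)],.042,ey,"blk right y")
L([(380,140),(275,475)],.006,ey,"blk right bottom y")
L([(205,45),(437,108)],.014,ex,"bed far x")
L([(80,480),(305,545)],.006,ex,"bed near x(z6)")
L([(80,480),(305,545)],.014,ex,"bed near x(z14)")
L([(205,90),(375,125)],.042,ex,"blk far x")
L([(115,428),(262,470)],.042,ex,"blk near x")
```

```text
bed left y [42.3 42.5] 42.4
bed right y [-41.1 -45.6] -43.4
blk left y [30.4 29. ] 29.7
blk right y [-24.4 -25.8] -25.1
blk right bottom y [-24.4 -24.6] -24.5
bed far x [81.9 83.8] 82.8
bed near x(z6) [-80.  -79.4] -79.7
bed near x(z14) [-81.  -80.4] -80.7
blk far x [60.4 65.6] 63.0
blk near x [-63.5 -63. ] -63.2
```

Measured relative to the bed's edges, the block sits about 3 mm off-centre across and about 1 mm off lengthwise. I'll regrip and nudge it before covering it.

```bash
python3 go.py 600 310 180 -18;python3 go.py 665.5 160.5 120 -15.5 600 310 180 -18
```

```text
shift [ 0.4017  0.3422 -0.226 ] turn [ 0.0004 -0.0002 -0.0303] | mm [120.5 102.7 -67.8] rows>= 3.4
t 10.65 pos [521.4 447.4 112.1] rpy [180.   -0.  -19.8] q6 0.23 F [-0.2 -0.5  0.3] w 83.8
shift [0.3616 0.4065 0.2   ] turn [-0.      0.     -0.0417] | mm [108.5 121.9  60. ] rows>= 3.5
t 10.65 pos [521.4 447.4 112.1] rpy [180.   -0.  -19.8] q6 0.23 F [-0.2 -0.5  0.3] w 83.8
```

```bash
python3 -m inch '0.12 0.4 0.34 -0.226 0 0 -0.03;0.12 0.4 0.34 -0.226 0 0 -0.03;0.12 0.4 0.34 -0.226 0 0 -0.03;0.12 0.4 0.34 -0.226 0 0 -0.03;0.12 0.76 0.75 -0.03 0 0 -0.072;0.12 0.76 0.75 -0.03 0 0 -0.072;0.12 0.76 0.75 -0.03 0 0 -0.072;0.12 0.76 0.75 -0.03 0 0 -0.072;0.12 0.76 0.75 -0.03 0 0 -0.072'; python3 -m inch '0.12 0 0 0 0 0 0'; python3 go.py 665.5 160.5 50 -15.5
```

```text
t: 11.55
eef_pos: [0.6594, 0.154, 0.1197]
ee_rot: [3.14, 0.002, -0.276]
force: [-0.3, 0.3, 0.1]
width: 0.077
t: 11.65
eef_pos: [0.6596, 0.1574, 0.1213]
ee_rot: [-3.141, -0.0, -0.273]
force: [0.2, 0.6, 0.3]
width: 0.077
shift [ 0.0161 -0.0154  0.2377] turn [-0.0001 -0.0002 -0.0027] | mm [ 4.8 -4.6 71.3] rows>= 1.4
t 11.65 pos [659.6 157.4 121.3] rpy [-180.    -0.   -15.7] q6 0.78 F [0.2 0.6 0.3] w 77.0
```

```bash
python3 -m inch '0.12 0.017 -0.012 0.1 0 0 -0.002;0.12 0.017 -0.012 0.2 0 0 -0.002;0.12 0.017 -0.012 0.24 0 0 -0.002;0.12 0.017 -0.012 0.24 0 0 -0.002;0.12 0.017 -0.012 0.24 0 0 -0.002'; python3 go.py 665.45 159.5 17 -15.5
```

```text
t: 12.15
eef_pos: [0.6656, 0.1618, 0.0503]
ee_rot: [-3.141, -0.001, -0.268]
force: [0.6, 0.6, 0.9]
width: 0.0771
shift [0.0013 0.0077 0.111 ] turn [-0.0005 -0.0012  0.0029] | mm [ 0.4  2.3 33.3] rows>= 0.7
t 12.15 pos [665.6 161.8  50.3] rpy [-1.80e+02 -1.00e-01 -1.53e+01] q6 0.78 F [0.6 0.6 0.9] w 77.1
```

```bash
python3 -m inch '0.12 0.001 0.008 0.05 0 0 0.003;0.12 0.001 0.008 0.09 0 0 0.003;0.12 0.001 0.008 0.11 0 0 0.003;0.12 0.001 0.008 0.11 0 0 0.003;0.6 0.001 0.008 0.11 0 0 0.003;0.6 0.001 0.008 0.11 0 0 0.003;0.6 0.001 0.008 0.11 0 0 0.003;0.6 0.001 0.008 0.105 0 0 0.003;0.6 -0.004 0.008 0.105 0 0 0.003;0.6 -0.004 0.008 0.11 0 0 0.003;0.6 -0.004 0.008 0.11 0 0 0.003' 20; python3 go.py 665.45 159.5 17 -15.5
```

```text
t: 13.25
eef_pos: [0.6632, 0.1592, 0.0167]
ee_rot: [-3.141, -0.0, -0.271]
force: [-1.6, -0.4, 4.8]
width: 0.0561
shift [ 0.0071 -0.003  -0.0012] turn [-0.0001 -0.0003 -0.0009] | mm [ 2.1 -0.9 -0.3] rows>= 0.0
t 13.25 pos [663.2 159.2  16.7] rpy [-180.    -0.   -15.6] q6 0.78 F [-1.6 -0.4  4.8] w 56.1
```

Release, back off up and toward the board, then check both together.

```bash
python3 -m inch '0.05 0 0 0 0 0 0;0.05 0 0 0 0 0 0;0.05 0 0 0 0 0 0;0.05 0 0 -0.04 0 0 0;0.05 0 0 -0.15 0 0 0;0.05 0 0 -0.3 0 0 0;0.05 0 0 -0.45 0 0 0;0.05 0 0 -0.5 0 0 0;0.05 -0.35 -0.41 -0.52 0 0 0.044;0.05 -0.35 -0.41 -0.52 0 0 0.044;0.05 -0.35 -0.41 -0.52 0 0 0.044;0.05 -0.35 -0.41 -0.52 0 0 0.044'; python3 go.py 531 452.5 120 -19.8
```

```text
t: 14.45
eef_pos: [0.5934, 0.3098, 0.1731]
ee_rot: [-3.14, -0.001, -0.314]
force: [-0.1, 0.1, 0.4]
width: 0.0834
shift [-0.3451 -0.3878  0.1776] turn [-0.0016 -0.0006  0.0297] | mm [-103.5 -116.3   53.3] rows>= 3.3
t 14.45 pos [593.4 309.8 173.1] rpy [-179.9   -0.   -18. ] q6 0.48 F [-0.1  0.1  0.4] w 83.4
```

```bash
python3 -m inch '0.05 -0.345 -0.385 0.177 0 0 0.03;0.05 -0.345 -0.385 0.177 0 0 0.03;0.05 -0.345 -0.385 0.177 0 0 0.03;0.05 -0.345 -0.385 0.177 0 0 0.03;0.05 -0.345 -0.385 0.177 0 0 0.03'; python3 go.py 531 452.5 3 -19.8
python3 - <<'E'
from h import *
a=np.deg2rad(-15.5);ex=np.array([np.cos(a),np.sin(a)]);ey=np.array([-np.sin(a),np.cos(a)])
for n,w in(("top",(130,185,180,240)),("side",(210,290,150,240))):
    f=cap(n,n+"6");C=cloud(f);z=C[...,2]*1000
    m=np.zeros(z.shape,bool);m[w[0]:w[1],w[2]:w[3]]=1
    r=rect(f,m&(abs(z-42)<5),.042);print(r,(r[2:4]-[666,161.5])@np.c_[ex,ey])
im=cv2.imread("pics/top6.png");cv2.imwrite("pics/t6d.png",cv2.resize(im[125:185,185:240],None,fx=10,fy=10,interpolation=cv2.INTER_CUBIC))
cv2.imwrite("pics/t6b.png",cv2.resize(im[150:240,80:200],None,fx=6,fy=6,interpolation=cv2.INTER_CUBIC))
E
```

```text
t: 14.95
eef_pos: [0.5315, 0.4493, 0.1178]
ee_rot: [3.14, 0.0, -0.346]
force: [0.3, -1.1, -0.7]
width: 0.0831
shift [-0.005  -0.0102  0.3828] turn [ 0.0016  0.0005 -0.0008] | mm [ -1.5  -3.1 114.8] rows>= 2.3
t 14.95 pos [531.5 449.3 117.8] rpy [179.9   0.  -19.8] q6 0.24 F [ 0.3 -1.1 -0.7] w 83.1
[666.7 160.2 667.1 160.  130.7  57.1 -15.8 435. ] [ 1.46085106 -1.15148347]
[679.8 157.1 680.4 157.  102.7  58.4 -15.6 512. ] [15.07885122 -0.48810442]
```

View pics/t6d.png

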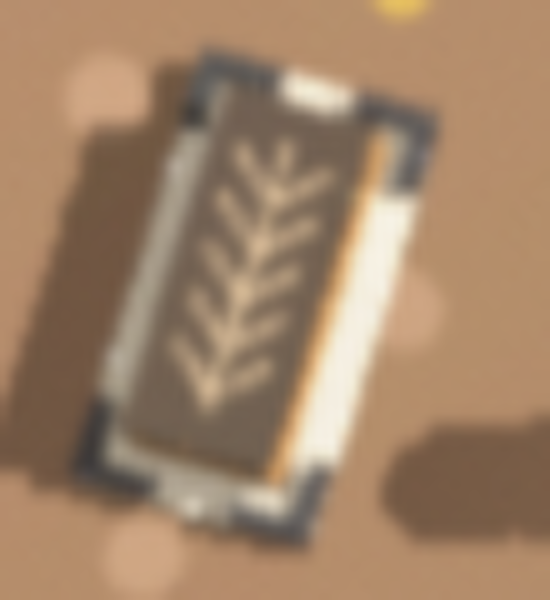

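View pics/t6b.png

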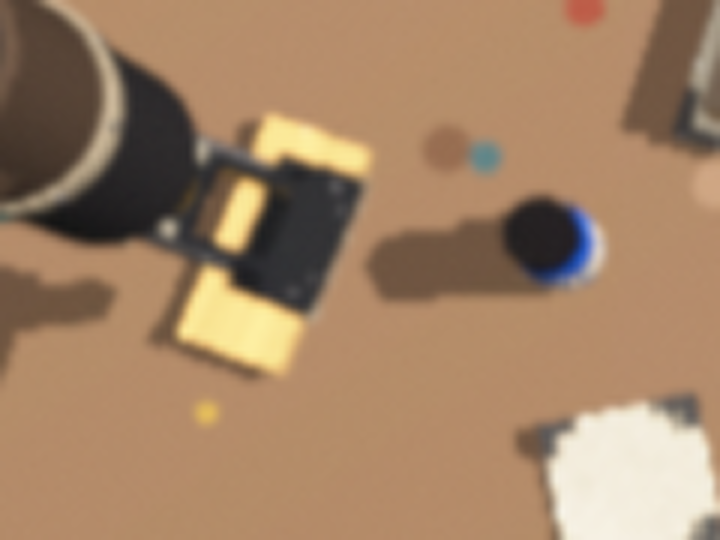

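The long block is now centred within about 1 mm; crop gaps are equal all round. The gripper is above the board. Down to about 3 mm and grip.

```bash
python3 -m inch '0.05 -0.003 -0.008 0.1 0 0 0;0.05 -0.003 -0.008 0.2 0 0 0;0.05 -0.003 -0.008 0.28 0 0 0;0.05 -0.003 -0.008 0.33 0 0 0;0.05 -0.003 -0.008 0.355 0 0 0;0.05 -0.003 -0.008 0.36 0 0 0'; python3 go.py 531 452.5 3.5 -19.8
```

```text
t: 15.65
eef_pos: [0.5334, 0.4497, 0.0108]
ee_rot: [3.141, -0.0, -0.35]
force: [-0.6, -0.5, -0.2]
width: 0.0834
shift [-0.0106 -0.006   0.0243] turn [ 0.0003 -0.0001 -0.0042] | mm [-3.2 -1.8  7.3] rows>= 0.2
t 15.65 pos [533.4 449.7  10.8] rpy [180.   -0.  -20.1] q6 0.24 F [-0.6 -0.5 -0.2] w 83.4
```

```bash
python3 -m inch '0.05 -0.006 -0.006 0.015 0 0 0;0.05 -0.006 -0.006 0.024 0 0 0;0.05 -0.006 -0.006 0.024 0 0 0;0.6 -0.006 -0.006 0.024 0 0 0;0.6 -0.006 -0.006 0.024 0 0 0;0.6 -0.006 -0.006 0.024 0 0 0;0.6 -0.006 -0.006 0.024 0 0 0' 25; python3 go.py 531 452.5 3.5 -19.8; python3 -m inch '0.6 0 0 -0.04 0 0 0;0.6 0 0 -0.12 0 0 0;0.6 0 0 -0.24 0 0 0;0.6 0 0 -0.36 0 0 0;0.6 0 0 -0.46 0 0 0;0.6 0 0 -0.5 0 0 0;0.6 0 0 -0.5 0 0 0;0.6 0 0 -0.5 0 0 0'; python3 go.py 600 310 180 -18
python3 - <<'E'
from h import *
f=cap("top","t7");cv2.imwrite("pics/t7c.png",cv2.resize(f["img"][130:230,60:190,::-1],None,fx=6,fy=6))
f=cap("side","s7");cv2.imwrite("pics/s7c.png",cv2.resize(f["img"][240:400,90:290,::-1],None,fx=4,fy=3.75))
E
```

```text
t: 16.35
eef_pos: [0.5317, 0.4527, 0.0039]
ee_rot: [-3.141, -0.0, -0.349]
force: [-0.5, -0.4, 1.7]
width: 0.0618
shift [-0.0021  0.0016  0.0013] turn [-0.0001 -0.     -0.0034] | mm [-0.6  0.5  0.4] rows>= 0.0
t 16.35 pos [531.7 452.7   3.9] rpy [-180.   -0.  -20.] q6 0.24 F [-0.5 -0.4  1.7] w 61.8
t: 17.15
eef_pos: [0.5311, 0.4522, 0.1527]
ee_rot: [3.141, 0.001, -0.35]
force: [-0.5, -0.5, -1.9]
width: 0.0619
shift [ 0.3779  0.3668 -0.0911] turn [ 0.001   0.0009 -0.0338] | mm [113.4 110.  -27.3] rows>= 3.2
t 17.15 pos [531.1 452.2 152.7] rpy [ 1.799e+02  1.000e-01 -2.000e+01] q6 0.24 F [-0.5 -0.5 -1.9] w 61.9
```

View pics/t7c.png

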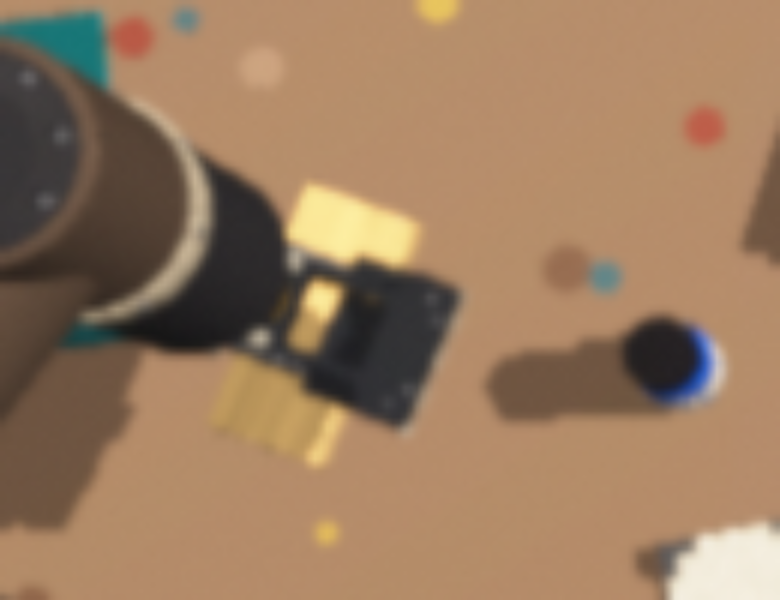

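View pics/s7c.png

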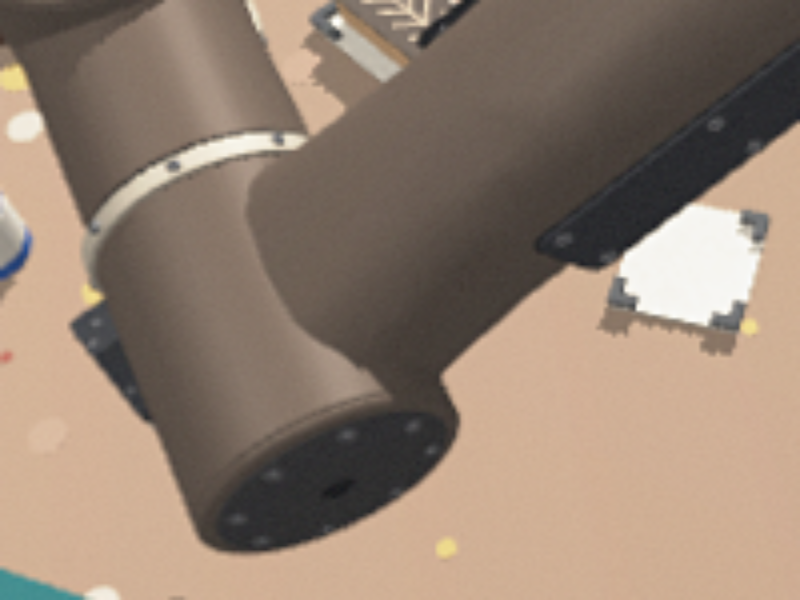

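```bash
python3 -m inch '0.6 0.05 0.05 -0.02 0 0 -0.005;0.6 0.13 0.12 -0.05 0 0 -0.01;0.6 0.21 0.2 -0.08 0 0 -0.017;0.6 0.29 0.28 -0.09 0 0 -0.025;0.6 0.38 0.37 -0.09 0 0 -0.034;0.6 0.47 0.47 -0.08 0 0 -0.04;0.6 0.56 0.57 -0.06 0 0 -0.05;0.6 0.64 0.66 -0.04 0 0 -0.06;0.6 0.7 0.73 -0.02 0 0 -0.067;0.6 0.73 0.77 0.02 0 0 -0.072;0.6 0.735 0.78 0.06 0 0 -0.075;0.6 0.735 0.78 0.09 0 0 -0.075' ; python3 go.py 664.7 158.7 75 -15.7
```

```text
t: 18.45
eef_pos: [0.658, 0.1569, 0.1243]
ee_rot: [3.14, 0.002, -0.272]
force: [0.1, 0.0, -1.2]
width: 0.0618
shift [ 0.0203 -0.0122  0.1642] turn [0.0015 0.0021 0.0023] | mm [ 6.1 -3.6 49.3] rows>= 1.0
t 18.45 pos [658.  156.9 124.3] rpy [ 1.799e+02  1.000e-01 -1.560e+01] q6 0.78 F [ 0.1  0.  -1.2] w 61.8
```

```bash
python3 -m inch '0.6 0.02 -0.008 0.05 0 0 0.002;0.6 0.02 -0.008 0.1 0 0 0.002;0.6 0.02 -0.008 0.15 0 0 0.002;0.6 0.02 -0.008 0.2 0 0 0.002;0.6 0.02 -0.008 0.22 0 0 0.002;0.6 0.02 -0.008 0.22 0 0 0.002' ; python3 go.py 664.7 158.7 46.5 -15.7
python3 - <<'E'
from h import *
f=cap("top","t8");cv2.imwrite("pics/t8c.png",cv2.resize(f["img"][120:190,180:245,::-1],None,fx=8,fy=8,interpolation=cv2.INTER_CUBIC))
f=cap("side","s8");cv2.imwrite("pics/s8c.png",cv2.resize(f["img"][210:290,145:235,::-1],None,fx=8,fy=7,interpolation=cv2.INTER_CUBIC))
E
```

```text
t: 19.05
eef_pos: [0.6645, 0.1579, 0.0592]
ee_rot: [3.14, 0.002, -0.273]
force: [-1.2, 1.0, -0.1]
width: 0.062
shift [-0.0001 -0.0028  0.0422] turn [0.0015 0.0016 0.0013] | mm [-0.  -0.8 12.7] rows>= 0.3
t 19.05 pos [664.5 157.9  59.2] rpy [ 1.799e+02  1.000e-01 -1.560e+01] q6 0.78 F [-1.2  1.  -0.1] w 62.0
```

View pics/t8c.png

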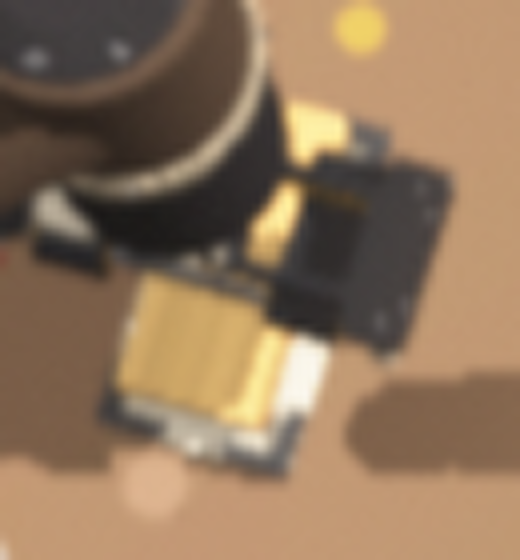

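View pics/s8c.png

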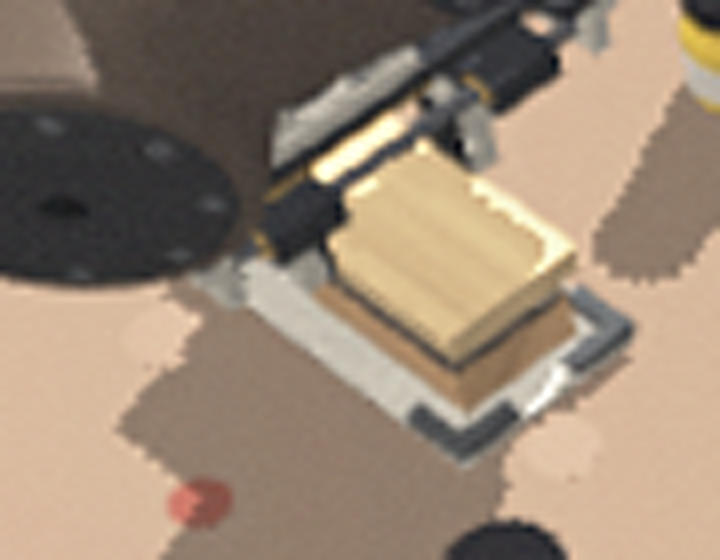

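Run:
```python
from h import *
a=np.deg2rad(-15.6);ex=np.array([np.cos(a),np.sin(a)]);ey=np.array([-np.sin(a),np.cos(a)])
for n,w in(("t8",(120,190,180,245)),("s8",(210,290,145,240))):
    f=load(n);C=cloud(f);z=C[...,2]*1000;im=f["img"];hsv=cv2.cvtColor(im,cv2.COLOR_RGB2HSV).astype(int)
    m=np.zeros(z.shape,bool);m[w[0]:w[1],w[2]:w[3]]=1
    m&=(abs(z-73)<5)&(hsv[...,1]>70)&(hsv[...,2]>120)
    v,u=np.nonzero(m);P=(onplane(f,np.c_[u,v],.0733)[:,:2]*1000-[666,161.5])
    X=P@ex;Y=P@ey;near=X<-45
    # per-edge with half pixel growth ~1.6mm
    cols=[X[(abs(Y-y)<3)].min() for y in range(-24,25,6) if (abs(Y-y)<3).any()]
    rows=[(Y[abs(X-x)<3].min(),Y[abs(X-x)<3].max()) for x in range(-60,-40,5)]
    print(n,m.sum(),"near edge",np.round(np.array(cols),1),"Y",np.round(np.array(rows),1))
g=load("top6");C=cloud(g);z=C[...,2]*1000
m=np.zeros(z.shape,bool);m[130:185,180:240]=1;m&=abs(z-42)<5
v,u=np.nonzero(m);P=(onplane(g,np.c_[u,v],.042)[:,:2]*1000-[666,161.5]);X=P@ex;Y=P@ey
print("blk near",np.round([X[(abs(Y-y)<3)].min() for y in range(-24,25,6)],1),np.round([X[(abs(Y-y)<3)].max() for y in range(-24,25,6)],1))
```

```text
t8 249 near edge [-68.2 -69.1 -67.8 -69.8 -70.8 -69.4 -68.1 -70.1 -71.1] Y [[-33.7  28.2]
 [-31.6  28.2]
 [-33.9  27. ]
 [-32.8  28.1]]
s8 464 near edge [-71.7 -70.4 -70.8 -71.2 -72.1 -70.4 -72.9 -73.7 -69.9] Y [[-27.8  29.2]
 [-28.2  28.9]
 [-28.6  30.4]
 [-28.6  30.1]]
blk near [-61.8 -62.8 -58.1 -63.5 -62.1 -59.8 -61.8 -63.8 -60.4] [65.7 62.7 64.1 66.5 65.5 66.9 65.8 63.8 66.2]
```

The board hangs parallel to the block (near edge at top crop y≈410, side crop (455,350)), about 2 mm too near the robot. Shifting it, then lowering and releasing.

```bash
python3 -m inch '0.6 0.007 -0.002 0.012 0 0 0;0.6 0.007 -0.002 0.025 0 0 0;0.6 0.007 -0.002 0.034 0 0 0;0.6 0.007 -0.002 0.04 0 0 0;0.6 0.007 -0.002 0.042 0 0 0;0.6 0.007 -0.002 0.042 0 0 0'; python3 go.py 666.6 158.2 46 -15.6
```

```text
t: 19.75
eef_pos: [0.6674, 0.158, 0.048]
ee_rot: [3.141, 0.0, -0.273]
force: [-0.1, -0.3, -0.8]
width: 0.0618
shift [-0.0027  0.0002  0.0066] turn [ 0.0001  0.0001 -0.0005] | mm [-0.8  0.1  2. ] rows>= 0.0
t 19.75 pos [667.4 158.   48. ] rpy [180.    0.  -15.6] q6 0.78 F [-0.1 -0.3 -0.8] w 61.8
```

```bash
python3 -m inch '0.6 -0.002 0 0.004 0 0 0;0.6 -0.002 0 0.007 0 0 0;0.6 -0.002 0 0.007 0 0 0'; python3 go.py 666.6 158.2 46 -15.6;  python3 -m inch '0.1 0 0 0 0 0 0;0.1 0 0 0 0 0 0;0.1 0 0 0 0 0 0;0.1 0 0 -0.04 0 0 0;0.1 0 0 -0.15 0 0 0;0.1 0 0 -0.3 0 0 0;0.1 0 0 -0.42 0 0 0;0.1 0 0 -0.42 0 0 0'; python3 go.py 640 0 170 16; python3 go.py 480 -190 170 29 640 0 170 16;python3 go.py 406.5 -240 130 29.3 480 -190 170 29
```

```text
t: 20.05
eef_pos: [0.6669, 0.1583, 0.046]
ee_rot: [-3.142, -0.0, -0.273]
force: [0.3, -0.4, -0.6]
width: 0.0617
shift [-0.0008  0.0005 -0.0001] turn [-0.     -0.     -0.0004] | mm [-0.3  0.1 -0. ] rows>= 0.0
t 20.05 pos [666.9 158.3  46. ] rpy [-180.    -0.   -15.6] q6 0.78 F [ 0.3 -0.4 -0.6] w 61.7
t: 20.85
eef_pos: [0.6702, 0.1593, 0.18]
ee_rot: [-3.135, -0.009, -0.272]
force: [-0.5, -0.3, -0.2]
width: 0.079
shift [0.0452 0.5386 0.0303] turn [-0.0036 -0.0103 -0.5262] | mm [ 13.6 161.6   9.1] rows>= 3.7
t 20.85 pos [670.2 159.3 180. ] rpy [-179.6   -0.5  -15.6] q6 0.78 F [-0.5 -0.3 -0.2] w 79.0
shift [-0.6872  0.4618  0.    ] turn [ 0.      0.     -0.2167] | mm [-206.2  138.5    0. ] rows>= 5.0
t 20.85 pos [670.2 159.3 180. ] rpy [-179.6   -0.5  -15.6] q6 0.78 F [-0.5 -0.3 -0.2] w 79.0
shift [-0.2951  0.027   0.1333] turn [ 0.     0.    -0.005] | mm [-88.5   8.1  40. ] rows>= 1.9
t 20.85 pos [670.2 159.3 180. ] rpy [-179.6   -0.5  -15.6] q6 0.78 F [-0.5 -0.3 -0.2] w 79.0
```

```bash
python3 -m inch '0.4 0.045 0.54 0.03 0 0 -0.526;0.4 0.045 0.54 0.03 0 0 -0.526;0.4 0.045 0.54 0.03 0 0 -0.526;0.4 0.045 0.54 0.03 0 0 -0.526;0.4 0.045 0.54 0.03 0 0 -0.526'; python3 go.py 480 -190 170 29
python3 - <<'E'
from h import *
a=np.deg2rad(-15.6);ex=np.array([np.cos(a),np.sin(a)]);ey=np.array([-np.sin(a),np.cos(a)])
for n,w in(("top",(120,190,180,245)),("side",(200,290,145,240))):
    f=cap(n,n+"9");C=cloud(f);z=C[...,2]*1000
    m=np.zeros(z.shape,bool);m[w[0]:w[1],w[2]:w[3]]=1
    r=rect(f,m&(abs(z-60)<5),.060);print(r,(r[2:4]-[666,161.5])@np.c_[ex,ey])
im=cv2.imread("pics/top9.png");cv2.imwrite("pics/t9c.png",cv2.resize(im[120:190,170:250],None,fx=9,fy=8,interpolation=cv2.INTER_CUBIC))
im=cv2.imread("pics/side9.png");cv2.imwrite("pics/s9c.png",cv2.resize(im[205:290,145:245],None,fx=7,fy=7,interpolation=cv2.INTER_CUBIC))
E
```

```text
t: 21.35
eef_pos: [0.6358, -0.0038, 0.164]
ee_rot: [3.141, -0.001, 0.278]
force: [0.6, 0.0, 0.4]
width: 0.0532
shift [-0.6695  0.4548 -0.0206] turn [ 2.000e-04 -7.000e-04 -2.183e-01] | mm [-200.8  136.4   -6.2] rows>= 4.9
t 21.35 pos [635.8  -3.8 164. ] rpy [180.   -0.   15.9] q6 1.55 F [0.6 0.  0.4] w 53.2
[631.5 161.8 638.9 164.2  81.2  57.6 -15.1 201. ] [-26.82778908  -4.68718821]
[663.7 161.8 664.8 161.6 144.1  63.3 -15.  800. ] [-1.18268706 -0.22638753]
```

View pics/t9c.png

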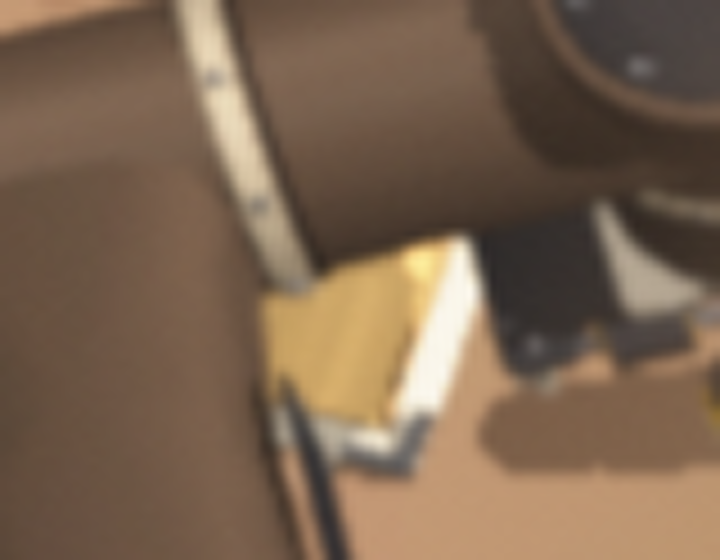

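View pics/s9c.png

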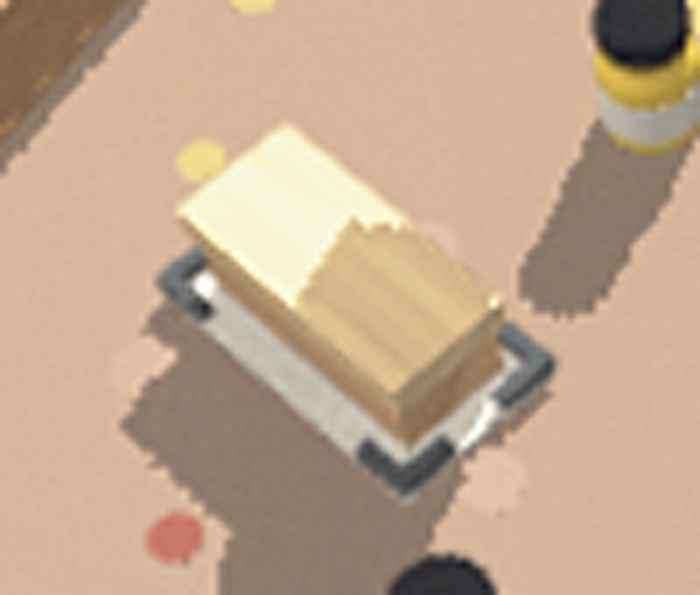

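The board lies flat on the block (side crop top face (180,210)–(500,305)). On to the bar weight, then re-measure with a clear view.

```bash
python3 -m inch '0.4 -0.67 0.45 -0.02 0 0 -0.22;0.4 -0.67 0.45 -0.02 0 0 -0.22;0.4 -0.67 0.45 -0.02 0 0 -0.22;0.4 -0.67 0.45 -0.02 0 0 -0.22;0.4 -0.67 0.45 -0.02 0 0 -0.22;0.4 -0.93 0.48 0.1 0 0 -0.224;0.4 -0.93 0.48 0.1 0 0 -0.224;0.4 -0.93 0.48 0.1 0 0 -0.224'; python3 go.py 406.5 -240 100 29.3
python3 - <<'E'
from h import *
a=np.deg2rad(-15.6);ex=np.array([np.cos(a),np.sin(a)]);ey=np.array([-np.sin(a),np.cos(a)])
for n,w in(("top",(120,190,180,245)),("side",(200,290,145,240))):
    f=cap(n,n+"10");C=cloud(f);z=C[...,2]*1000
    m=np.zeros(z.shape,bool);m[w[0]:w[1],w[2]:w[3]]=1
    r=rect(f,m&(abs(z-60)<5),.060);print(r,(r[2:4]-[666,161.5])@np.c_[ex,ey])
im=cv2.imread("pics/top10.png");cv2.imwrite("pics/t10c.png",cv2.resize(im[120:270,170:370],None,fx=4,fy=4,interpolation=cv2.INTER_CUBIC))
im=cv2.imread("pics/side10.png");cv2.imwrite("pics/s10c.png",cv2.resize(im[125:275,250:450],None,fx=4,fy=4,interpolation=cv2.INTER_CUBIC))
E
```

```text
t: 22.25
eef_pos: [0.4032, -0.2163, 0.1315]
ee_rot: [-3.139, 0.002, 0.509]
force: [1.5, -0.0, 1.6]
width: 0.0525
shift [-0.0287  0.0748  0.1047] turn [-0.0028  0.0024 -0.0021] | mm [-8.6 22.4 31.4] rows>= 0.8
t 22.25 pos [ 403.2 -216.3  131.5] rpy [-1.798e+02  1.000e-01  2.920e+01] q6 2.14 F [ 1.5 -0.   1.6] w 52.5
[667.4 160.1 667.2 160.1 139.8  63.  -14.7 531. ] [ 1.53228283 -1.02572381]
[664.6 161.7 665.6 161.3 142.3  63.1 -15.  808. ] [-0.33148106 -0.30020044]
```

View pics/t10c.png

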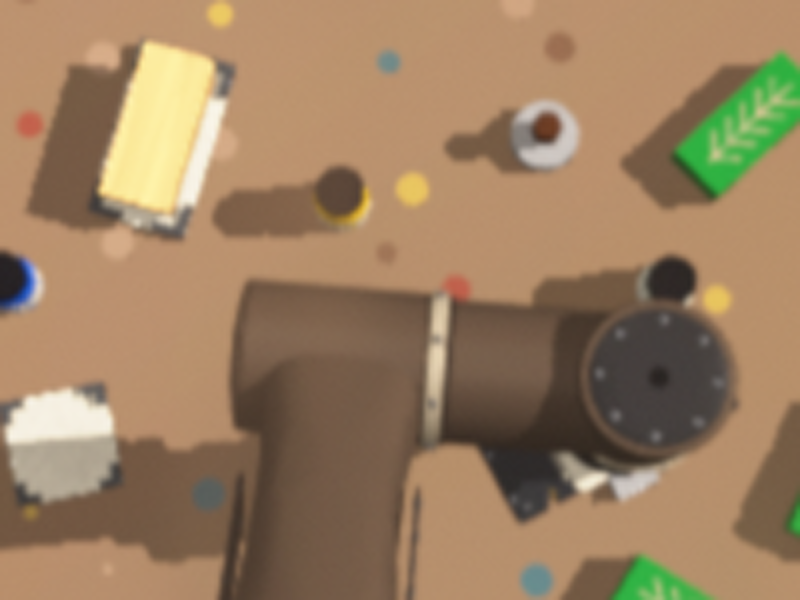

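View pics/s10c.png

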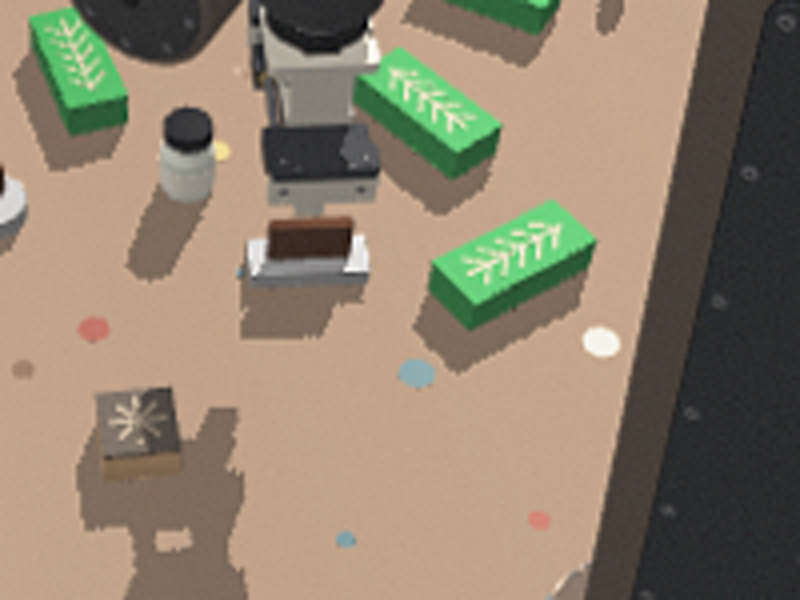

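```bash
python3 -m inch '0.4 -0.028 0.07 0.03 0 0 0;0.4 -0.028 0.07 0.07 0 0 0;0.4 -0.028 0.07 0.1 0 0 0;0.4 -0.028 0.07 0.1 0 0 0;0.4 -0.028 0.07 0.1 0 0 0';python3 go.py 406 -239.5 23 29.3
python3 - <<'E'
from h import *
im=cap("side","s11")["img"][:,:,::-1];cv2.imwrite("pics/s11c.png",cv2.resize(im[145:215,290:370],None,fx=9,fy=8,interpolation=cv2.INTER_CUBIC))
E
```

```text
t: 22.85
eef_pos: [0.4112, -0.2384, 0.1032]
ee_rot: [3.142, 0.0, 0.514]
force: [-0.4, -0.1, 0.1]
width: 0.0525
shift [-0.0167 -0.0053  0.2672] turn [0.0001 0.0002 0.0021] | mm [-5.  -1.6 80.2] rows>= 1.6
t 22.85 pos [ 411.2 -238.4  103.2] rpy [180.    0.   29.4] q6 2.19 F [-0.4 -0.1  0.1] w 52.5
```

View pics/s11c.png

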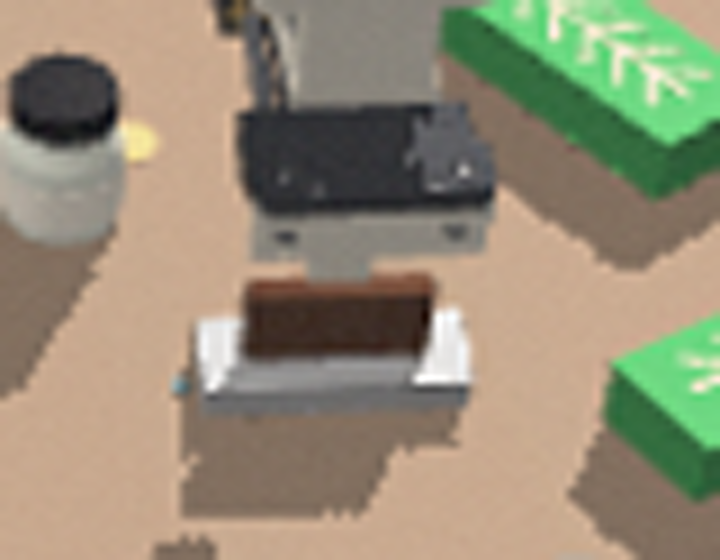

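```bash
python3 -m inch '0.4 -0.015 -0.005 0.05 0 0 0;0.4 -0.015 -0.005 0.1 0 0 0;0.4 -0.015 -0.005 0.12 0 0 0;0.4 -0.015 -0.005 0.12 0 0 0';python3 go.py 406 -239.5 23 29.3
python3 - <<'E'
from h import *
im=cap("side","s12")["img"][:,:,::-1];cv2.imwrite("pics/s12c.png",cv2.resize(im[145:215,290:370],None,fx=9,fy=8,interpolation=cv2.INTER_CUBIC))
E
```

```text
t: 23.3
eef_pos: [0.4057, -0.2396, 0.0668]
ee_rot: [-3.141, 0.001, 0.513]
force: [-0.6, -1.0, 0.5]
width: 0.0526
shift [0.0011 0.0002 0.1459] turn [-0.0004  0.0007  0.0015] | mm [ 0.3  0.1 43.8] rows>= 0.9
t 23.3 pos [ 405.7 -239.6   66.8] rpy [-180.     0.    29.4] q6 2.2 F [-0.6 -1.   0.5] w 52.6
```

View pics/s12c.png

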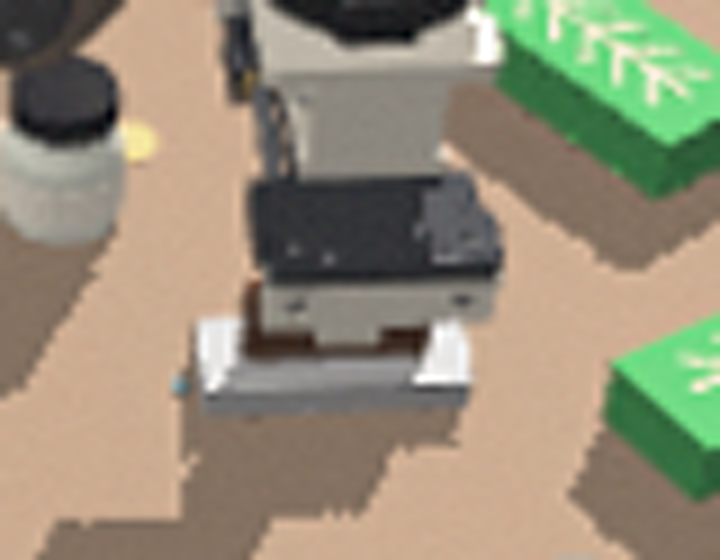

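The near finger (crop (345,330)) is in front of the rib and close to its middle. Down and grip.

```bash
python3 -m inch '0.4 0 0 0.06 0 0 0;0.4 0 0 0.11 0 0 0;0.4 0 0 0.14 0 0 0;0.4 0 0 0.146 0 0 0;0.4 0 0 0.146 0 0 0;1 0 0 0.146 0 0 0;1 0 0 0.146 0 0 0;1 0 0 0.146 0 0 0;1 0 0 0.146 0 0 0;1 0 0 0.146 0 0 0;1 0 0 0.146 0 0 0' 45;python3 go.py 406 -239.5 23 29.3; python3 -m inch '1 0 0 -0.03 0 0 0;1 0 0 -0.1 0 0 0;1 0 0 -0.2 0 0 0;1 0 0 -0.31 0 0 0;1 0 0 -0.42 0 0 0;1 0 0 -0.5 0 0 0;1 0 0 -0.52 0 0 0;1 0 0 -0.52 0 0 0'; python3 go.py 500 -150 180 16; python3 go.py 610 0 180 0 500 -150 180 16 ; python3 go.py 664.5 158.5 150 -15.2 610 0 180 0;python3 - <<'E'
from h import *
im=cap("side","s13")["img"][:,:,::-1];cv2.imwrite("pics/s13c.png",cv2.resize(im[105:215,260:380],None,fx=6,fy=5,interpolation=cv2.INTER_CUBIC))
E
```

```text
t: 24.45
eef_pos: [0.4062, -0.2399, 0.0233]
ee_rot: [3.141, -0.0, 0.513]
force: [0.2, -0.5, 0.1]
width: 0.0138
shift [ 0.0001 -0.0015  0.0012] turn [ 0.0005 -0.0005  0.0013] | mm [ 0.  -0.4  0.3] rows>= 0.0
t 24.45 pos [ 406.2 -239.9   23.3] rpy [180.   -0.   29.4] q6 2.2 F [ 0.2 -0.5  0.1] w 13.8
t: 25.25
eef_pos: [0.4055, -0.2395, 0.1793]
ee_rot: [-3.142, -0.001, 0.512]
force: [0.0, -0.2, -6.3]
width: 0.0136
shift [ 0.4207 -0.1056 -0.002 ] turn [-2.000e-04 -9.000e-04  2.225e-01] | mm [126.2 -31.7  -0.6] rows>= 2.6
t 25.25 pos [ 405.5 -239.5  179.3] rpy [-1.80e+02 -1.00e-01  2.93e+01] q6 2.2 F [ 0.  -0.2 -6.3] w 13.6
shift [ 0.4903 -0.3796 -0.    ] turn [ 0.     -0.      0.2667] | mm [ 147.1 -113.9   -0. ] rows>= 3.7
t 25.25 pos [ 405.5 -239.5  179.3] rpy [-1.80e+02 -1.00e-01  2.93e+01] q6 2.2 F [ 0.  -0.2 -6.3] w 13.6
shift [ 0.1817 -0.5283  0.1   ] turn [ 0.     -0.      0.2533] | mm [  54.5 -158.5   30. ] rows>= 3.4
t 25.25 pos [ 405.5 -239.5  179.3] rpy [-1.80e+02 -1.00e-01  2.93e+01] q6 2.2 F [ 0.  -0.2 -6.3] w 13.6
```

View pics/s13c.png

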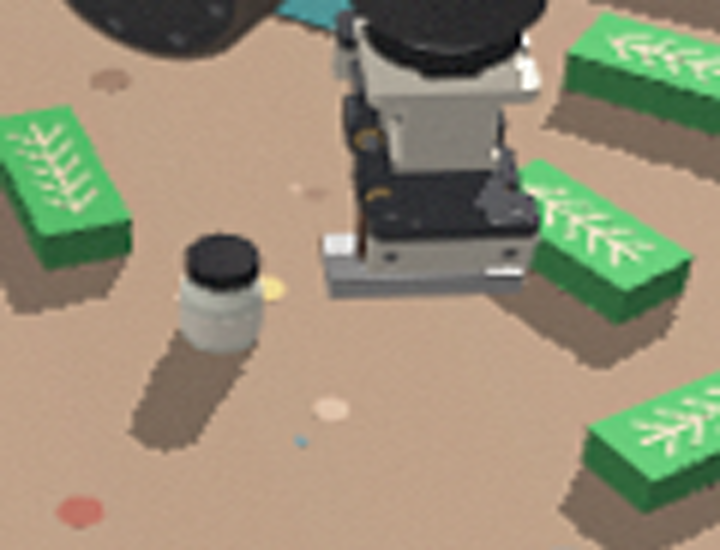

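```bash
python3 -m inch '1 0.03 -0.01 0 0 0 0.02;1 0.1 -0.025 0 0 0 0.055;1 0.19 -0.05 0 0 0 0.1;1 0.28 -0.07 0 0 0 0.15;1 0.36 -0.09 0 0 0 0.19;1 0.41 -0.1 0 0 0 0.215;1 0.42 -0.105 0 0 0 0.222'; python3 -m inch '1 0.04 -0.03 0 0 0 0.02;1 0.11 -0.085 0 0 0 0.06;1 0.2 -0.15 0 0 0 0.105;1 0.29 -0.22 0 0 0 0.155;1 0.38 -0.29 0 0 0 0.205;1 0.45 -0.35 0 0 0 0.245;1 0.485 -0.375 0 0 0 0.263;1 0.49 -0.38 0 0 0 0.267'; python3 go.py 664.5 158.5 150 -15.2
```

```text
t: 26.0
eef_pos: [0.5002, -0.1493, 0.1766]
ee_rot: [-3.14, 0.004, 0.28]
force: [-0.5, -0.3, -5.9]
width: 0.0136
t: 26.8
eef_pos: [0.6095, 0.0006, 0.1767]
ee_rot: [3.141, 0.004, 0.001]
force: [-0.7, -0.5, -6.0]
width: 0.014
shift [ 0.1842 -0.5262  0.088 ] turn [0.0011 0.0033 0.2545] | mm [  55.3 -157.9   26.4] rows>= 3.4
t 26.8 pos [6.095e+02 6.000e-01 1.767e+02] rpy [1.8e+02 2.0e-01 1.0e-01] q6 1.25 F [-0.7 -0.5 -6. ] w 14.0
```

```bash
python3 -m inch '1 0.015 -0.04 0 0 0 0.02;1 0.04 -0.11 0.02 0 0 0.055;1 0.07 -0.2 0.04 0 0 0.1;1 0.1 -0.3 0.06 0 0 0.145;1 0.135 -0.39 0.08 0 0 0.19;1 0.16 -0.46 0.09 0 0 0.225;1 0.178 -0.51 0.1 0 0 0.247;1 0.182 -0.528 0.1 0 0 0.253;1 0.182 -0.528 0.1 0 0 0.253;1 0.182 -0.528 0.1 0 0 0.253'; python3 go.py 664.5 158.5 110 -15.2
```

```text
t: 27.8
eef_pos: [0.6638, 0.157, 0.1486]
ee_rot: [3.141, 0.001, -0.264]
force: [0.1, -0.1, -5.5]
width: 0.0139
shift [ 0.0012 -0.0056  0.1287] turn [0.0009 0.001  0.0009] | mm [ 0.4 -1.7 38.6] rows>= 0.8
t 27.8 pos [663.8 157.  148.6] rpy [ 1.799e+02  1.000e-01 -1.510e+01] q6 0.79 F [ 0.1 -0.1 -5.5] w 13.9
```

```bash
python3 -m inch '1 0.007 -0.003 0.03 0 0 0;1 0.007 -0.003 0.08 0 0 0;1 0.007 -0.003 0.13 0 0 0;1 0.007 -0.003 0.165 0 0 0;1 0.007 -0.003 0.175 0 0 0;1 0.007 -0.003 0.175 0 0 0;1 0.007 -0.003 0.175 0 0 0'; python3 go.py 666.8 158.4 83.5 -15.2;python3 - <<'E'
from h import *
im=cap("side","s14")["img"][:,:,::-1];cv2.imwrite("pics/s14c.png",cv2.resize(im[195:290,140:240],None,fx=7,fy=6,interpolation=cv2.INTER_CUBIC))
im=cap("top","t14")["img"][:,:,::-1];cv2.imwrite("pics/t14c.png",cv2.resize(im[120:190,175:245],None,fx=8,fy=8,interpolation=cv2.INTER_CUBIC))
E
```

```text
t: 28.5
eef_pos: [0.6671, 0.1586, 0.0971]
ee_rot: [-3.141, -0.001, -0.264]
force: [0.3, 0.4, -6.1]
width: 0.0137
shift [-0.0009  0.0009  0.0452] turn [-0.0002 -0.0006  0.0011] | mm [-0.3  0.3 13.6] rows>= 0.3
t 28.5 pos [667.1 158.6  97.1] rpy [-180.    -0.   -15.1] q6 0.79 F [ 0.3  0.4 -6.1] w 13.7
```

View pics/s14c.png

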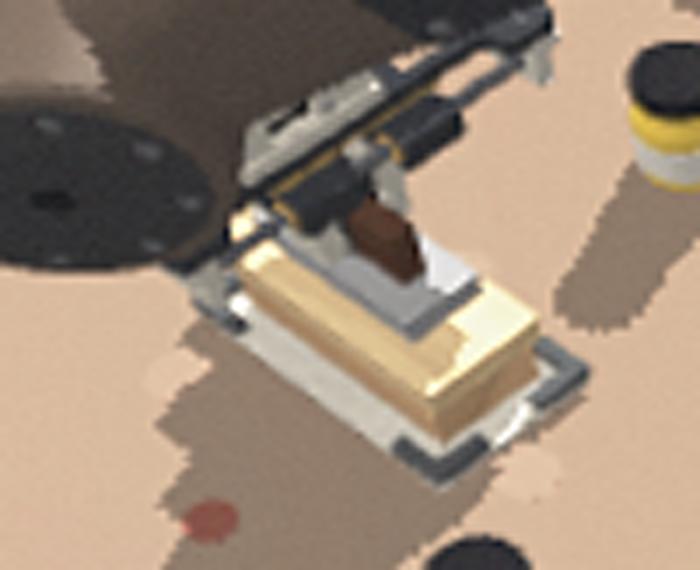

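View pics/t14c.png

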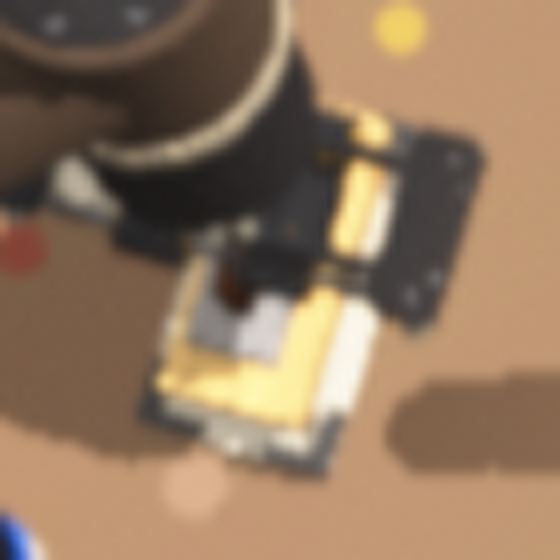

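Run:
```python
from h import *
f=load("t14");a=np.deg2rad(-15);ex=np.array([np.cos(a),np.sin(a)]);ey=np.array([-np.sin(a),np.cos(a)])
def P(c,z): return (onplane(f,(np.array(c)+.5)/8-.5+[175,120],z)[:,:2]*1000-[666,161.5])@np.c_[ex,ey]
print("bar",P([(188,343),(280,362)],.092).round(1)); print("board",P([(155,385),(302,427)],.060).round(1))
f=load("s14")
def P(c,z): return (onplane(f,(np.array(c)+.5)/[7,6]-.5+[140,195],z)[:,:2]*1000-[666,161.5])@np.c_[ex,ey]
print("bar side",P([(410,325),(478,280)],.092).round(1)); print("board",P([(428,395),(540,325)],.060).round(1))
```

```text
bar [[-52.2  16.6]
 [-49.2 -23.1]]
board [[-68.9  31.2]
 [-68.9 -34.9]]
bar side [[-51.4  17.2]
 [-53.  -18.6]]
board [[-67.3  28. ]
 [-72.4 -29.9]]
```

The bar hangs parallel over the board, about 2 mm short lengthwise and centred across. Shifting it and setting it down.

```bash
python3 -m inch '1 0.006 0.001 0.012 0 0 0.001;1 0.006 0.001 0.026 0 0 0.001;1 0.006 0.001 0.036 0 0 0.001;1 0.006 0.001 0.041 0 0 0.001;1 0.006 0.001 0.043 0 0 0.001;1 0.006 0.001 0.043 0 0 0.001'; python3 go.py 668.7 158 83.5 -15.2
```

```text
t: 29.2
eef_pos: [0.6684, 0.1577, 0.0837]
ee_rot: [3.141, 0.0, -0.265]
force: [-0.3, -0.6, -5.9]
width: 0.0138
shift [ 0.0008 -0.0013  0.0006] turn [ 0.0001  0.     -0.0001] | mm [ 0.3 -0.4  0.2] rows>= 0.0
t 29.2 pos [668.4 157.7  83.7] rpy [180.    0.  -15.2] q6 0.79 F [-0.3 -0.6 -5.9] w 13.8
```

Still carrying full weight; a millimetre or two more.

```bash
python3 -m inch '1 0 0 0.002 0 0 0;1 0 0 0.004 0 0 0;1 0 0 0.005 0 0 0;1 0 0 0.005 0 0 0'; python3 go.py 668.4 157.7 82.5 -15.2
```

```text
t: 29.6
eef_pos: [0.6685, 0.1578, 0.0834]
ee_rot: [-3.141, -0.001, -0.265]
force: [-4.6, 0.1, 6.0]
width: 0.0137
shift [-0.0004  0.0003  0.003 ] turn [-0.0004 -0.0008  0.0002] | mm [-0.1  0.1  0.9] rows>= 0.0
t 29.6 pos [668.5 157.8  83.4] rpy [-180.    -0.   -15.2] q6 0.79 F [-4.6  0.1  6. ] w 13.7
```

Contact. Release slowly, then straight up.

```bash
python3 -m inch '0.5 0 0 -0.002 0 0 0;0.5 0 0 -0.003 0 0 0;0.5 0 0 -0.003 0 0 0;0.5 0 0 -0.003 0 0 0;0.5 0 0 -0.05 0 0 0;0.5 0 0 -0.12 0 0 0;0.5 0 0 -0.22 0 0 0;0.5 0 0 -0.32 0 0 0;0.5 0 0 -0.35 0 0 0;0.2 0 0 -0.35 0 0 0'; python3 go.py 600 50 190 -45; python3 go.py 451.5 -11 110 -58 600 50 190 -45
```

```text
t: 30.6
eef_pos: [0.6695, 0.1581, 0.1903]
ee_rot: [-3.139, -0.004, -0.265]
force: [-0.8, -0.0, -1.0]
width: 0.0478
shift [-0.129   0.4084 -0.0006] turn [-0.0036 -0.0026  0.4967] | mm [-38.7 122.5  -0.2] rows>= 3.5
t 30.6 pos [669.5 158.1 190.3] rpy [-179.8   -0.2  -15.2] q6 0.79 F [-0.8 -0.  -1. ] w 47.8
shift [-0.2062  0.4938  0.2667] turn [-0.     -0.      0.2167] | mm [-61.9 148.1  80. ] rows>= 3.6
t 30.6 pos [669.5 158.1 190.3] rpy [-179.8   -0.2  -15.2] q6 0.79 F [-0.8 -0.  -1. ] w 47.8
```

```bash
python3 -m inch '0.1 -0.13 0.41 0 0 0 0.5;0.1 -0.13 0.41 0 0 0 0.5;0.1 -0.13 0.41 0 0 0 0.5;0.1 -0.13 0.41 0 0 0 0.5'; python3 go.py 451.5 -11 110 -58
```

```text
t: 31.0
eef_pos: [0.5956, 0.0463, 0.1867]
ee_rot: [3.14, 0.001, -0.797]
force: [0.7, 0.8, 0.5]
width: 0.0766
shift [-0.1987  0.4765  0.2569] turn [0.0018 0.0011 0.2053] | mm [-59.6 143.   77.1] rows>= 3.5
t 31.0 pos [595.6  46.3 186.7] rpy [ 1.799e+02  1.000e-01 -4.570e+01] q6 0.37 F [0.7 0.8 0.5] w 76.6
```

```bash
python3 -m inch '0.05 -0.2 0.475 0.24 0 0 0.205;0.05 -0.2 0.475 0.24 0 0 0.205;0.05 -0.2 0.475 0.24 0 0 0.205;0.05 -0.2 0.475 0.24 0 0 0.205;0.05 -0.2 0.475 0.24 0 0 0.205'; python3 go.py 451.5 -11 8 -58;python3 - <<'E'
from h import *
a=np.deg2rad(-15.2);ex=np.array([np.cos(a),np.sin(a)]);ey=np.array([-np.sin(a),np.cos(a)])
for n,w,b in(("top",(120,190,180,245),(195,240,230,285)),("side",(190,290,135,240),(205,260,255,315))):
    f=cap(n,n+"15");C=cloud(f);z=C[...,2]*1000;S=cv2.cvtColor(f["img"],cv2.COLOR_RGB2HSV)[...,1]
    m=np.zeros(z.shape,bool);m[w[0]:w[1],w[2]:w[3]]=1
    for k,mm,h in(("board",m&(abs(z-60)<5)&(S>70),.06),("bar",m&(z>67)&(z<90),.078),("rib",m&(z>105),.118)):
        r=rect(f,mm,h);print(n,k,r,((r[2:4]-[666,161.5])@np.c_[ex,ey]).round(1))
im=cv2.imread("pics/top15.png");cv2.imwrite("pics/t15c.png",cv2.resize(im[120:260,150:290],None,fx=4,fy=4,interpolation=cv2.INTER_CUBIC))
im=cv2.imread("pics/side15.png");cv2.imwrite("pics/s15c.png",cv2.resize(im[180:320,135:315],None,fx=4,fy=4,interpolation=cv2.INTER_CUBIC))
E
```

```text
t: 31.5
eef_pos: [0.4508, -0.0102, 0.1134]
ee_rot: [3.137, 0.002, -1.005]
force: [0.7, -0.2, 0.6]
width: 0.0832
shift [ 0.004  -0.0021  0.3515] turn [0.004  0.0015 0.0071] | mm [  1.2  -0.6 105.4] rows>= 2.1
t 31.5 pos [450.8 -10.2 113.4] rpy [ 1.798e+02  1.000e-01 -5.760e+01] q6 0.15 F [ 0.7 -0.2  0.6] w 83.2
top board [627.1 167.  637.4 168.   79.3  62.6 -15.1 155. ] [-29.3  -1.2]
top bar [663.6 157.4 667.8 158.2 110.7  49.2 -10.9 249. ] [ 2.6 -2.7]
top rib [544.2  53.9 550.9  68.6  73.1  47.2 -88.5 168. ] [ -86.7 -119.8]
side board [663.4 184.4 674.2 186.8 127.6  53.6   6.4 176. ] [ 1.3 26.6]
side bar [656.8 169.9 664.1 162.7 106.3  43.2 -14.6 286. ] [-2.1  0.7]
side rib [662.6 163.3 663.7 163.3  75.5  17.6 -16.  122. ] [-2.7  1.1]
```

View pics/t15c.png

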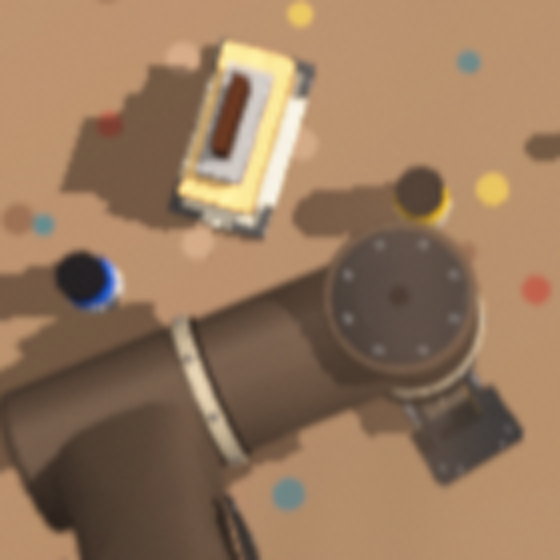

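View pics/s15c.png

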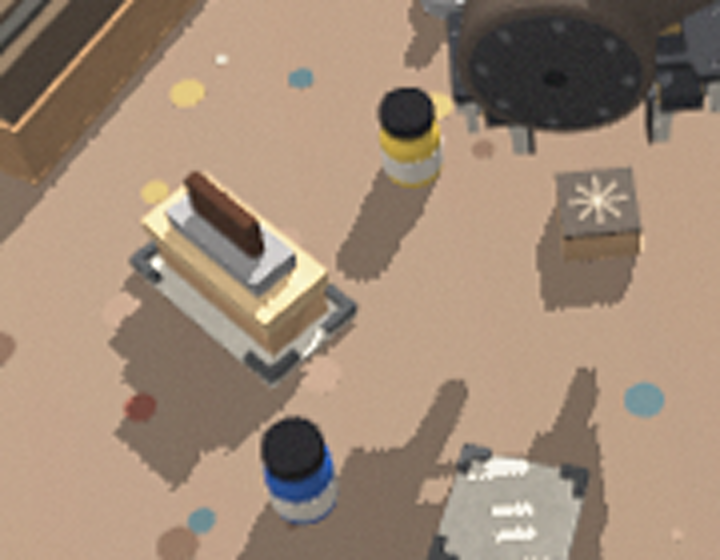

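The stack is square and centred: block, board and bar are all within about 1–2 mm in both views. Now the square block (side crop (598,205)): down and grip.

```bash
python3 -m inch '0.05 0.004 -0.002 0.1 0 0 0.007;0.05 0.004 -0.002 0.18 0 0 0.007;0.05 0.004 -0.002 0.23 0 0 0.007;0.05 0.004 -0.002 0.25 0 0 0.007;0.05 0.004 -0.002 0.25 0 0 0.007';python3 go.py 451.5 -11 8 -58
python3 - <<'E'
from h import *
im=cap("side","s16")["img"][:,:,::-1];cv2.imwrite("pics/s16c.png",cv2.resize(im[170:260,235:335],None,fx=7,fy=6,interpolation=cv2.INTER_CUBIC))
E
```

```text
t: 32.1
eef_pos: [0.4566, -0.0091, 0.0397]
ee_rot: [3.14, 0.0, -1.011]
force: [0.1, 0.2, 0.2]
width: 0.0834
shift [-0.0037  0.0176  0.1055] turn [0.0014 0.0001 0.0014] | mm [-1.1  5.3 31.7] rows>= 0.6
t 32.1 pos [456.6  -9.1  39.7] rpy [179.9   0.  -57.9] q6 0.15 F [0.1 0.2 0.2] w 83.4
```

View pics/s16c.png

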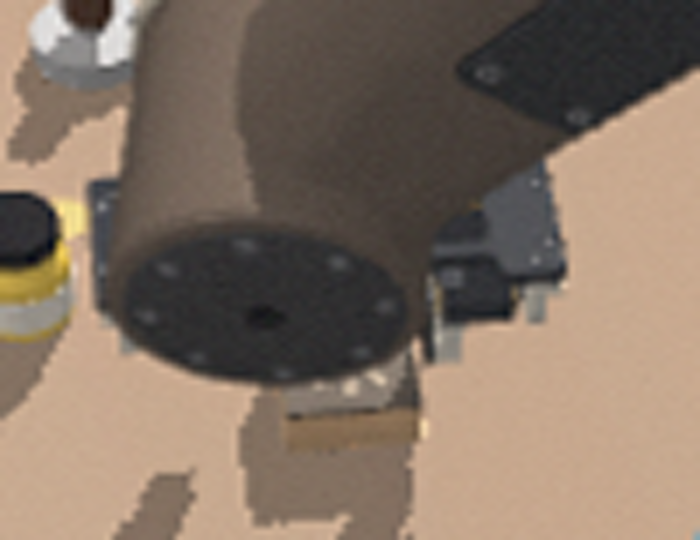

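```bash
python3 -m inch '0.05 -0.003 0.015 0 0 0 0.001;0.05 -0.003 0.015 0.04 0 0 0.001;0.05 -0.003 0.015 0.08 0 0 0.001;0.05 -0.003 0.015 0.1 0 0 0.001;0.05 -0.003 0.015 0.1 0 0 0.001;0.6 -0.003 0.015 0.1 0 0 0.001;0.6 -0.003 0.015 0.1 0 0 0.001;0.6 -0.003 0.015 0.1 0 0 0.001;0.6 -0.003 0.015 0.1 0 0 0.001;0.6 -0.003 0.015 0.1 0 0 0.001' 25;python3 go.py 451.5 -11 8 -58; python3 -m inch '0.6 0 0 -0.04 0 0 0;0.6 0 0 -0.12 0 0 0;0.6 0 0 -0.24 0 0 0;0.6 0 0 -0.36 0 0 0;0.6 0 0 -0.46 0 0 0;0.6 0 0 -0.48 0 0 0;0.6 0 0 -0.48 0 0 0'; python3 go.py 440 110 150 -66; python3 go.py 391.5 241.5 110 -76.3 440 110 150 -66;python3 - <<'E'
from h import *
im=cap("side","s17")["img"][:,:,::-1];cv2.imwrite("pics/s17c.png",cv2.resize(im[150:260,225:345],None,fx=6,fy=5,interpolation=cv2.INTER_CUBIC))
E
```

```text
t: 33.15
eef_pos: [0.4519, -0.0109, 0.0106]
ee_rot: [-3.141, -0.0, -1.012]
force: [-1.5, -0.1, 6.0]
width: 0.0595
shift [-0.0006  0.0014  0.0086] turn [-0.0002 -0.0001  0.0002] | mm [-0.2  0.4  2.6] rows>= 0.1
t 33.15 pos [451.9 -10.9  10.6] rpy [-180.   -0.  -58.] q6 0.14 F [-1.5 -0.1  6. ] w 59.5
t: 33.85
eef_pos: [0.4524, -0.0106, 0.1552]
ee_rot: [-3.139, -0.0, -1.012]
force: [0.5, 0.4, -1.0]
width: 0.06
shift [-0.3629 -0.1779  0.0176] turn [-0.0027 -0.      0.1334] | mm [-108.9  -53.4    5.3] rows>= 2.4
t 33.85 pos [452.4 -10.6 155.2] rpy [-179.8   -0.   -58. ] q6 0.14 F [ 0.5  0.4 -1. ] w 60.0
shift [-0.4662 -0.0306  0.1333] turn [ 0.     -0.      0.1717] | mm [-139.9   -9.2   40. ] rows>= 2.9
t 33.85 pos [452.4 -10.6 155.2] rpy [-179.8   -0.   -58. ] q6 0.14 F [ 0.5  0.4 -1. ] w 60.0
```

View pics/s17c.png

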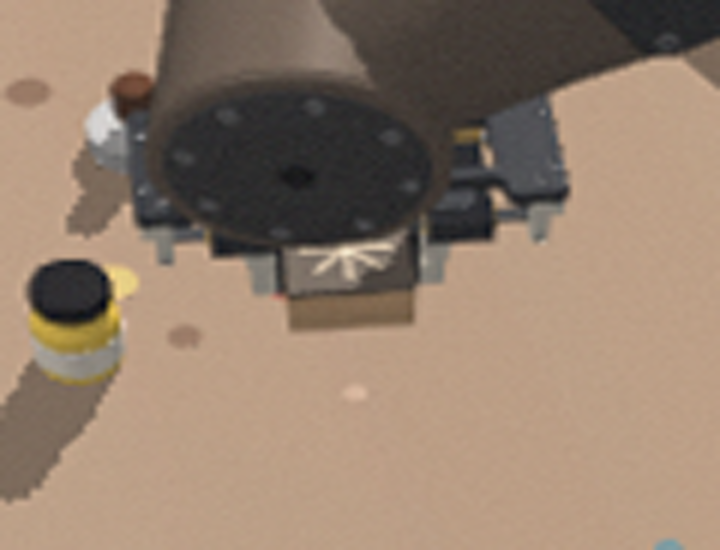

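```bash
python3 -m inch '0.6 -0.03 -0.015 0 0 0 0.01;0.6 -0.1 -0.05 0 0 0 0.035;0.6 -0.19 -0.09 0 0 0 0.07;0.6 -0.27 -0.13 0 0 0 0.1;0.6 -0.335 -0.165 0 0 0 0.125;0.6 -0.36 -0.178 0.01 0 0 0.133'; python3 go.py 392.5 240 120 -76.3
```

```text
t: 34.5
eef_pos: [0.4394, 0.1102, 0.1498]
ee_rot: [3.14, -0.0, -1.151]
force: [-0.3, -0.6, -0.7]
width: 0.0602
shift [-0.4589 -0.0341  0.0992] turn [ 0.0019 -0.0005  0.1728] | mm [-137.7  -10.2   29.8] rows>= 2.8
t 34.5 pos [439.4 110.2 149.8] rpy [179.9  -0.  -65.9] q6 -0.26 F [-0.3 -0.6 -0.7] w 60.2
```

```bash
python3 -m inch '0.6 -0.04 -0.003 0 0 0 0.015;0.6 -0.12 -0.01 0.01 0 0 0.045;0.6 -0.22 -0.017 0.03 0 0 0.085;0.6 -0.32 -0.024 0.06 0 0 0.12;0.6 -0.4 -0.03 0.08 0 0 0.15;0.6 -0.445 -0.034 0.09 0 0 0.168;0.6 -0.459 -0.034 0.098 0 0 0.173;0.6 -0.459 -0.034 0.098 0 0 0.173;0.6 -0.459 -0.034 0.15 0 0 0.173;0.6 -0.459 -0.034 0.22 0 0 0.173;0.6 -0.459 -0.034 0.25 0 0 0.173;0.6 -0.459 -0.034 0.25 0 0 0.173';python3 go.py 392.5 240 16.6 -76.3
python3 - <<'E'
from h import *
im=cap("side","s18")["img"][:,:,::-1];cv2.imwrite("pics/s18c.png",cv2.resize(im[250:350,205:315],None,fx=6,fy=6,interpolation=cv2.INTER_CUBIC))
im=cap("top","t18")["img"][:,:,::-1];cv2.imwrite("pics/t18c.png",cv2.resize(im[195:265,150:220],None,fx=8,fy=8,interpolation=cv2.INTER_CUBIC))
E
```

```text
t: 35.7
eef_pos: [0.3928, 0.2373, 0.0751]
ee_rot: [3.139, -0.002, -1.333]
force: [0.4, -0.1, -0.4]
width: 0.0599
shift [-0.0092 -0.0017  0.1949] turn [ 0.0023 -0.002  -0.0015] | mm [-2.8 -0.5 58.5] rows>= 1.2
t 35.7 pos [392.8 237.3  75.1] rpy [ 1.799e+02 -1.000e-01 -7.640e+01] q6 -0.74 F [ 0.4 -0.1 -0.4] w 59.9
```

View pics/s18c.png

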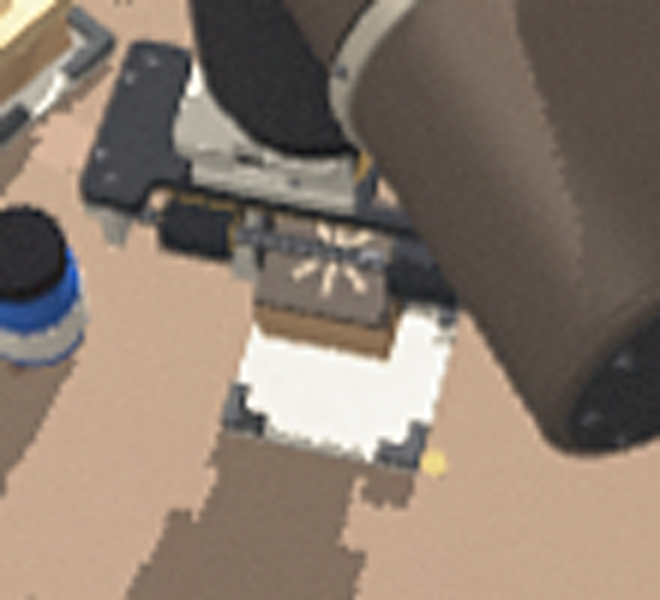

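View pics/t18c.png

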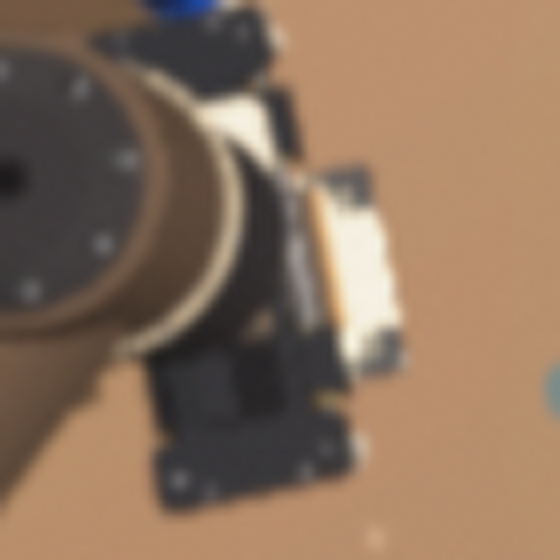

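```bash
python3 -m inch '0.6 -0.008 -0.001 0.04 0 0 -0.001;0.6 -0.008 -0.001 0.09 0 0 -0.001;0.6 -0.008 -0.001 0.13 0 0 -0.001;0.6 -0.008 -0.001 0.15 0 0 -0.001;0.6 -0.008 -0.001 0.155 0 0 -0.001;0.6 -0.008 -0.001 0.155 0 0 -0.001';python3 go.py 392.5 240 16.6 -76.3
python3 - <<'E'
from h import *
im=cap("side","s19")["img"][:,:,::-1];cv2.imwrite("pics/s19c.png",cv2.resize(im[265:345,215:305],None,fx=8,fy=7,interpolation=cv2.INTER_CUBIC))
im=cap("top","t19")["img"][:,:,::-1];cv2.imwrite("pics/t19c.png",cv2.resize(im[200:260,155:215],None,fx=9,fy=9,interpolation=cv2.INTER_CUBIC))
E
```

```text
t: 36.4
eef_pos: [0.3932, 0.2415, 0.0302]
ee_rot: [-3.141, 0.0, -1.331]
force: [0.1, 0.8, -1.3]
width: 0.0597
shift [0.0045 0.0035 0.0455] turn [-0.0005  0.0003  0.0003] | mm [ 1.3  1.1 13.6] rows>= 0.3
t 36.4 pos [393.2 241.5  30.2] rpy [-180.     0.   -76.3] q6 -0.74 F [ 0.1  0.8 -1.3] w 59.7
```

View pics/s19c.png

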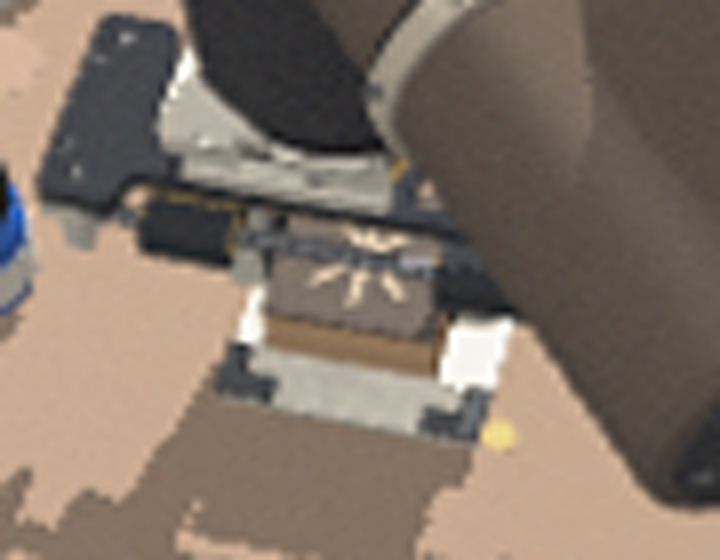

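View pics/t19c.png

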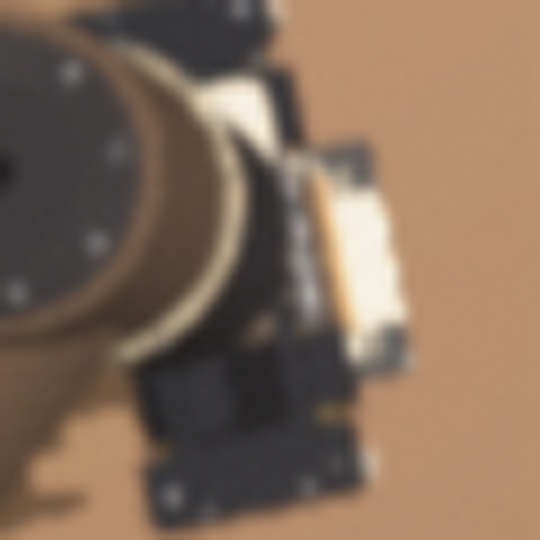

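Run:
```python
from h import *
a=np.deg2rad(-76.4);e1=np.array([np.cos(a),np.sin(a)]);e2=np.array([np.sin(a),-np.cos(a)])
B=np.c_[e1,e2]
f=load("s19")
def P(c,z): return ((onplane(f,(np.array(c)+.5)/[8,7]-.5+[215,265],z)[:,:2]*1000-[392.7,241.2])@B).round(1)
print("blk top front",P([(265,316),(440,340)],.0556).tolist());print("blk bot front",P([(265,348),(437,374)],.0196).tolist())
print("bed front outer top(z14)",P([(218,380),(472,428)],.014).tolist(),"bot z0",P([(218,397),(475,443)],.0).tolist())
f=load("t19")
def P(c,z): return ((onplane(f,(np.array(c)+.5)/9-.5+[155,200],z)[:,:2]*1000-[392.7,241.2])@B).round(1)
print("top: blk right bottom",P([(327,180),(352,325)],.0196).tolist()," bed right",P([(385,205),(405,315)],.006).tolist(), "stops",P([(372,145),(412,370)],.014).tolist())
s=arm.get_state();print("TCP",((s["eef_pos"][:2]*1000-[392.7,241.2])@B).round(1))
```

```text
blk top front [[-31.8, -28.8], [-28.5, 30.3]]
blk bot front [[-28.1, -32.4], [-25.7, 27.4]]
bed front outer top(z14) [[-42.1, -45.5], [-42.3, 43.5]] bot z0 [[-42.8, -46.4], [-41.9, 44.1]]
top: blk right bottom [[29.7, -32.3], [27.9, 24.9]]  bed right [[47.9, -19.4], [46.9, 24.4]] stops [[48.7, -42.6], [46.3, 46.6]]
TCP [-0.3 -0.7]
```

The block hangs parallel over the bed, about 2 mm short along the tool's x. Shifting it and setting it down.

```bash
python3 -m inch '0.6 0.008 0.001 0.015 0 0 0;0.6 0.008 0.001 0.03 0 0 0;0.6 0.008 0.001 0.04 0 0 0;0.6 0.008 0.001 0.045 0 0 0;0.6 0.008 0.001 0.045 0 0 0'; python3 go.py 393.8 239.1 16.6 -76.3; python3 -m inch '0.6 0 0 0.002 0 0 0;0.6 0 0 0.003 0 0 0;0.15 0 0 0.003 0 0 0;0.15 0 0 0.003 0 0 0;0.15 0 0 0.003 0 0 0;0.15 0 0 -0.04 0 0 0;0.15 0 0 -0.12 0 0 0;0.15 0 0 -0.25 0 0 0;0.15 0 0 -0.4 0 0 0;0.15 0 0 -0.5 0 0 0;0.15 0 0 -0.5 0 0 0'; python3 go.py 500 100 180 -60; python3 go.py 640 -60 180 -40 500 100 180 -60; python3 go.py 675 -177 140 -20 640 -60 180 -40
```

```text
t: 37.0
eef_pos: [0.393, 0.2386, 0.0165]
ee_rot: [3.141, -0.001, -1.331]
force: [-3.1, -1.4, 8.8]
width: 0.0598
shift [-0.001  -0.0029 -0.0002] turn [ 0.0005 -0.0006  0.0004] | mm [-0.3 -0.9 -0.1] rows>= 0.0
t 37.0 pos [393.  238.6  16.5] rpy [180.   -0.  -76.3] q6 -0.74 F [-3.1 -1.4  8.8] w 59.8
t: 38.1
eef_pos: [0.395, 0.2409, 0.1706]
ee_rot: [-3.135, 0.004, -1.331]
force: [1.3, 0.3, -1.2]
width: 0.0743
shift [ 0.5391 -0.2284 -0.0322] turn [-0.0068  0.0033 -0.2708] | mm [161.7 -68.5  -9.7] rows>= 3.5
t 38.1 pos [395.  240.9 170.6] rpy [-179.6    0.3  -76.2] q6 -0.74 F [ 1.3  0.3 -1.2] w 74.3
shift [ 0.6952 -0.1375 -0.    ] turn [ 0.      0.     -0.3333] | mm [208.6 -41.2  -0. ] rows>= 4.3
t 38.1 pos [395.  240.9 170.6] rpy [-179.6    0.3  -76.2] q6 -0.74 F [ 1.3  0.3 -1.2] w 74.3
shift [0.3401 0.2238 0.1333] turn [ 0.      0.     -0.3333] | mm [102.   67.1  40. ] rows>= 2.6
t 38.1 pos [395.  240.9 170.6] rpy [-179.6    0.3  -76.2] q6 -0.74 F [ 1.3  0.3 -1.2] w 74.3
```

```bash
python3 -m inch '0.4 0.54 -0.23 -0.03 0 0 -0.27;0.4 0.54 -0.23 -0.03 0 0 -0.27;0.4 0.54 -0.23 -0.03 0 0 -0.27;0.4 0.54 -0.23 -0.03 0 0 -0.27'; python3 go.py 640 -60 180 -40
```

```text
t: 38.5
eef_pos: [0.4993, 0.0962, 0.1748]
ee_rot: [3.141, -0.0, -1.047]
force: [0.6, 1.2, -0.5]
width: 0.054
shift [ 0.6854 -0.1454 -0.0173] turn [ 6.00e-04  1.00e-04 -3.33e-01] | mm [205.6 -43.6  -5.2] rows>= 4.2
t 38.5 pos [499.3  96.2 174.8] rpy [180.  -0. -60.] q6 -0.05 F [ 0.6  1.2 -0.5] w 54.0
```

```bash
python3 -m inch '0.4 0.69 -0.145 -0.02 0 0 -0.333;0.4 0.69 -0.145 -0.02 0 0 -0.333;0.4 0.69 -0.145 -0.02 0 0 -0.333;0.4 0.69 -0.145 -0.02 0 0 -0.333;0.4 0.69 -0.145 -0.02 0 0 -0.333'; python3 go.py 675 -177 105 -40
python3 - <<'E'
from h import *
a=np.deg2rad(-76.4);e1=np.array([np.cos(a),np.sin(a)]);e2=np.array([np.sin(a),-np.cos(a)]);B=np.c_[e1,e2]
for n,w in(("top",(200,265,150,225)),("side",(270,350,210,315))):
    f=cap(n,n+"20");C=cloud(f);z=C[...,2]*1000;S=cv2.cvtColor(f["img"],cv2.COLOR_RGB2HSV)[...,1]
    m=np.zeros(z.shape,bool);m[w[0]:w[1],w[2]:w[3]]=1
    r=rect(f,m&(abs(z-42)<5),.042);print(n,r,((r[2:4]-[392.7,241.2])@B).round(1))
im=cv2.imread("pics/top20.png");cv2.imwrite("pics/t20c.png",cv2.resize(im[200:262,155:217],None,fx=9,fy=9,interpolation=cv2.INTER_CUBIC))
im=cv2.imread("pics/side20.png");cv2.imwrite("pics/s20c.png",cv2.resize(im[270:345,220:310],None,fx=8,fy=8,interpolation=cv2.INTER_CUBIC))
E
```

```text
t: 39.0
eef_pos: [0.6412, -0.0631, 0.1796]
ee_rot: [3.14, 0.001, -0.702]
force: [0.1, 1.6, -0.1]
width: 0.0524
shift [0.3315 0.2167 0.2488] turn [ 0.0016  0.0008 -0.0039] | mm [99.4 65.  74.6] rows>= 2.8
t 39.0 pos [641.2 -63.1 179.6] rpy [179.9   0.  -40.2] q6 0.66 F [ 0.1  1.6 -0.1] w 52.4
top [391.5 256.3 390.5 255.4  60.9  25.6  12.9  91. ] [-14.3  -1.2]
side [394.2 239.5 394.  240.1  63.3  60.7 -76.2 448. ] [ 1.4 -1. ]
```

View pics/t20c.png

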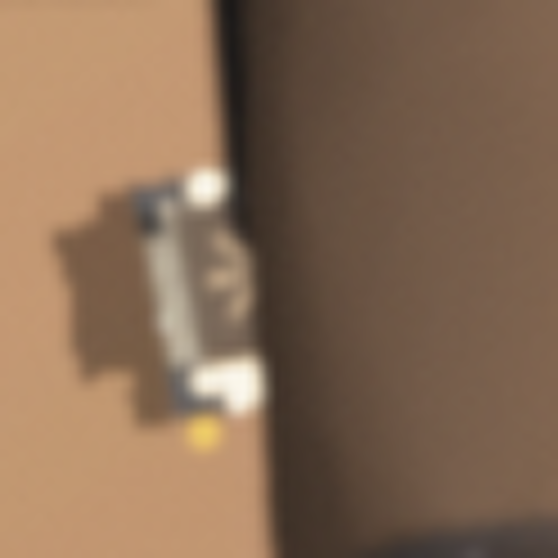

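View pics/s20c.png

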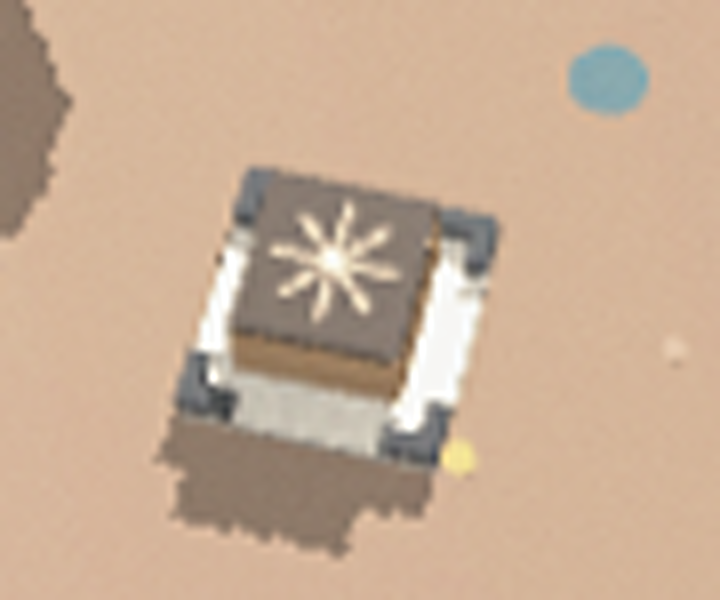

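The square block lies flat in the square bed, aligned and centred within about 1 mm in the side view. Now the round weight.

```bash
python3 -m inch '0.4 0.33 0.21 0.1 0 0 0;0.4 0.33 0.21 0.22 0 0 0;0.4 0.33 0.21 0.24 0 0 0;0.4 0.33 0.21 0.24 0 0 0;0.4 0.33 0.21 0.24 0 0 0'; python3 go.py 675 -177 70 -40;python3 - <<'E'
from h import *
a=np.deg2rad(-76.4);e1=np.array([np.cos(a),np.sin(a)]);e2=np.array([np.sin(a),-np.cos(a)]);B=np.c_[e1,e2]
for n,w in(("top",(200,265,150,225)),("side",(270,350,210,315))):
    f=cap(n,n+"21");C=cloud(f);z=C[...,2]*1000;hsv=cv2.cvtColor(f["img"],cv2.COLOR_RGB2HSV)
    m=np.zeros(z.shape,bool);m[w[0]:w[1],w[2]:w[3]]=1
    r=rect(f,m&(abs(z-42)<5),.042);print(n,r,((r[2:4]-[392.7,241.2])@B).round(1))
im=cv2.imread("pics/side21.png");cv2.imwrite("pics/s21c.png",cv2.resize(im[130:210,195:295],None,fx=7,fy=7,interpolation=cv2.INTER_CUBIC))
im=cv2.imread("pics/top21.png");cv2.imwrite("pics/t21c.png",cv2.resize(im[120:260,150:340],None,fx=4,fy=4,interpolation=cv2.INTER_CUBIC))
E
```

```text
t: 39.6
eef_pos: [0.6736, -0.172, 0.1075]
ee_rot: [3.14, 0.002, -0.701]
force: [0.1, -0.2, 0.8]
width: 0.0526
shift [0.0145 0.0095 0.1249] turn [ 0.0019  0.0023 -0.0028] | mm [ 4.3  2.9 37.5] rows>= 0.8
t 39.6 pos [ 673.6 -172.   107.5] rpy [ 1.799e+02  1.000e-01 -4.020e+01] q6 0.84 F [ 0.1 -0.2  0.8] w 52.6
top [397.6 238.3 396.3 238.7  60.3  59.3 -76.4 209. ] [ 3.3 -2.9]
side [394.1 239.9 394.2 240.1  63.2  60.4 -76.2 451. ] [ 1.4 -1.2]
```

View pics/s21c.png

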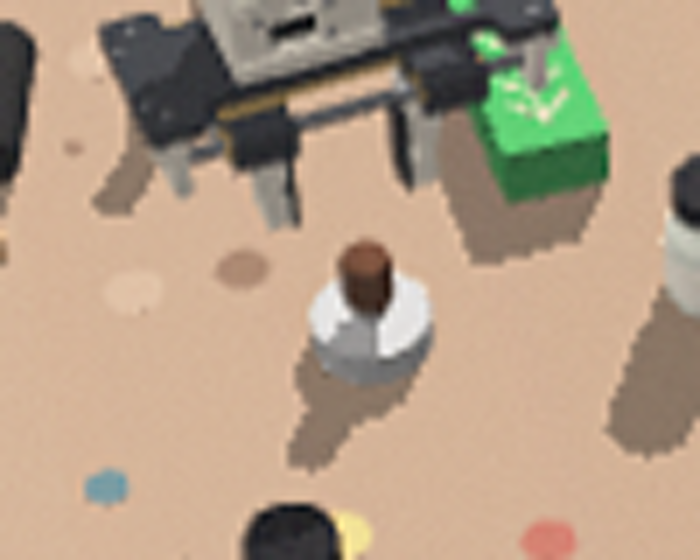

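View pics/t21c.png

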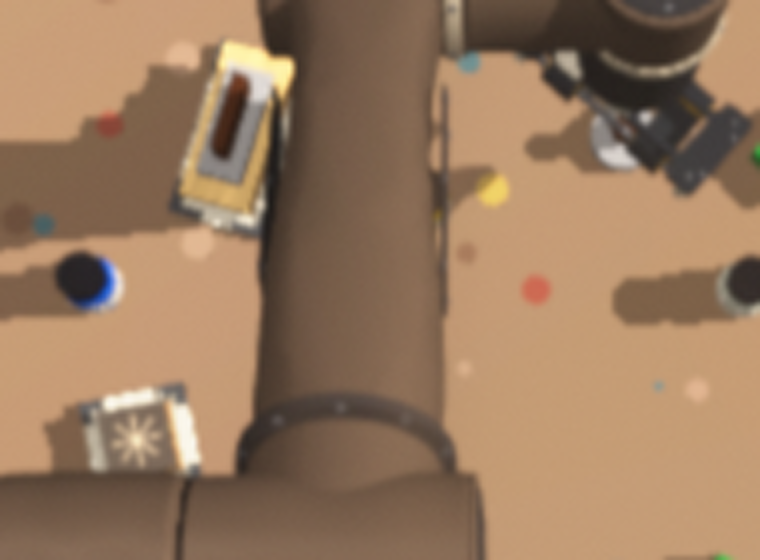

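Run:
```python
from h import *
a=np.deg2rad(-76.4);e1=np.array([np.cos(a),np.sin(a)]);e2=np.array([np.sin(a),-np.cos(a)]);B=np.c_[e1,e2]
f=load("side20")
def P(c,z): return ((onplane(f,(np.array(c)+.5)/8-.5+[220,270],z)[:,:2]*1000-[392.7,241.2])@B).round(1).tolist()
print("blk bottom front",P([(232,367),(400,402)],.006)); print("blk top",P([(232,332),(392,362),(440,207),(265,172)],.042))
print("bed outer",P([(175,405),(437,455),(498,215),(248,167)],.014))
f=load("top21");C=cloud(f);z=C[...,2]*1000
cv2.imwrite("pics/t21d.png",cv2.resize(f["img"][205:250,160:210,::-1],None,fx=12,fy=12,interpolation=cv2.INTER_CUBIC))
```

```text
blk bottom front [[-24.7, -31.8], [-24.5, 27.7]]
blk top [[-28.7, -28.2], [-27.4, 26.9], [32.2, 28.9], [32.0, -33.4]]
bed outer [[-46.1, -45.4], [-43.9, 45.7], [48.1, 45.4], [47.0, -45.5]]
```

View pics/t21d.png

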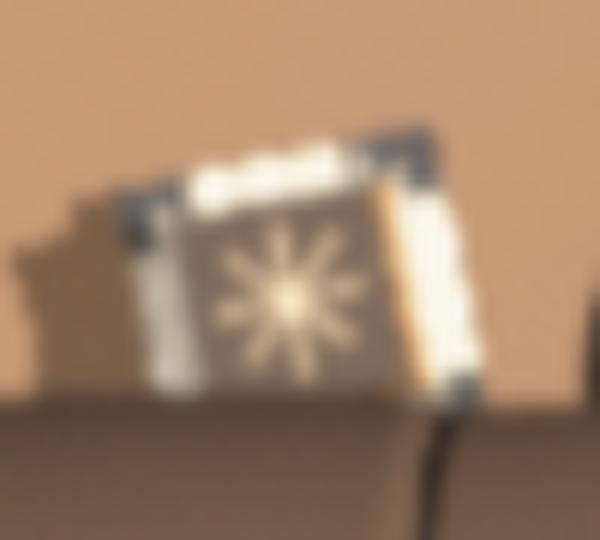

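The top crop is clipped by the forearm. In the side corners the block is within 1.5 mm of the bed's centre, so I accept it. Now grip the knob.

```bash
python3 -m inch '0.4 0.012 0.008 0.03 0 0 -0.003;0.4 0.012 0.008 0.07 0 0 -0.003;0.4 0.012 0.008 0.1 0 0 -0.003;0.4 0.012 0.008 0.1 0 0 -0.003;0.4 0.012 0.008 0.1 0 0 -0.003'; python3 go.py 674.5 -176.8 27 -40;python3 - <<'E'
from h import *
im=cap("side","s22")["img"][:,:,::-1];cv2.imwrite("pics/s22c.png",cv2.resize(im[130:210,195:295],None,fx=7,fy=7,interpolation=cv2.INTER_CUBIC))
E
```

```text
t: 40.2
eef_pos: [0.6757, -0.1759, 0.0788]
ee_rot: [3.141, 0.001, -0.697]
force: [0.1, 0.5, 0.6]
width: 0.0524
shift [-0.0009  0.0048  0.1728] turn [0.0006 0.0005 0.0015] | mm [-0.3  1.5 51.8] rows>= 1.0
t 40.2 pos [ 675.7 -175.9   78.8] rpy [180.    0.  -39.9] q6 0.85 F [0.1 0.5 0.6] w 52.4
```

View pics/s22c.png

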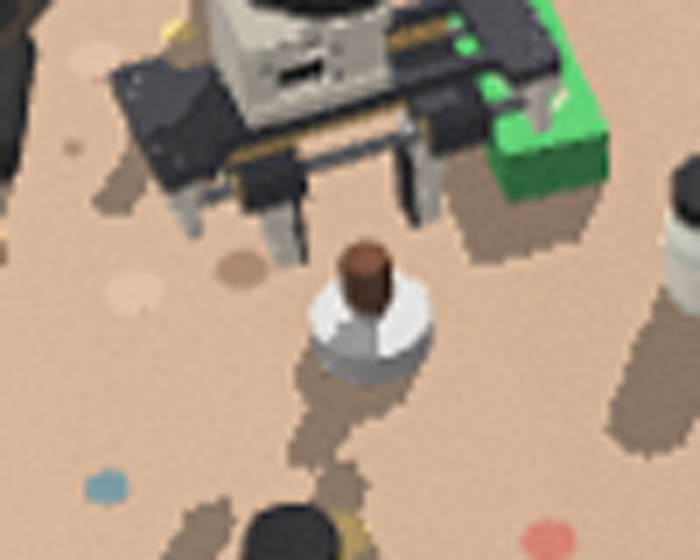

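```bash
python3 -m inch '0.4 0 0.004 0.07 0 0 0;0.4 0 0.004 0.12 0 0 0;0.4 0 0.004 0.155 0 0 0;0.4 0 0.004 0.17 0 0 0;0.4 0 0.004 0.17 0 0 0;1 0 0.004 0.17 0 0 0;1 0 0.004 0.17 0 0 0;1 0 0.004 0.17 0 0 0;1 0 0.004 0.17 0 0 0;1 0 0.004 0.17 0 0 0' 45;python3 go.py 674.5 -176.8 27 -40;  python3 -m inch '1 0 0 -0.03 0 0 0;1 0 0 -0.1 0 0 0;1 0 0 -0.2 0 0 0;1 0 0 -0.31 0 0 0;1 0 0 -0.42 0 0 0;1 0 0 -0.5 0 0 0;1 0 0 -0.52 0 0 0;1 0 0 -0.52 0 0 0'; python3 go.py 600 -30 185 -55;python3 - <<'E'
from h import *
im=cap("side","s23")["img"][:,:,::-1];cv2.imwrite("pics/s23c.png",cv2.resize(im[90:210,195:315],None,fx=5,fy=5,interpolation=cv2.INTER_CUBIC))
E
```

```text
t: 41.25
eef_pos: [0.6749, -0.1773, 0.0289]
ee_rot: [3.141, -0.0, -0.697]
force: [-2.4, -2.0, 4.7]
width: 0.0256
shift [-0.0022 -0.0005  0.0063] turn [ 0.0004 -0.0002  0.0012] | mm [-0.7 -0.2  1.9] rows>= 0.0
t 41.25 pos [ 674.9 -177.3   28.9] rpy [180.   -0.  -39.9] q6 0.85 F [-2.4 -2.   4.7] w 25.6
t: 42.05
eef_pos: [0.6752, -0.1765, 0.1846]
ee_rot: [-3.14, -0.001, -0.697]
force: [-0.3, -0.0, -6.2]
width: 0.0251
shift [-0.5058 -0.2135 -0.0013] turn [-0.0013 -0.0003  0.2511] | mm [-151.8  -64.1   -0.4] rows>= 3.3
t 42.05 pos [ 675.2 -176.5  184.6] rpy [-179.9   -0.   -39.9] q6 0.85 F [-0.3 -0.  -6.2] w 25.1
```

View pics/s23c.png

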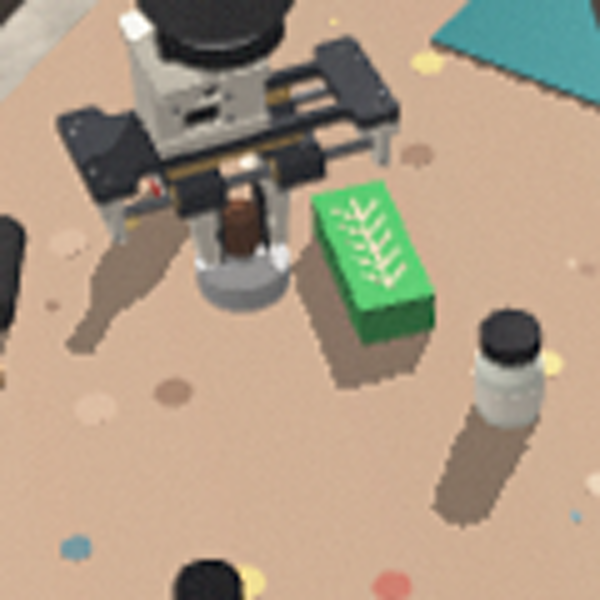

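```bash
python3 -m inch '1 -0.04 -0.02 0 0 0 0.02;1 -0.12 -0.05 0 0 0 0.06;1 -0.22 -0.09 0 0 0 0.11;1 -0.32 -0.135 0 0 0 0.16;1 -0.41 -0.175 0 0 0 0.205;1 -0.48 -0.2 0 0 0 0.24;1 -0.505 -0.213 0 0 0 0.25'; python3 go.py 480 110 185 -66; python3 go.py 393 239 160 -76.3 480 110 185 -66
```

```text
t: 42.8
eef_pos: [0.5978, -0.0291, 0.1822]
ee_rot: [3.139, 0.002, -0.959]
force: [0.8, -1.4, -3.9]
width: 0.0254
shift [-0.6051  0.0548 -0.0079] turn [0.003  0.0018 0.1846] | mm [-181.5   16.4   -2.4] rows>= 3.6
t 42.8 pos [597.8 -29.1 182.2] rpy [ 1.798e+02  1.000e-01 -5.490e+01] q6 0.34 F [ 0.8 -1.4 -3.9] w 25.4
shift [-0.5108  0.09    0.0833] turn [ 0.     -0.      0.1717] | mm [-153.2   27.    25. ] rows>= 3.2
t 42.8 pos [597.8 -29.1 182.2] rpy [ 1.798e+02  1.000e-01 -5.490e+01] q6 0.34 F [ 0.8 -1.4 -3.9] w 25.4
```

```bash
python3 -m inch '1 -0.04 0.004 0 0 0 0.012;1 -0.12 0.01 0 0 0 0.035;1 -0.23 0.02 0 0 0 0.07;1 -0.34 0.03 0 0 0 0.105;1 -0.45 0.04 0 0 0 0.14;1 -0.54 0.05 0 0 0 0.165;1 -0.595 0.055 0 0 0 0.182;1 -0.605 0.055 0 0 0 0.185'; python3 -m inch '1 -0.04 0.007 0 0 0 0.013;1 -0.12 0.02 0 0 0 0.04;1 -0.22 0.04 0.01 0 0 0.075;1 -0.32 0.055 0.03 0 0 0.107;1 -0.41 0.073 0.05 0 0 0.137;1 -0.48 0.085 0.07 0 0 0.16;1 -0.51 0.09 0.08 0 0 0.172;1 -0.51 0.09 0.083 0 0 0.172;1 -0.51 0.09 0.083 0 0 0.172'; python3 go.py 393 239 90 -76.3;python3 - <<'E'
from h import *
im=cap("side","s24")["img"][:,:,::-1];cv2.imwrite("pics/s24c.png",cv2.resize(im[210:350,195:315],None,fx=5,fy=4,interpolation=cv2.INTER_CUBIC))
E
```

```text
t: 43.6
eef_pos: [0.4808, 0.109, 0.1832]
ee_rot: [3.14, 0.0, -1.151]
force: [-0.0, 0.5, -2.8]
width: 0.0247
t: 44.5
eef_pos: [0.3955, 0.2367, 0.1587]
ee_rot: [3.14, -0.001, -1.332]
force: [0.6, 0.2, -4.6]
width: 0.0251
shift [-0.0097  0.0059  0.2289] turn [ 0.0011 -0.001  -0.0001] | mm [-2.9  1.8 68.7] rows>= 1.4
t 44.5 pos [395.5 236.7 158.7] rpy [ 1.799e+02 -1.000e-01 -7.630e+01] q6 -0.73 F [ 0.6  0.2 -4.6] w 25.1
```

View pics/s24c.png

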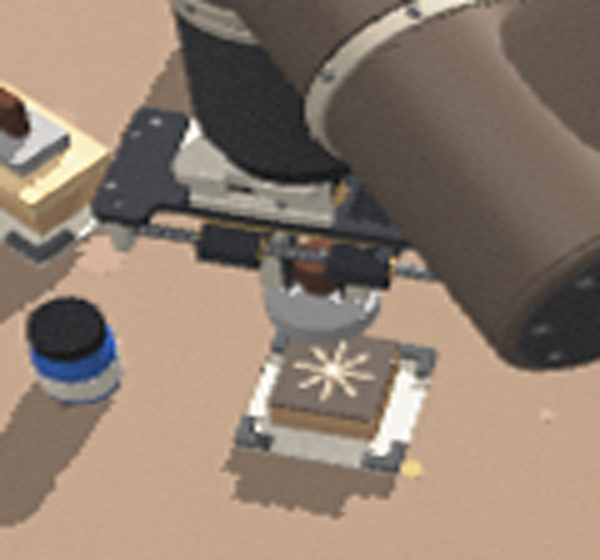

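```bash
python3 -m inch '1 -0.008 0.005 0.04 0 0 0;1 -0.008 0.005 0.1 0 0 0;1 -0.008 0.005 0.16 0 0 0;1 -0.008 0.005 0.21 0 0 0;1 -0.008 0.005 0.24 0 0 0;1 -0.008 0.005 0.245 0 0 0;1 -0.008 0.005 0.245 0 0 0'; python3 go.py 393 238.8 70.9 -76.3;python3 - <<'E'
from h import *
im=cap("side","s25")["img"][:,:,::-1];cv2.imwrite("pics/s25c.png",cv2.resize(im[265:345,215:305],None,fx=8,fy=7,interpolation=cv2.INTER_CUBIC))
im=cap("top","t25")["img"][:,:,::-1];cv2.imwrite("pics/t25c.png",cv2.resize(im[200:260,155:215],None,fx=9,fy=9,interpolation=cv2.INTER_CUBIC))
E
```

```text
t: 45.25
eef_pos: [0.3937, 0.239, 0.086]
ee_rot: [-3.142, -0.0, -1.333]
force: [0.1, -0.1, -3.3]
width: 0.0254
shift [0.0002 0.0024 0.0505] turn [-0.     -0.0003 -0.0011] | mm [ 0.1  0.7 15.1] rows>= 0.3
t 45.25 pos [393.7 239.   86. ] rpy [-180.    -0.   -76.4] q6 -0.74 F [ 0.1 -0.1 -3.3] w 25.4
```

View pics/s25c.png

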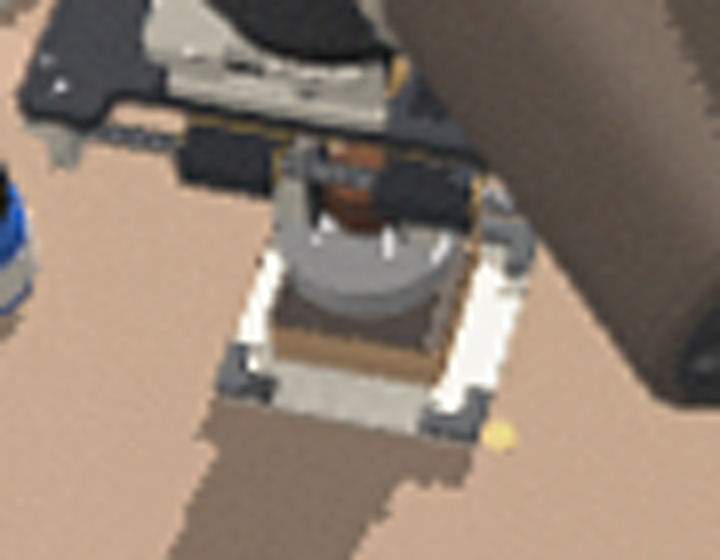

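View pics/t25c.png

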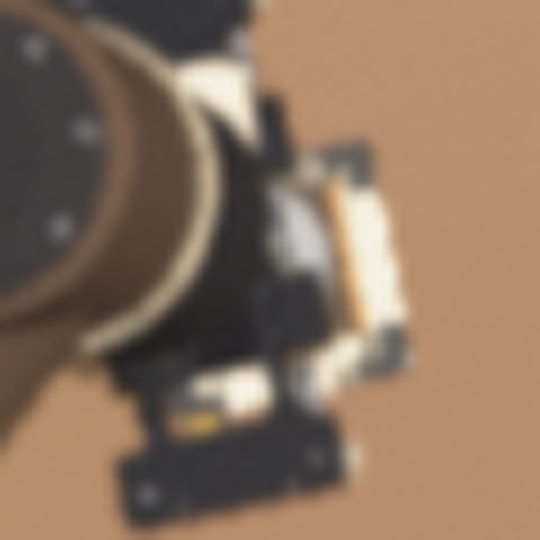

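Run:
```python
from h import *
from scipy.optimize import least_squares
a=np.deg2rad(-76.4);e1=np.array([np.cos(a),np.sin(a)]);e2=np.array([np.sin(a),-np.cos(a)]);B=np.c_[e1,e2]
f=load("s25")
Q=onplane(f,(np.array([(288,285),(320,306),(375,317),(420,310),(448,292)])+.5)/[8,7]-.5+[215,265],.0571)[:,:2]*1000
r=least_squares(lambda c:np.hypot(*(Q-c).T)-30,[394,240]);print("disc side",r.x,r.fun.round(1),((r.x-[392.7,241.2])@B).round(1))
f=load("t25");Q=onplane(f,(np.array([(290,185),(315,205),(333,240),(338,275)])+.5)/9-.5+[155,200],.077)[:,:2]*1000
r=least_squares(lambda c:np.hypot(*(Q-c).T)-30,[394,240]);print("disc top",r.x,r.fun.round(1),((r.x-[392.7,241.2])@B).round(1))
P=onplane(f,(np.array([(333,185),(360,325)])+.5)/9-.5+[155,200],.042)[:,:2]*1000;print("blk right top edge(top view)",((P-[392.7,241.2])@B).round(1).tolist())
```

```text
disc side [393.89063913 238.75476439] [ 1.8 -0.7 -1.4  0.4  1.3] [ 2.7 -0.6]
disc top [395.66979956 235.52578393] [ 0.6 -0.3 -0.8  0.8] [ 6.2 -1.6]
blk right top edge(top view) [[34.6, -27.3], [34.0, 27.5]]
```

The disc hangs about 1.5 mm too far along the tool's x, and is centred otherwise. Correcting and setting it down.

```bash
python3 -m inch '1 -0.005 0.001 0.015 0 0 0;1 -0.005 0.001 0.03 0 0 0;1 -0.005 0.001 0.04 0 0 0;1 -0.005 0.001 0.046 0 0 0;1 -0.005 0.001 0.05 0 0 0;1 -0.005 0.001 0.05 0 0 0'; python3 go.py 393.4 240.3 70.9 -76.3
```

```text
t: 45.95
eef_pos: [0.3927, 0.2406, 0.0709]
ee_rot: [-3.142, -0.0, -1.332]
force: [-0.0, -0.4, -4.8]
width: 0.0252
shift [ 0.0016 -0.0021 -0.0001] turn [-0.     -0.     -0.0007] | mm [ 0.5 -0.6 -0. ] rows>= 0.0
t 45.95 pos [392.7 240.6  70.9] rpy [-180.    -0.   -76.3] q6 -0.74 F [-0.  -0.4 -4.8] w 25.2
```

```bash
python3 -m inch '1 0.001 -0.002 0.003 0 0 0;1 0.001 -0.002 0.005 0 0 0;1 0.001 -0.002 0.007 0 0 0;1 0.001 -0.002 0.007 0 0 0'; python3 go.py 393.4 240.3 70.9 -76.3
```

```text
t: 46.35
eef_pos: [0.3931, 0.2407, 0.0707]
ee_rot: [-3.141, 0.0, -1.332]
force: [-12.7, -1.8, 24.9]
width: 0.0255
shift [ 0.0016 -0.0006 -0.0005] turn [-0.0004  0.0004 -0.0002] | mm [ 0.5 -0.2 -0.2] rows>= 0.0
t 46.35 pos [393.1 240.7  70.7] rpy [-180.     0.   -76.3] q6 -0.74 F [-12.7  -1.8  24.9] w 25.5
```

Firm contact (25 N). Relieve upward and release.

```bash
python3 -m inch '1 0 0 -0.005 0 0 0;1 0 0 -0.006 0 0 0;0.5 0 0 -0.006 0 0 0;0.5 0 0 -0.006 0 0 0;0.5 0 0 -0.006 0 0 0;0.5 0 0 -0.006 0 0 0;0.5 0 0 -0.05 0 0 0;0.5 0 0 -0.13 0 0 0;0.5 0 0 -0.23 0 0 0;0.5 0 0 -0.35 0 0 0;0.5 0 0 -0.38 0 0 0;0.5 0 0 -0.38 0 0 0'; python3 go.py 500 100 200 -60
```

```text
t: 47.55
eef_pos: [0.3939, 0.2412, 0.1842]
ee_rot: [-3.139, 0.002, -1.332]
force: [-0.2, 0.2, -0.0]
width: 0.0437
shift [ 0.5408 -0.2326 -0.0532] turn [-0.003   0.0018 -0.2724] | mm [162.2 -69.8 -15.9] rows>= 3.5
t 47.55 pos [393.9 241.2 184.2] rpy [-1.798e+02  1.000e-01 -7.630e+01] q6 -0.74 F [-0.2  0.2 -0. ] w 43.7
```

```bash
python3 -m inch '0.5 0.54 -0.23 -0.05 0 0 -0.27;0.5 0.54 -0.23 -0.05 0 0 -0.27;0.5 0.54 -0.23 -0.05 0 0 -0.27;0.5 0.54 -0.23 -0.05 0 0 -0.27'; python3 -m inch '0.5 0.7 0.25 0 0 0 0;0.5 0.7 0.25 0 0 0 0;0.5 0.7 0.25 0 0 0 0;0.5 0.7 0.25 0 0 0 0;0.5 0.7 0.25 0 0 0 0;0.5 0.7 0.25 0 0 0 0';python3 - <<'E'
from h import *
for n in("top","side"): cap(n,n+"30")
im=cv2.imread("pics/top30.png");cv2.imwrite("pics/t30c.png",cv2.resize(im[110:260,90:290],None,fx=4,fy=4,interpolation=cv2.INTER_CUBIC))
im=cv2.imread("pics/side30.png");cv2.imwrite("pics/s30c.png",cv2.resize(im[190:350,125:325],None,fx=4,fy=3.75,interpolation=cv2.INTER_CUBIC))
E
```

```text
t: 47.95
eef_pos: [0.4988, 0.0974, 0.1963]
ee_rot: [3.139, 0.0, -1.048]
force: [0.7, 0.7, -0.6]
width: 0.044
t: 48.55
eef_pos: [0.5373, -0.123, 0.1953]
ee_rot: [3.138, 0.002, -1.054]
force: [0.3, -0.2, -0.4]
width: 0.0435
```

View pics/t30c.png

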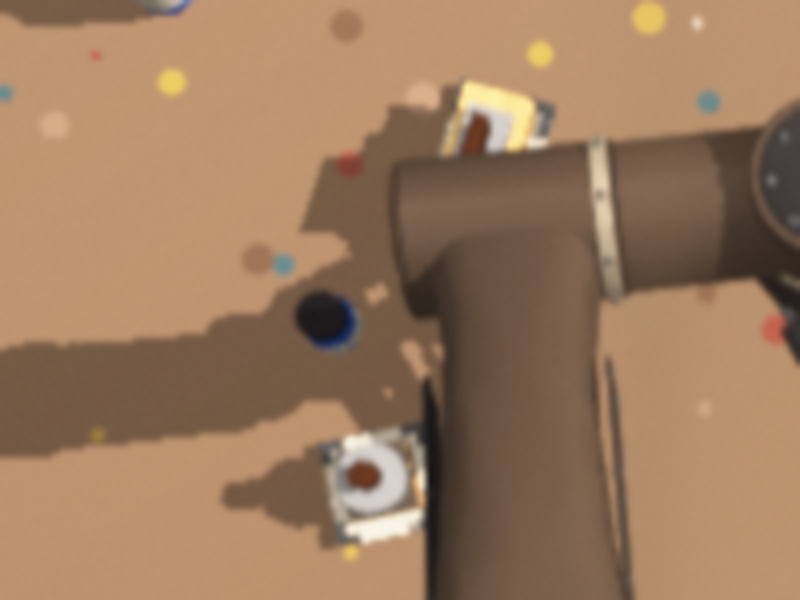

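View pics/s30c.png

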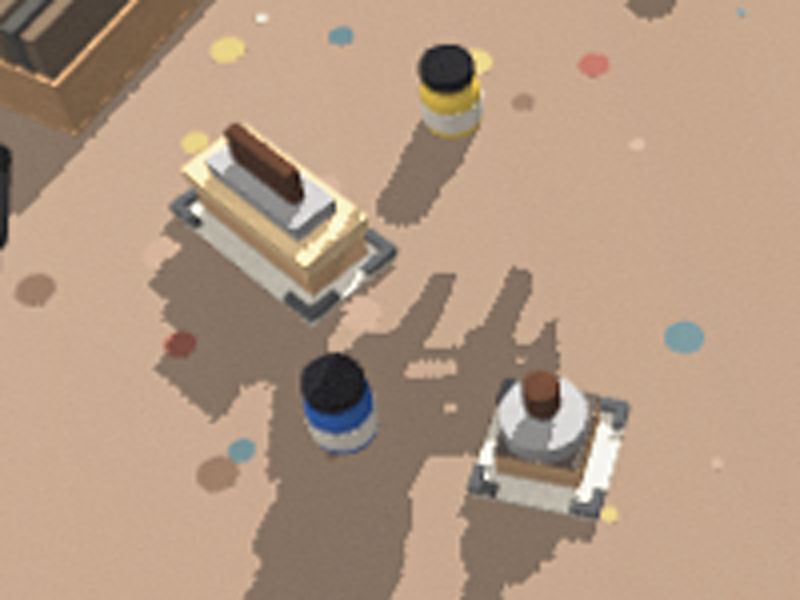

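Both stacks stand. I move the arm fully clear for a last measurement in both views.

```bash
python3 -m inch '0.5 0.15 0.45 0 0 0 0;0.5 0.15 0.45 0 0 0 0;0.5 0.15 0.45 0 0 0 0;0.5 0.15 0.45 0 0 0 0;0.5 0.15 0.45 0 0 0 0;0.5 0.15 0.45 0 0 0 0';python3 - <<'E'
from h import *
def B(d): a=np.deg2rad(d);return np.array([[np.cos(a),-np.sin(a)],[np.sin(a),np.cos(a)]])
for n,w,q,js in(("top",(120,190,175,245),(200,265,150,225),{'jb':(172,190),'jy':(255,168),'jw':(337,190)}),("side",(190,290,135,240),(265,350,210,315),{'jb':(209,297),'jy':(237,215),'jw':(296,163)})):
    f=cap(n,n+"31");C=cloud(f);z=C[...,2]*1000;hsv=cv2.cvtColor(f["img"],cv2.COLOR_RGB2HSV).astype(int);S,V=hsv[...,1],hsv[...,2]
    m=np.zeros(z.shape,bool);m[w[0]:w[1],w[2]:w[3]]=1
    for k,mm,h in(("board",m&(abs(z-60)<5)&(S>60),.06),("bar",m&(z>69)&(z<100),.078),("rib",m&(z>105)&(z<130),.118)):
        r=rect(f,mm,h);print(n,k,r,((r[2:4]-[666,161.5])@B(-15.2)).round(1))
    m=np.zeros(z.shape,bool);m[q[0]:q[1],q[2]:q[3]]=1
    for k,mm,h in(("sqblk",m&(abs(z-42)<6),.042),("disc",m&(abs(z-62)<6),.062),("knob",m&(z>88)&(z<110),.102)):
        r=rect(f,mm,h);print(n,k,r,((r[2:4]-[392.7,241.2])@B(13.6)).round(1))
    for k,(u,v) in js.items():
        m=np.zeros(z.shape,bool);m[v-25:v+25,u-25:u+25]=1
        print(n,k,rect(f,m&(abs(z-75)<4),.075)[:6])
im=cv2.imread("pics/top31.png");cv2.imwrite("pics/t31c.png",cv2.resize(im[110:260,140:340],None,fx=4,fy=4,interpolation=cv2.INTER_CUBIC))
E
```

```text
t: 49.25
eef_pos: [0.4439, -0.2255, 0.1976]
ee_rot: [-3.141, 0.0, -1.049]
force: [0.3, -0.3, -0.7]
width: 0.044
top board [662.6 157.1 666.7 160.2 140.7  62.8 -15.1 257. ] [ 1.  -1.1]
top bar [664.1 157.9 668.1 159.7 103.7  42.4 -16.3 247. ] [ 2.5 -1.2]
top rib [665.1 159.4 665.7 159.1  70.9  15.9 -16.3 100. ] [ 0.3 -2.4]
top sqblk [379.6 213.8 377.8 212.5  31.2  14.9 -33.6  26. ] [-21.2 -24.4]
top disc [395.4 238.9 396.6 240.3  58.3  57.   46.6 158. ] [ 3.6 -1.8]
top knob [395.8 239.8 397.1 239.9  23.5  23.2   2.3  49. ] [ 4.  -2.3]
top jb [531.8 287.3 532.8 287.5  41.4  37.3]
top jy [6.167e+02 4.000e-01 6.166e+02 2.000e-01 3.770e+01 2.440e+01]Traceback (most recent call last):
  File "<stdin>", line 13, in <module>
  File "h.py", line 33, in rect
    k=1+np.argmax(s[1:,4]); v,u=np.nonzero(l==k)
        ~~~~~~~~~^^^^^^^^^
    return _wrapfunc(a, 'argmax', axis=axis, out=out, **kwds)
    return bound(*args, **kwds)
ValueError: attempt to get argmax of an empty sequence
```

Run:
```python
from h import *
def B(d): a=np.deg2rad(d);return np.array([[np.cos(a),-np.sin(a)],[np.sin(a),np.cos(a)]])
n,w,q,js=("side",(190,290,135,240),(265,350,210,315),{'jb':(209,297),'jy':(237,215),'jw':(296,163)})
f=cap(n,n+"31");C=cloud(f);z=C[...,2]*1000;S=cv2.cvtColor(f["img"],cv2.COLOR_RGB2HSV)[...,1]
m=np.zeros(z.shape,bool);m[w[0]:w[1],w[2]:w[3]]=1
def t(k,mm,h,o,d):
    if mm.any(): r=rect(f,mm,h);print(k,r,((r[2:4]-o)@B(d)).round(1))
for k,mm,h in(("board",m&(abs(z-60)<5)&(S>60),.06),("rib",m&(z>110)&(z<130),.118)): t(k,mm,h,[666,161.5],-15.2)
m=np.zeros(z.shape,bool);m[q[0]:q[1],q[2]:q[3]]=1
for k,mm,h in(("disc",m&(abs(z-62)<5),.062),("knob",m&(z>94)&(z<110),.102)): t(k,mm,h,[392.7,241.2],13.6)
for k,(u,v) in js.items():
    m=np.zeros(z.shape,bool);m[v-25:v+25,u-25:u+25]=1;t(k,m&(abs(z-75)<4),.075,[0,0],0)
im=cv2.imread("pics/top31.png");cv2.imwrite("pics/t31c.png",cv2.resize(im[120:250,150:230],None,fx=6,fy=4.6,interpolation=cv2.INTER_CUBIC))
cv2.imwrite("pics/t31d.png",cv2.resize(im[205:260,155:215],None,fx=10,fy=10,interpolation=cv2.INTER_CUBIC))
cv2.imwrite("pics/s31.png",f["img"][:,:,::-1])
```

```text
board [653.  181.8 664.7 161.7 143.1  63.8 -15.5 215. ] [-1.3 -0.1]
rib [664.  162.3 664.7 162.1  72.8  15.7 -15.7 110. ] [-1.4  0.2]
disc [391.4 246.6 393.  243.7  58.8  56.5 -60.8 260. ] [0.9 2.4]
knob [394.2 243.4 393.9 242.9  25.7  23.9  75.4  75. ] [1.6 1.4]
jb [531.5 288.  531.3 288.7  44.6  39.9 -78.2 167. ] [531.3 288.7]
jy [609.8  -0.  609.2   1.5  44.2  37.2 -60.2 106. ] [609.2   1.5]
jw [ 538.  -283.3  537.2 -282.3   43.4   37.4  -64.1   84. ] [ 537.2 -282.3]
```

View pics/t31d.png

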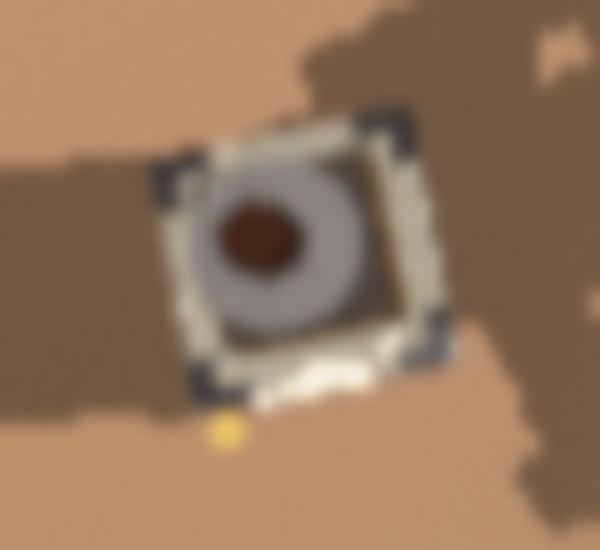

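View pics/s31.png

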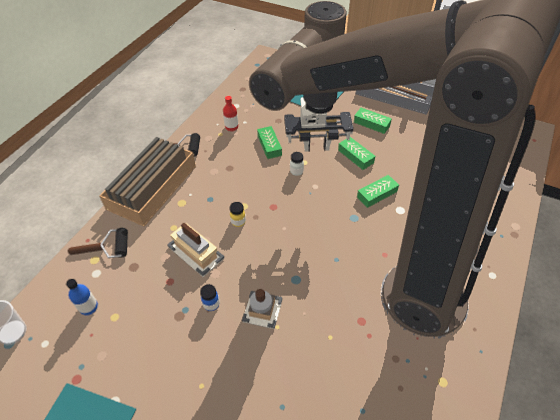

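Run:
```python
from h import *
def B(d): a=np.deg2rad(d);return np.array([[np.cos(a),-np.sin(a)],[np.sin(a),np.cos(a)]])
f=load("top31");s=lambda c,z:((onplane(f,(np.array(c)+.5)/10-.5+[155,205],z)[:,:2]*1000-[392.7,241.2])@B(13.6)).round(1)
print("top: blk R/B corner",s([(367,150),(403,318),(237,352)],.042).tolist())
print("bed outer corners z14",s([(152,160),(408,108),(452,358),(198,405)],.014).tolist(),s([(152,160),(408,108),(452,358),(198,405)],.014).mean(0))
print("disc",s([(281,248)],.062))
im=cv2.imread("pics/side31.png");cv2.imwrite("pics/s31d.png",cv2.resize(im[270:345,220:310],None,fx=8,fy=8,interpolation=cv2.INTER_CUBIC))
```

```text
top: blk R/B corner [[29.4, -34.0], [-30.0, -34.6], [-29.1, 23.2]]
bed outer corners z14 [[45.5, 43.8], [44.1, -47.1], [-45.0, -44.6], [-41.9, 44.7]] [ 0.675 -0.8  ]
disc [[ 0.6 -1.7]]
```

View pics/s31d.png

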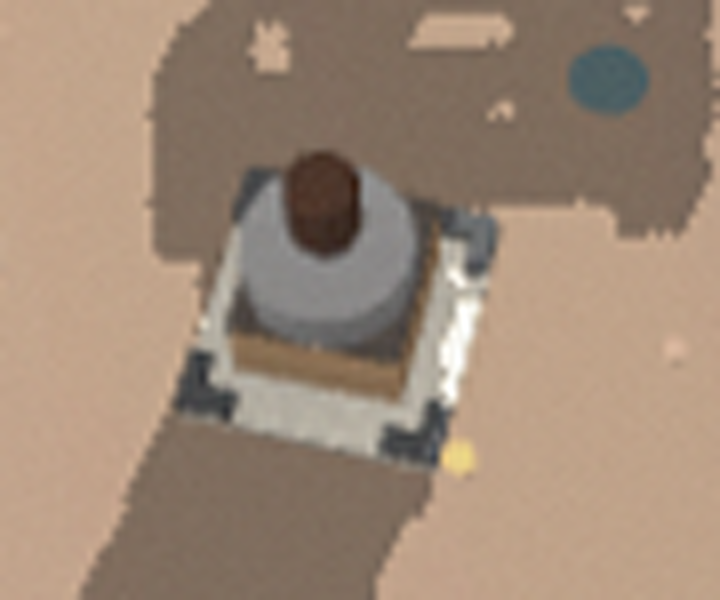

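Checks disagree slightly. The bar stack is good, but both views put the disc about 3 mm to the +y side of the square block's middle, and the bed gaps put the block about 4 mm toward -y. I'll mend it by lifting the weight, nudging the block back with the disc's rim at mid-side, then setting the weight down 60 mm further on.

```bash
python3 go.py 500 20 190 -66; python3 go.py 393 240.5 150 -76.3 500 20 190 -66
```

```text
shift [-0.6157 -0.5699  0.0251] turn [0.0002 0.0002 0.0992] | mm [-184.7 -171.     7.5] rows>= 5.0
t 49.35 pos [ 444.1 -225.4  197.5] rpy [180.    0.  -60.1] q6 0.6 F [-0.5  0.1  1. ] w 43.9
shift [-0.8165  0.0269  0.1333] turn [ 0.     -0.      0.1717] | mm [-245.     8.1   40. ] rows>= 5.0
t 49.35 pos [ 444.1 -225.4  197.5] rpy [180.    0.  -60.1] q6 0.6 F [-0.5  0.1  1. ] w 43.9
```

```bash
python3 -m inch '0.5 -0.615 -0.57 0.02 0 0 0.1;0.5 -0.615 -0.57 0.02 0 0 0.1;0.5 -0.615 -0.57 0.02 0 0 0.1;0.5 -0.615 -0.57 0.02 0 0 0.1;0.5 -0.615 -0.57 0.02 0 0 0.1'; python3 -m inch '0.5 -0.81 0.03 0.1 0 0 0.17;0.5 -0.81 0.03 0.1 0 0 0.17;0.5 -0.81 0.03 0.1 0 0 0.17;0.5 -0.81 0.03 0.1 0 0 0.17;0.5 -0.81 0.03 0.1 0 0 0.17;0.5 -0.81 0.03 0.1 0 0 0.17;0.5 -0.81 0.03 0.1 0 0 0.17'; python3 go.py 393.1 240.7 120 -76.3
```

```text
t: 49.85
eef_pos: [0.4998, 0.0203, 0.1918]
ee_rot: [-3.141, -0.0, -1.153]
force: [0.9, -0.6, 0.2]
width: 0.0436
t: 50.55
eef_pos: [0.392, 0.2377, 0.1615]
ee_rot: [3.141, -0.0, -1.328]
force: [-0.2, -0.8, 0.9]
width: 0.0437
shift [-0.0089 -0.0061  0.1383] turn [ 0.0005 -0.0005  0.0037] | mm [-2.7 -1.8 41.5] rows>= 0.8
t 50.55 pos [392.  237.7 161.5] rpy [180.   -0.  -76.1] q6 -0.73 F [-0.2 -0.8  0.9] w 43.7
```

```bash
python3 -m inch '0.5 -0.008 -0.006 0.04 0 0 0.003;0.5 -0.008 -0.006 0.1 0 0 0.003;0.5 -0.008 -0.006 0.135 0 0 0.003;0.5 -0.008 -0.006 0.135 0 0 0.003;0.5 -0.008 -0.006 0.135 0 0 0.003'; python3 go.py 393.1 240.7 72 -76.3
```

```text
t: 51.05
eef_pos: [0.3946, 0.2379, 0.1212]
ee_rot: [3.141, -0.001, -1.337]
force: [0.7, 0.6, -0.5]
width: 0.0439
shift [-0.0104  0.0027  0.1641] turn [ 0.0004 -0.0006 -0.0049] | mm [-3.1  0.8 49.2] rows>= 1.0
t 51.05 pos [394.6 237.9 121.2] rpy [180.   -0.  -76.6] q6 -0.74 F [ 0.7  0.6 -0.5] w 43.9
```

```bash
python3 -m inch '0.5 -0.007 0.002 0.06 0 0 -0.004;0.5 -0.007 0.002 0.11 0 0 -0.004;0.5 -0.007 0.002 0.15 0 0 -0.004;0.5 -0.007 0.002 0.161 0 0 -0.004;0.5 -0.007 0.002 0.161 0 0 -0.004;1 -0.007 0.002 0.161 0 0 -0.004;1 -0.007 0.002 0.161 0 0 -0.004;1 -0.007 0.002 0.161 0 0 -0.004;1 -0.007 0.002 0.161 0 0 -0.004;1 -0.007 0.002 0.161 0 0 -0.004;1 -0.007 0.002 0.161 0 0 -0.004' 45; python3 go.py 393.1 240.7 72 -76.3;python3 -m inch '1 0 0 0 0 0 0'; python3 go.py 393.1 240.7 72 -76.3
```

```text
t: 52.15
eef_pos: [0.3934, 0.2408, 0.0736]
ee_rot: [-3.141, 0.0, -1.331]
force: [-0.9, -0.7, 5.4]
width: 0.0246
shift [-0.0001  0.0011  0.0052] turn [-0.0008  0.0004  0.0004] | mm [-0.   0.3  1.6] rows>= 0.0
t 52.15 pos [393.4 240.8  73.6] rpy [-180.     0.   -76.3] q6 -0.74 F [-0.9 -0.7  5.4] w 24.6
t: 52.25
eef_pos: [0.3934, 0.2408, 0.0736]
ee_rot: [-3.141, 0.0, -1.331]
force: [-1.5, -0.6, 6.8]
width: 0.025
shift [-0.      0.0011  0.0052] turn [-0.0008  0.0004  0.0005] | mm [-0.   0.3  1.6] rows>= 0.0
t 52.25 pos [393.4 240.8  73.6] rpy [-180.     0.   -76.3] q6 -0.74 F [-1.5 -0.6  6.8] w 25.0
```

```bash
python3 -m inch '1 0 0 -0.03 0 0 0;1 0 0 -0.08 0 0 0;1 0 0 -0.11 0 0 0;1 0.05 0 -0.12 0 0 0;1 0.13 0 -0.12 0 0 0;1 0.21 0 -0.12 0 0 0;1 0.265 0 -0.11 0 0 0;1 0.283 0 -0.07 0 0 0;1 0.283 0 -0.01 0 0 0;1 0.283 0 0.04 0 0 0;1 0.283 0 0.065 0 0 0;1 0.283 0 0.065 0 0 0'; python3 go.py 407.6 182.6 52 -76.3;python3 - <<'E'
from h import *
im=cap("side","s33")["img"][:,:,::-1];cv2.imwrite("pics/s33c.png",cv2.resize(im[240:345,205:315],None,fx=6,fy=5.5,interpolation=cv2.INTER_CUBIC))
im=cap("top","t33")["img"][:,:,::-1];cv2.imwrite("pics/t33c.png",cv2.resize(im[200:265,150:225],None,fx=8,fy=8,interpolation=cv2.INTER_CUBIC))
E
```

```text
t: 53.45
eef_pos: [0.4125, 0.1569, 0.0526]
ee_rot: [3.139, -0.001, -1.332]
force: [0.6, -1.1, -3.2]
width: 0.0254
shift [-0.0871 -0.0045  0.0019] turn [ 0.0023 -0.0013 -0.0002] | mm [-26.1  -1.3   0.6] rows>= 0.5
t 53.45 pos [412.5 156.9  52.6] rpy [ 1.799e+02 -1.000e-01 -7.630e+01] q6 -0.57 F [ 0.6 -1.1 -3.2] w 25.4
```

View pics/s33c.png

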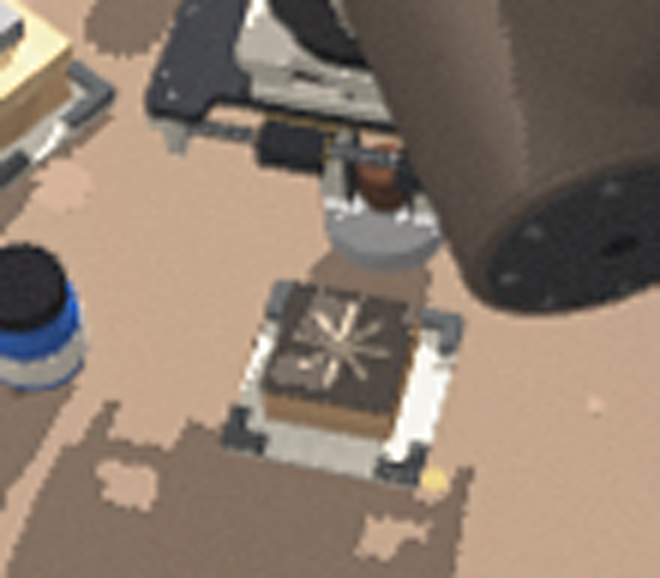

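View pics/t33c.png

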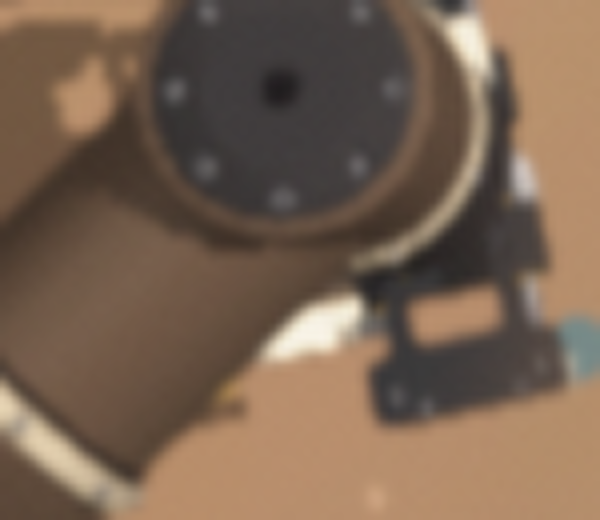

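```bash
python3 -m inch '1 -0.02 -0.004 0 0 0 0;1 -0.04 -0.004 0 0 0 0;1 -0.055 -0.004 0 0 0 0;1 -0.065 -0.004 0 0 0 0;1 -0.072 -0.004 0 0 0 0;1 -0.076 -0.004 0 0 0 0;1 -0.079 -0.004 0 0 0 0;1 -0.079 -0.004 0 0 0 0'; python3 go.py 407.6 182.6 52 -76.3;python3 - <<'E'
from h import *
im=cap("side","s34")["img"][:,:,::-1];cv2.imwrite("pics/s34c.png",cv2.resize(im[240:345,205:315],None,fx=6,fy=5.5,interpolation=cv2.INTER_CUBIC))
E
```

```text
t: 54.35
eef_pos: [0.4087, 0.1812, 0.0535]
ee_rot: [3.141, -0.0, -1.332]
force: [-0.1, 0.4, -4.7]
width: 0.0249
shift [-0.0053  0.0026  0.0049] turn [ 0.0001 -0.      0.0001] | mm [-1.6  0.8  1.5] rows>= 0.0
t 54.35 pos [408.7 181.2  53.5] rpy [180.   -0.  -76.3] q6 -0.62 F [-0.1  0.4 -4.7] w 24.9
```

View pics/s34c.png

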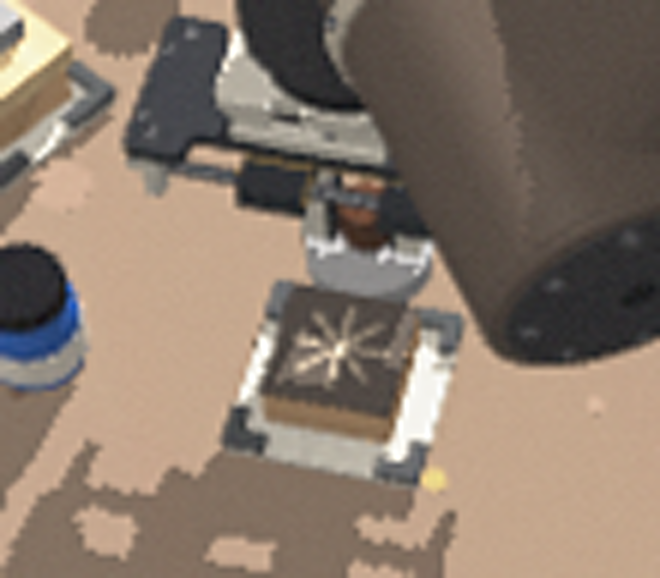

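```bash
python3 -m inch '1 -0.003 0 0 0 0 0;1 -0.006 0 0 0 0 0;1 -0.008 0 0 0 0 0;1 -0.008 0 0 0 0 0;1 -0.008 0 0 0 0 0'; python3 go.py 407.6 182.6 52 -76.3;python3 - <<'E'
from h import *
im=cap("side","s35")["img"][:,:,::-1];cv2.imwrite("pics/s35c.png",cv2.resize(im[270:345,220:310],None,fx=8,fy=8,interpolation=cv2.INTER_CUBIC))
f=load("side20");
def B(d): a=np.deg2rad(d);return np.array([[np.cos(a),-np.sin(a)],[np.sin(a),np.cos(a)]])
for n in("side20","s33","s34","s35"):
    f=load(n);C=cloud(f);z=C[...,2]*1000
    m=np.zeros(z.shape,bool);m[285:335,235:285]=1
    v,u=np.nonzero(m&(abs(z-42)<4));P=(onplane(f,np.c_[u,v],.042)[:,:2]*1000-[392.7,241.2])@B(13.6)
    print(n,"front y",np.round(np.mean([P[abs(P[:,0]-x)<3,1].max() for x in range(-20,22,4)]),2),"x",np.round([np.mean([P[abs(P[:,1]-y)<3,0].min() for y in range(0,25,4)]),np.mean([P[abs(P[:,1]-y)<3,0].max() for y in range(0,25,4)])],1))
E
```

```text
t: 54.9
eef_pos: [0.4082, 0.1836, 0.0535]
ee_rot: [-3.142, 0.0, -1.331]
force: [0.8, -0.3, -4.4]
width: 0.0251
shift [0.0029 0.0029 0.005 ] turn [-0.0001  0.0001  0.0002] | mm [0.9 0.9 1.5] rows>= 0.0
t 54.9 pos [408.2 183.6  53.5] rpy [-180.     0.   -76.3] q6 -0.63 F [ 0.8 -0.3 -4.4] w 25.1
side20 front y 28.47 x [-27.9  29.8]
s33 front y 28.01 x [-28.3  30.5]
s34 front y 28.78 x [-28.3  30.5]
s35 front y 30.67 x [-28.3  30.5]
```

View pics/s35c.png

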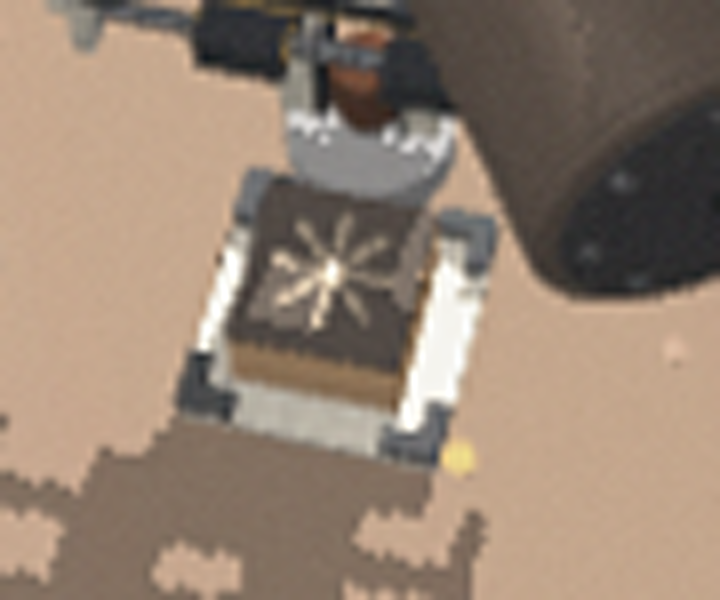

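The block moved 2.4 mm. It now touches the disc, so its middle is exactly 60 mm on. Back off, lift over and set down.

```bash
python3 -m inch '1 0.02 0 0 0 0 0;1 0.05 0 0 0 0 0;1 0.06 0 -0.03 0 0 0;1 0.06 0 -0.1 0 0 0;1 0.06 0 -0.18 0 0 0;1 0.02 0 -0.2 0 0 0;1 -0.06 0 -0.2 0 0 0;1 -0.13 0 -0.2 0 0 0;1 -0.18 0 -0.2 0 0 0;1 -0.2 0.002 -0.19 0 0 0;1 -0.2 0.002 -0.17 0 0 0;1 -0.2 0.002 -0.13 0 0 0'; python3 go.py 393.2 241.6 74 -76.3
```

```text
t: 56.15
eef_pos: [0.3934, 0.2417, 0.0923]
ee_rot: [-3.141, 0.0, -1.331]
force: [0.2, 0.6, -4.9]
width: 0.0252
shift [0.     0.0008 0.0609] turn [-0.0004  0.0003  0.0006] | mm [ 0.   0.3 18.3] rows>= 0.4
t 56.15 pos [393.4 241.7  92.3] rpy [-180.     0.   -76.3] q6 -0.74 F [ 0.2  0.6 -4.9] w 25.2
```

```bash
python3 -m inch '1 0 0 0.02 0 0 0;1 0 0 0.04 0 0 0;1 0 0 0.05 0 0 0;1 0 0 0.056 0 0 0;1 0 0 0.06 0 0 0;1 0 0 0.06 0 0 0'; python3 go.py 393.2 241.6 74 -76.3
```

```text
t: 56.75
eef_pos: [0.3935, 0.2418, 0.0746]
ee_rot: [-3.141, 0.0, -1.332]
force: [-0.0, 0.6, -4.2]
width: 0.0253
shift [0.0003 0.0011 0.002 ] turn [-0.0002  0.0001  0.0001] | mm [0.1 0.3 0.6] rows>= 0.0
t 56.75 pos [393.5 241.8  74.6] rpy [-180.     0.   -76.3] q6 -0.74 F [-0.   0.6 -4.2] w 25.3
```

```bash
python3 -m inch '1 0 0.001 0.002 0 0 0;1 0 0.001 0.004 0 0 0;1 0 0.001 0.004 0 0 0'; python3 go.py 393.2 241.6 74 -76.3; python3 -m inch '0.5 0 0 0 0 0 0;0.5 0 0 0 0 0 0;0.5 0 0 0 0 0 0;0.5 0 0 0 0 0 0;0.5 0 0 -0.05 0 0 0;0.5 0 0 -0.13 0 0 0;0.5 0 0 -0.23 0 0 0;0.5 0 0 -0.35 0 0 0;0.5 0 0 -0.38 0 0 0;0.5 0 0 -0.38 0 0 0'
```

```text
t: 57.05
eef_pos: [0.3932, 0.2418, 0.0736]
ee_rot: [-3.141, 0.0, -1.331]
force: [-0.4, -0.1, -0.8]
width: 0.0252
shift [ 0.0006  0.0002 -0.0013] turn [-0.0004  0.0002  0.0004] | mm [ 0.2  0.1 -0.4] rows>= 0.0
t 57.05 pos [393.2 241.8  73.6] rpy [-180.     0.   -76.3] q6 -0.74 F [-0.4 -0.1 -0.8] w 25.2
t: 58.05
eef_pos: [0.3937, 0.2425, 0.1888]
ee_rot: [-3.139, 0.002, -1.331]
force: [-0.1, -0.2, -0.5]
width: 0.044
```

```bash
python3 -m inch '0.5 0.54 -0.23 -0.02 0 0 -0.27;0.5 0.54 -0.23 -0.02 0 0 -0.27;0.5 0.54 -0.23 -0.02 0 0 -0.27;0.5 0.54 -0.23 -0.02 0 0 -0.27'; python3 -m inch '0.5 0.85 0.7 0 0 0 0;0.5 0.85 0.7 0 0 0 0;0.5 0.85 0.7 0 0 0 0;0.5 0.85 0.7 0 0 0 0;0.5 0.85 0.7 0 0 0 0;0.5 0.85 0.7 0 0 0 0;0.5 0.85 0.7 0 0 0 0;0.5 0.85 0.7 0 0 0 0';python3 - <<'E'
from h import *
def B(d): a=np.deg2rad(d);return np.array([[np.cos(a),-np.sin(a)],[np.sin(a),np.cos(a)]])
for n,w,q,js in(("top",(120,190,175,245),(200,265,150,225),{'jb':(172,190),'jy':(255,168),'jw':(337,190)}),("side",(190,290,135,240),(265,350,210,315),{'jb':(209,297),'jy':(237,215),'jw':(296,163)})):
    f=cap(n,n+"40");C=cloud(f);z=C[...,2]*1000;S=cv2.cvtColor(f["img"],cv2.COLOR_RGB2HSV)[...,1]
    def t(k,mm,h,o,d):
        if mm.sum()>5: r=rect(f,mm,h);print(n,k,r,((r[2:4]-o)@B(d)).round(1))
    m=np.zeros(z.shape,bool);m[w[0]:w[1],w[2]:w[3]]=1
    t("rib",m&(z>110)&(z<130),.118,[666,161.5],-15.2)
    m=np.zeros(z.shape,bool);m[q[0]:q[1],q[2]:q[3]]=1
    t("disc",m&(abs(z-62)<5),.062,[392.7,241.2],13.6);t("knob",m&(z>94)&(z<110),.102,[392.7,241.2],13.6)
    for k,(u,v) in js.items():
        m=np.zeros(z.shape,bool);m[v-25:v+25,u-25:u+25]=1;t(k,m&(abs(z-75)<4),.075,[0,0],0)
im=cv2.imread("pics/top40.png");cv2.imwrite("pics/t40d.png",cv2.resize(im[205:260,155:215],None,fx=10,fy=10,interpolation=cv2.INTER_CUBIC))
im=cv2.imread("pics/side40.png");cv2.imwrite("pics/s40d.png",cv2.resize(im[190:345,130:320],None,fx=4,fy=3.8,interpolation=cv2.INTER_CUBIC))
E
```

```text
t: 58.45
eef_pos: [0.4988, 0.0988, 0.1918]
ee_rot: [3.14, 0.0, -1.047]
force: [-0.4, 0.3, -0.3]
width: 0.0437
t: 59.25
eef_pos: [0.4418, -0.2279, 0.1913]
ee_rot: [3.139, 0.002, -1.053]
force: [-0.5, 0.4, 0.2]
width: 0.0441
top rib [666.2 159.8 666.4 159.4  69.6  14.9 -16.3  87. ] [ 0.9 -1.9]
top disc [396.7 240.7 396.5 242.   58.1  54.2   2.2 142. ] [ 3.9 -0.1]
top knob [395.8 241.3 397.  241.6  23.4  19.9   2.3  44. ] [ 4.3 -0.6]
top jb [532.5 286.1 532.9 285.8  41.4  40.6   2.3  87. ] [532.9 285.8]
top jy [6.167e+02 1.000e+00 6.166e+02 2.000e-01 3.740e+01 2.780e+01 7.690e+01
 6.300e+01] [6.166e+02 2.000e-01]
side rib [664.1 162.2 663.9 162.4  74.4  16.1 -14.7 112. ] [-2.3  0.3]
side disc [390.9 247.6 393.  243.8  58.9  56.5 -60.8 246. ] [0.9 2.5]
side knob [393.8 244.4 394.1 243.6  26.5  23.6 -61.9  77. ] [1.9 2. ]
side jb [531.8 287.5 532.1 287.7  42.8  40.1 -35.1 165. ] [532.1 287.7]
side jy [ 6.098e+02  1.000e-01  6.100e+02  2.000e-01  4.100e+01  3.720e+01
 -6.020e+01  1.110e+02] [6.1e+02 2.0e-01]
side jw [ 537.5 -284.   537.2 -282.3   43.4   37.5  -64.1   87. ] [ 537.2 -282.3]
```

View pics/t40d.png

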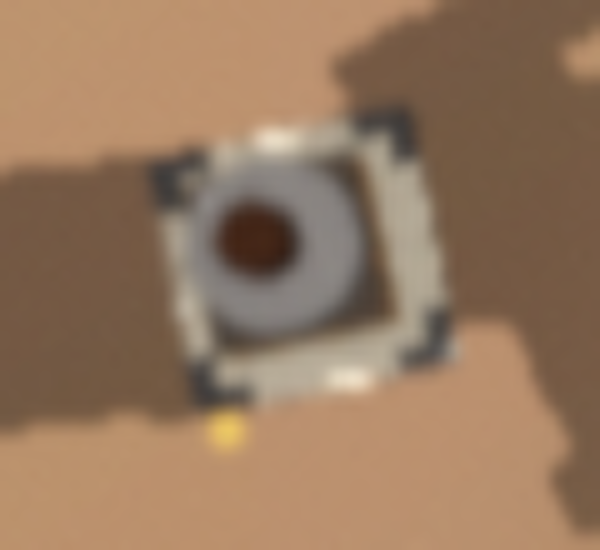

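View pics/s40d.png

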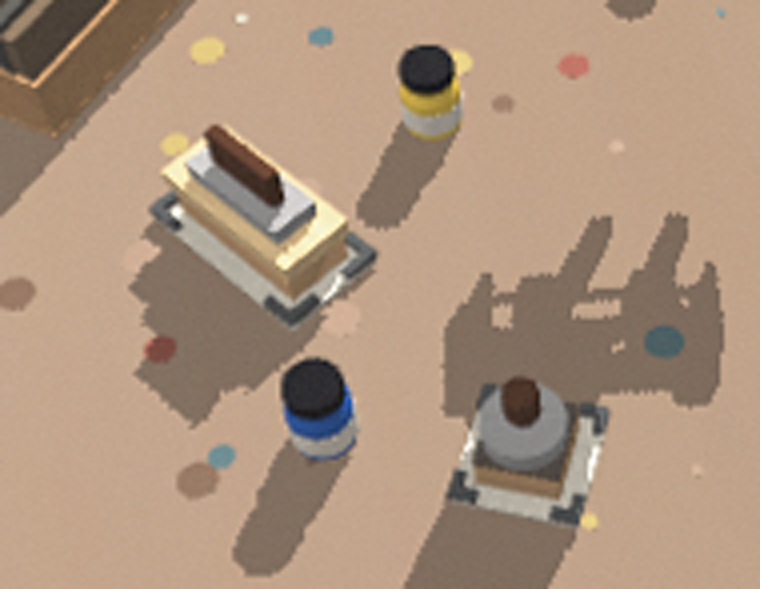

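Both stacks stand flat and centred within about 2 mm, the jars have not moved, and the gripper is empty and clear. Handing in.

Run:
```python
from station import arm
print(arm.job_done()); s=arm.get_state(); print(s["t"],s["width"])
```

```text
the job is handed in; nothing more can be done
None
the job is handed in; nothing more can be done
```

The job is done in the order asked and handed in at about t = 59 s of the 144 s allowed. The brown long block is in the long bed with the cover board and then the bar weight on it. After that, the square block went into the square bed with the round weight on it. I corrected two placings along the way:
- **Long block:** moved about 3 mm before I covered it.
- **Square block:** I lifted the round weight off, moved the block 2.4 mm with the disc's rim, and set the weight back.

**Last checks**
- **Long bed:** the two views, averaged, put the board within about 1 mm of the block's centre and the bar within about 1 mm of the board's. All lie flat and square, and the block is within about 1 mm of the bed's centre.
- **Square bed:** the block lies flat and parallel to the bed, with the weight flat on it. The cameras agree less here. The top view puts the weight about 4 mm off the bed's centre along x and 0–1 mm across. The side view puts it about 1–2 mm along x and 2–2.5 mm across. The calibration is only good to about 2 mm, so I take the true error as 1–3 mm.
- **Jars:** blue and yellow stand where they were, within the measuring noise, and white reads within about 2–3 mm. In the last top picture the arm hid the white jar and partly covered the yellow one, so those two rest on the side view.
- **Forces:** the highest reading I saw was 25 N, when first setting down the round weight.

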